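# Sort cast bars for the rolling mill and the remelt tin

## Task

Sort this morning's cast brass bars. Lift the cover off the remelt tin without dragging the loose tin up or away with it and stand it on the bench beside the tin; put every faulty bar (short, bent or with a piece missing) in the tin, lay every sound bar in the mill rack, side by side along the lanes, one to a lane, with its end up against the back stop; finally press the cover fully home on the tin again, the tin still upright where it stood.

Things in the scene. Friction and masses are not known exactly. Their poses are not given: they have to be found in the camera images.
- bar_1_mid (a point): cast brass bar: straight, 60 mm long, 14 mm wide, 12 mm high, 85 g; this point is its centre (6 mm above its underside), x runs along the bar, z up
- bar_2_mid (a point): cast brass bar: straight, 60 mm long, 14 mm wide, 12 mm high, 85 g; this point is its centre (6 mm above its underside), x runs along the bar, z up
- bar_3_mid (a point): cast brass bar: straight, 60 mm long, 14 mm wide, 12 mm high, 85 g; this point is its centre (6 mm above its underside), x runs along the bar, z up
- bar_4_mid (a point): cast brass bar: straight, 60 mm long, 14 mm wide, 12 mm high, 85 g; this point is its centre (6 mm above its underside), x runs along the bar, z up
- bar_5_mid (a point): cast brass bar: straight, 38 mm long, 14 wide, 12 high, 55 g; this point is its centre, x along the bar, z up
- bar_6_mid (a point): cast brass bar in two straight 31 mm arms (14 wide, 12 high, 85 g in all), that meet at this point, 6 mm above the underside; the arms run from here towards +x turned 14 degrees to +y, and towards -x turned 14 degrees to +y, so it is kinked by 28 degrees; z up
- bar_7_mid (a point): cast brass bar: 60 mm long, 12 high, full 14 mm width only from x = -30 to +6 mm, beyond that just the half on the -y side (7 mm wide) out to x = +30 mm; 70 g; this point is the centre of the 60 x 14 mm outline, 6 mm above the underside, z up
- tin_mid (a point): remelt tin: loose, round, open at the top, 0.3 kg, 104 mm across outside, 100 inside, 40 high, floor 3 thick, upright on the bench; this point: its centre, 20 mm above the bench. The bench 0.16 m beyond it (+x) is clear, with room to stand the cover there
- cover_knob (a point): deep slip-over cover: 115 mm across (110 inside), 33 high, 30 inner depth, 0.16 kg, upright knob on top 18 mm across, 22 high; this point: middle of the knob, 45 mm above the cover's lower edge. Three spring tongues in its skirt rub on the tin with 1.5 to 2 N in all, a little less than its weight. Home, its top rests on the tin's rim: this point 55 mm above the bench, 35 mm above tin_mid; standing on the bench it is at 45 mm
- rack_stop (a point): mill rack: fixed wooden board 100 mm deep (x), 200 wide (y), top 42 mm above the bench, stop 11 mm high along its far edge. This point: on the board's top at the stop's near face, half-way along; x towards the stop, y along it. Four lanes run along x between beads 3 mm high, 6 wide, 45 apart; the board reaches 90 mm before the stop
- rack_lane1 (a point): where the middle of a 60 mm bar's underside lies in lane 1 of the rack when its end is 1 mm from the stop (on the board's top, 31 mm before the stop); x along the lane towards the stop
- rack_lane2 (a point): where the middle of a 60 mm bar's underside lies in lane 2 of the rack when its end is 1 mm from the stop (on the board's top, 31 mm before the stop); x along the lane towards the stop
- rack_lane3 (a point): where the middle of a 60 mm bar's underside lies in lane 3 of the rack when its end is 1 mm from the stop (on the board's top, 31 mm before the stop); x along the lane towards the stop
- rack_lane4 (a point): where the middle of a 60 mm bar's underside lies in lane 4 of the rack when its end is 1 mm from the stop (on the board's top, 31 mm before the stop); x along the lane towards the stop
- borax: white borax tablet lying among the bars, fixed: round, 43 mm across, 15 high; a bystander; origin at the centre of its underside
- finger_cot: leather finger guard lying among the bars, fixed: 20 mm wide, 40 long (y), 20 high; a bystander; origin at the centre of its underside
Mind the look-alikes: they are no part of the job. Leave any red or turquoise look-alike of the part that bears bar_3_mid alone.

How it is judged:
By the outcome, as a careful person would: the job done as asked, in the order asked, and still so for the second after the job is handed in, with the robot touching nothing.
Of bar_1, bar_2, bar_3, bar_4 only 3 to 4 are there at a start; the rules pass over those that are not, and their reading is None.
Of bar_5, bar_6, bar_7 only 2 to 3 are there at a start; the rules pass over those that are not, and their reading is None.
At some moment in a run one of bar_1, bar_2, bar_3, bar_4, bar_5, bar_6, bar_7 may be knocked a few centimetres aside while the robot is not near it.
Once in a run the grip may slacken for a moment while it holds something.
It also fails if it takes over 210 s, if anything falls off the work surface, if the arm or the gripper's body presses on something with over 40 N, if the wrist force passes 120 N, or if a joint passes its speed limit or range.

## Robot

A 6-joint arm with a two-finger parallel gripper is mounted at the origin on a cart in front of the work surface, level with it; the furniture and walls round the work are solid. World frame = base frame: x ahead of the robot, y to its left, z up, the work surface at z = 0. Lengths are in m, angles in rad, forces in N, time in s.
With the tool pointing down it reaches from about 0.35 to 0.875 m from the base axis. Payload 4.2 kg.
Tool frame: the origin (TCP) lies between the finger pads; the fingertips stand 25 mm ahead of it and the grasp point (between the pads) lies 6 mm ahead of it; z points along the fingers, y is the direction in which the jaws open and shut (so a half turn about z gives the same grasp; the last joint's range is limited). The gripper opens to 85 mm and grips with 20 to 120 N. Pads are 22 mm wide; open, the fingers measure 114 mm over their backs; the gripper's body (76 mm by 85 mm) begins 54 mm behind the grasp point. The pads swing forward as they close: fully open they stand 13 mm farther back than shut.
Start: joints at [1.361, 0.385, 0.008, 0, -1.194, -0.259], TCP at [0.282, 0.558, 0.256] pointing down, gripper open.
Joint ranges: [-3.14, 3.14], [-1.21, 2.06], [-1.07, 1.41], [-3.16, 2.05], [-2.99, -0.16], [-3.1, 3.1]. Speed limits (rad/s): [2.79, 2.79, 3.14, 3.14, 3.14, 3.14].

## Interface

Orientations are given as a 3x3 rotation matrix whose columns are the frame's x, y, z axes.
In Python, from bench import readout, optics, workorder gives the robot as it stands.
- The arm moves only by the tool servo_tool, never from a script. Its argument "deltas" is text: rows parted by semicolons, each of 6 numbers parted by spaces: the shift along the tool's x, y, z in mm, then the turn, a rotation vector about the tool's x, y, z in degrees. In form: tx ty tz rx ry rz; .... A call has 1 to 5 rows; each row is the pose to reach, as a shift and turn from the pose commanded when the call began, along the tool's axes at that moment; what a row does not reach only later rows make up. A row lasts 1/10 s, in which the tool goes at most 50 mm and 8.59 degrees, less where a joint would pass 70% of its speed; a pose out of reach is approached as far as the arm can. A call with a gripper value outside its range is refused whole. "jaw" is the closure, from -1 (fully open) to 1 (shut), set as the call begins (left out, the last holds). The fingers move at their own pace and stop on an object; "grip_force" is the grip in N (left out, the last holds). Time passes only in rows, so rows that repeat a pose let the fingers close. It gives the time, the measured TCP pose, the force and the opening at its end, in the units of the state.
- readout.read_state(): the state, without advancing time (a new reading comes with each control period).
- optics.read_camera(name): name is "scene" or "top" or "wrist"; returns the picture (384x512x3 uint8, red, green, blue); there is no depth.
- optics.camera_model(name): a dict with "camera_matrix" (3x3 intrinsics, pixels), "rvec" (rotation vector, rad) and "tvec" (3), from world to camera coordinates, as OpenCV has them. Camera axes: x right, y down, z forward; pixel columns grow to the right and rows downward; lengths in m; the calibration is good to about 2 mm. A picture is of the moment at which its call begins: read the wrist's pose just before it. camera_model takes no time and is no camera call; for the wrist camera it gives the pose at the moment of the call.
- workorder.hand_in(): hands the job in, once; it reports no verdict.
The state is a dict: "clock": time; "joint_pos": joint angles; "qvel": joint speeds; "joint_efforts": joint torques, N m; "tcp_pos": TCP position; "ee_rot": TCP orientation; "wrist_force": force on the tool from outside, world axes, zero at the start; "moment": the same for the moment, N m; "grip_width": finger opening in m.
Only numpy, scipy, OpenCV 4.12 (cv2) and the standard library are available. Lean on these libraries where they do the work, as an engineer would, in place of code of your own. Each camera call takes 0.05 s, during which the arm holds its last target.

## Working session

There is one attempt and no reset: what is moved stays moved. The work goes in short steps, Python scripts to look and compute and a tool call to move; the robot and the scene stay as the last step left them, time stands still between calls to the robot, and variables do not carry over. Pictures are saved under pics/ and viewed, and the job is handed in when it is done.

Besides the shell and the picture viewer there is one more tool, called after "Call:" as a command line: name --argument value ..., lists and objects as JSON in quotes. servo_tool: Moves the arm, as the interface text tells. Its arguments: {"type":"object","properties":{"deltas":{"type":"string"},"jaw":{"type":"number"},"grip_force":{"type":"number"}},"required":["deltas"]}

```bash
mkdir -p pics; ls; cat > h.py <<'E'
import numpy as np, cv2
from bench import readout, optics, workorder
def cam(n):
    m=optics.camera_model(n); K=np.array(m["camera_matrix"]);R=cv2.Rodrigues(np.array(m["rvec"],float))[0];t=np.array(m["tvec"],float).ravel()
    return K,R,t
def ray(uv,z,c):
    K,R,t=c
    uv=np.atleast_2d(np.array(uv,float))
    d=(R.T@np.linalg.inv(K)@np.c_[uv,np.ones(len(uv))].T).T
    o=-R.T@t
    s=(z-o[2])/d[:,2]
    return o+d*s[:,None]
def proj(P,c):
    K,R,t=c
    P=np.atleast_2d(np.array(P,float)); q=(K@(R@P.T+t[:,None])).T
    return q[:,:2]/q[:,2:]
def save(n,im,s=1,box=None):
    if box: im=im[box[1]:box[3],box[0]:box[2]]
    im=cv2.cvtColor(im,cv2.COLOR_RGB2BGR)
    if s!=1: im=cv2.resize(im,None,fx=s,fy=s,interpolation=cv2.INTER_CUBIC)
    cv2.imwrite('pics/'+n,im)
E
python3 - <<'E'
from h import *
s=readout.read_state(); print(s)
for n in ("scene","top","wrist"):
    c=cam(n); im=optics.read_camera(n); np.save(f'{n}0.npy',im); save(f'{n}0.png',im,1.5)
    print(n,c[0].round(1).tolist(),(-c[1].T@c[2]).round(3),c[1][2].round(3))
E
```

```text
pics
{'clock': 0.0, 'joint_pos': array([ 1.36061439e+00,  3.85533317e-01,  6.64479422e-03, -4.87031994e-04,
       -1.19401858e+00, -2.58564006e-01]), 'qvel': array([-4.42621740e-04, -9.69128770e-04,  8.46533861e-04,  1.57145596e-03,
        3.21694752e-04,  5.60495370e-05]), 'joint_efforts': array([-2.30568830e-04, -3.92299283e+01,  1.88397145e+01,  4.18612272e+00,
       -4.67037375e-03,  3.11870876e-07]), 'tcp_pos': array([0.28211976, 0.55711208, 0.25524476]), 'ee_rot': array([[ 8.92054392e-01, -4.51927186e-01, -8.83282742e-04],
       [-4.51928037e-01, -8.92052223e-01, -1.96980179e-03],
       [ 1.02272645e-04,  2.15635057e-03, -9.99997670e-01]]), 'wrist_force': array([0.19749367, 0.17091088, 0.26679649]), 'moment': array([-0.01968943, -0.00454547, -0.02281015]), 'grip_width': 0.08511577157317046}
scene [[413.9, 0.0, 251.9], [0.0, 413.9, 188.5], [0.0, 0.0, 1.0]] [-0.265  0.037  0.822] [ 0.734 -0.077 -0.675]
top [[369.8, 0.0, 256.7], [0.0, 369.8, 189.9], [0.0, 0.0, 1.0]] [ 0.393 -0.035  0.962] [ 0.19   0.003 -0.982]
wrist [[271.7, 0.0, 258.9], [0.0, 271.7, 198.0], [0.0, 0.0, 1.0]] [0.358 0.519 0.372] [-0.292  0.147 -0.945]
```

View pics/scene0.png

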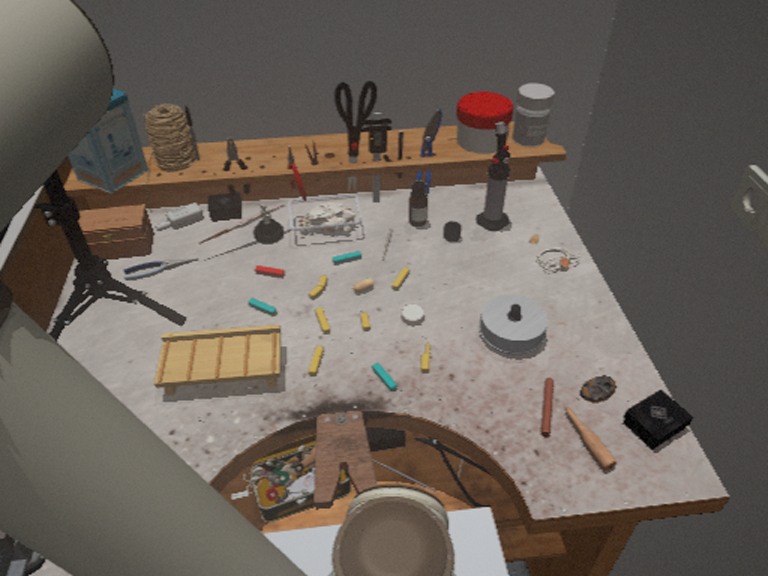

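View pics/top0.png

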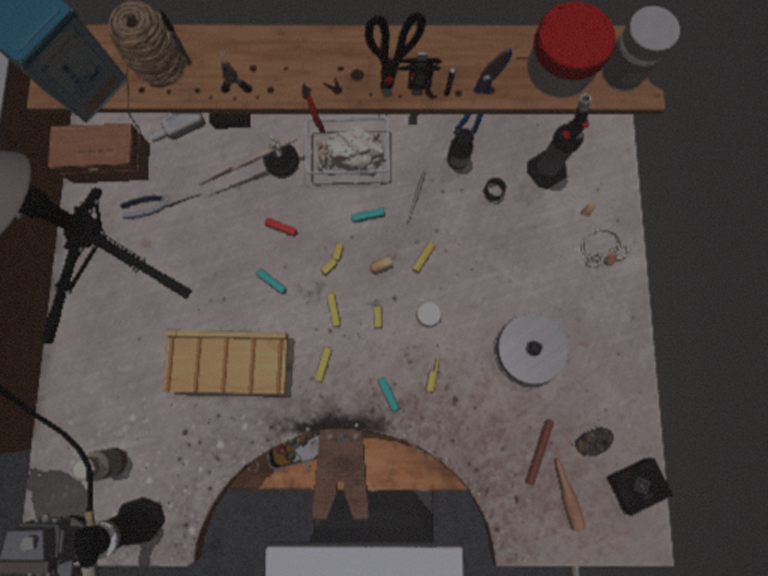

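View pics/wrist0.png

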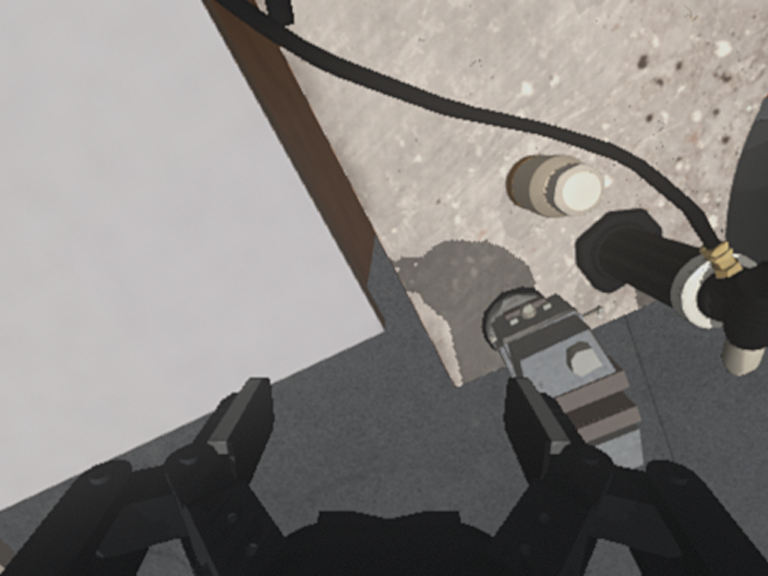

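```bash
cat > det.py <<'E'
from h import *
def bars(im,c,zmid=0.008,lo=(18,90,60),hi=(36,255,255),amin=25):
    hsv=cv2.cvtColor(im,cv2.COLOR_RGB2HSV)
    m=cv2.inRange(hsv,lo,hi)
    cs,_=cv2.findContours(m,cv2.RETR_EXTERNAL,cv2.CHAIN_APPROX_NONE)
    out=[]
    for k in cs:
        if cv2.contourArea(k)<amin: continue
        P=ray(k[:,0,:],zmid,c)[:,:2]*1000
        r=cv2.minAreaRect(P.astype(np.float32))
        (cx,cy),(w,h),a=r
        if w<h: w,h=h,w; a+=90
        out.append((k[:,0].mean(0),(cx,cy),(w,h),(a+90)%180-90,cv2.contourArea(k)))
    return out
E
python3 - <<'E'
from det import *
for n in ("top","scene"):
    im=np.load(n+'0.npy'); c=cam(n)
    for b in bars(im,c): print(n,b[0].round(0),np.round(b[1],1),np.round(b[2],1),round(b[3],1),b[4])
# colors
im=np.load('top0.npy');hsv=cv2.cvtColor(im,cv2.COLOR_RGB2HSV)
for p in [(223,206),(282,171),(185,250),(150,240),(355,232),(285,210)]: print(p,im[p[1],p[0]],hsv[p[1],p[0]])
save('t_bars.png',im,5,(190,150,310,270)); save('t_tin.png',im,5,(315,195,400,270)); save('t_rack.png',im,6,(100,210,205,275))
E
```

```text
top [289. 250.] [ 423.3 -113.5] [55.5 12.9] -11.3 66.0
top [160. 241.] [439.8 217.9] [49.8 39. ] -5.0 110.5
top [215. 242.] [440.3  73.4] [58.2 13.4] -15.9 94.5
top [175. 241.] [444.4 172.2] [76.4 38.3] 2.3 291.5
top [161. 223.] [488.  215.6] [127.1  11.8] 88.9 66.5
top [122. 222.] [491.  315.5] [57.   7.8] -89.9 38.5
top [252. 211.] [521.7 -20.8] [36.7 10.4] 0.3 50.0
top [222. 206.] [534.6  57.2] [59.6 13.2] 11.7 86.5
top [282. 171.] [ 629.5 -100.3] [57.5 12.7] -32.2 81.5
top [222. 172.] [624.7  59.5] [60.3 17.4] -30.3 89.5
scene [176. 329.] [202.3 154.7] [44.9 19.1] 14.7 99.0
scene [183. 303.] [262.1 140.2] [74.5  7.4] -75.5 39.0
scene [210. 240.] [440.2  72.2] [61.6 13.6] -15.6 78.0
scene [284. 238.] [ 423.  -115.5] [61.2 12.9] -10.1 55.0
scene [113. 242.] [468.7 314.9] [93.7 51.9] 0.5 393.0
scene [136. 240.] [466.9 262.9] [101.3  44.5] 2.2 390.0
scene [185. 235.] [465.9 138.1] [90.4  7.7] 0.1 51.0
scene [155. 230.] [474.4 241. ] [205.8 120.9] 88.8 898.0
scene [243. 214.] [521.4 -21. ] [38.8 12.6] 0.8 34.0
scene [215. 213.] [535.  56.] [64.6 13.6] 12.1 66.5
scene [212. 191.] [625.8  57.8] [61.8 18.3] -29.5 59.0
scene [267. 185.] [ 631.8 -102.6] [61.  14.3] -31.8 53.0
(223, 206) [133 127  72] [ 27 117 133]
(282, 171) [132 119  68] [ 24 124 132]
(185, 250) [114  82  57] [ 13 127 114]
(150, 240) [102  72  50] [ 13 130 102]
(355, 232) [44 43 42] [15 12 44]
(285, 210) [135 135 135] [  0   0 135]
```

View pics/t_bars.png

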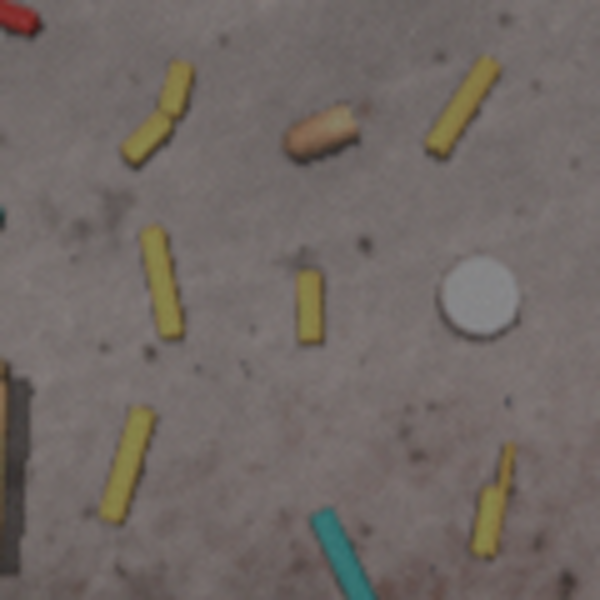

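View pics/t_tin.png

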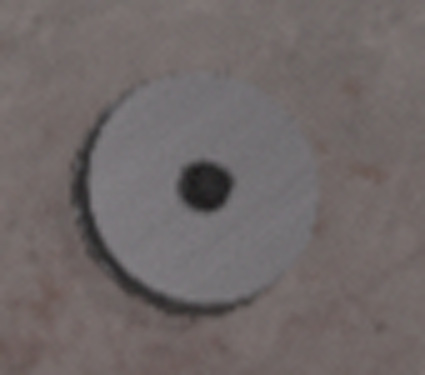

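View pics/t_rack.png

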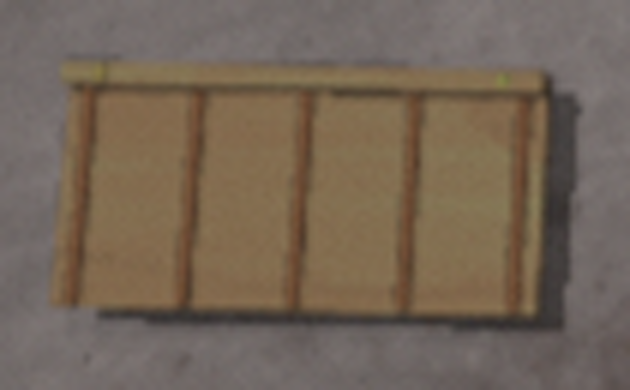

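```bash
python3 - <<'E'
from det import *
c=cam("top"); sc=cam("scene")
im=np.load('scene0.npy'); save('s_rack.png',im,8,(100,210,195,270)); save('s_tin.png',im,8,(312,190,372,245))
f=lambda p: (np.array(p)+0.5)/6-0.5+np.array([100,210])
print('bot',(ray(f([(72,300),(184,305),(294,308),(404,309),(514,310)]),.045,c)*1000).round(1))
print('top',(ray(f([(88,92),(198,96),(306,99),(413,101),(523,102)]),.045,c)*1000).round(1))
for n in ('top','scene'):
    im=np.load(n+'0.npy'); g=cv2.cvtColor(im,cv2.COLOR_RGB2GRAY); hsv=cv2.cvtColor(im,cv2.COLOR_RGB2HSV)
    cc=cam(n)
    # knob top
    P=np.array([[.51,-.3,.055]])
    box=(315,195,400,270) if n=='top' else (310,190,375,245)
    sub=g[box[1]:box[3],box[0]:box[2]]
    k=(sub<62).astype(np.uint8)
    nn,l,st,ce=cv2.connectedComponentsWithStats(k)
    for i in range(1,nn):
        if st[i][4]>15: print(n,'dark',st[i],ce[i]+[box[0],box[1]])
E
```

```text
bot [[396.5 320.6  45. ]
 [394.6 274.9  45. ]
 [393.6 230.1  45. ]
 [393.3 185.4  45. ]
 [393.  140.7  45. ]]
top [[481.1 320.5  45. ]
 [479.6 274.8  45. ]
 [478.4 230.1  45. ]
 [477.7 185.7  45. ]
 [477.4 140.2  45. ]]
top dark [15 27 32 36 93] [339.90322581 245.12903226]
top dark [36 33 10  9 72] [355.61111111 231.93055556]
scene dark [29 13  8 11 59] [343.08474576 208.23728814]
```

View pics/s_rack.png

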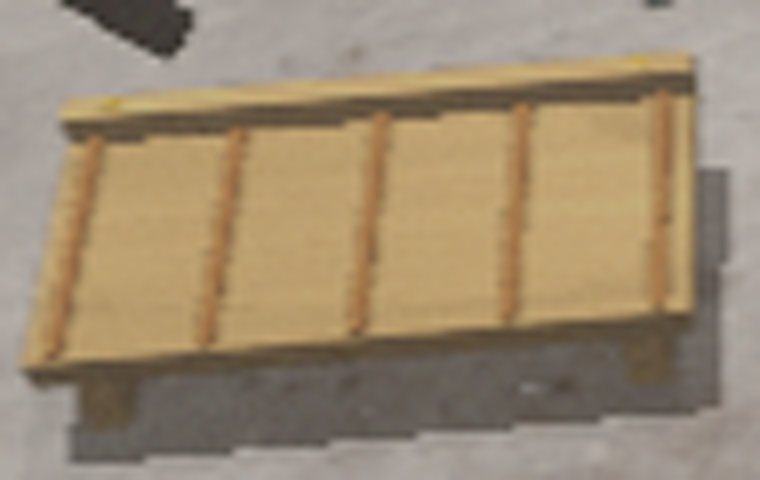

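View pics/s_tin.png

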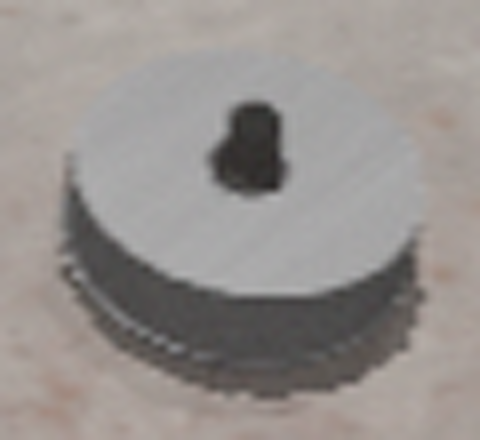

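Call:
servo_tool --deltas "60 43 -10 0 0 -6; 100 70 -15 0 0 -12; 140 100 -20 0 0 -18; 180 130 -27 0 0 -24; 200 145 -30 0 0 -27"

```text
clock: 0.65
tcp_pos: [0.3956, 0.3358, 0.2864]
ee_rot: [[1.0, 0.006, -0.0], [0.006, -1.0, -0.0], [-0.0, 0.0, -1.0]]
wrist_force: [1.4, 0.2, 0.6]
grip_width: 0.0855
```

```bash
cat >> h.py <<'E'
def go(x,y,z,yaw,st=None):
    """print tool deltas to reach world mm pose, yaw deg of tool x"""
    from scipy.spatial.transform import Rotation as Ro
    st=st or readout.read_state(); R=st['ee_rot']; p=st['tcp_pos']*1000
    d=R.T@(np.array([x,y,z])-p)
    a=np.radians(yaw); T=np.array([[np.cos(a),np.sin(a),0],[np.sin(a),-np.cos(a),0],[0,0,-1.]])
    rv=Ro.from_matrix(R.T@T).as_rotvec(degrees=True)
    print('GO',(x,y,z,yaw),'->',d.round(1),rv.round(2),'dist',np.linalg.norm(d).round(0))
def pose():
    s=readout.read_state(); R=s['ee_rot']
    print('t',round(s['clock'],2),'tcp',(s['tcp_pos']*1000).round(1),'yaw',round(np.degrees(np.arctan2(R[1,0],R[0,0])),2),'tilt',np.degrees(R[:2,2]).round(2),'F',s['wrist_force'].round(1),'w',round(s['grip_width']*1000,1))
    return s
E
python3 -c "
from h import *
pose(); go(430,230,300,0)"
```

```text
t 0.65 tcp [395.6 335.8 286.4] yaw 0.34 tilt [-0.01 -0.02] F [1.4 0.2 0.6] w 85.5
GO (430, 230, 300, 0) -> [ 33.8 106.  -13.6] [0.02 0.01 0.34] dist 112.0
```

Call:
servo_tool --deltas "20 50 -7 0 0 0; 34 106 -14 0 0 0; 34 106 -14 0 0 0; 34 106 -14 0 0 0"

```text
clock: 1.05
tcp_pos: [0.4298, 0.2303, 0.3007]
ee_rot: [[1.0, -0.001, 0.0], [-0.001, -1.0, 0.001], [0.0, -0.001, -1.0]]
wrist_force: [0.3, 0.6, -0.2]
grip_width: 0.0855
```

```bash
python3 -c "
from h import *
pose(); c=cam('wrist'); im=optics.read_camera('wrist'); np.save('w1.npy',im); np.savez('w1c.npz',*c); save('w1.png',im,1.5)
go(460,50,300,0);go(460,-285,200,0)"
```

```text
t 1.05 tcp [429.8 230.3 300.7] yaw -0.04 tilt [0.03 0.04] F [ 0.3  0.6 -0.2] w 85.5
GO (460, 50, 300, 0) -> [ 30.2 181.5   0.3] [-0.03 -0.01  0.04] dist 184.0
GO (460, -285, 200, 0) -> [ 30.  516.5 100.1] [-0.03 -0.01  0.04] dist 527.0
```

View pics/w1.png

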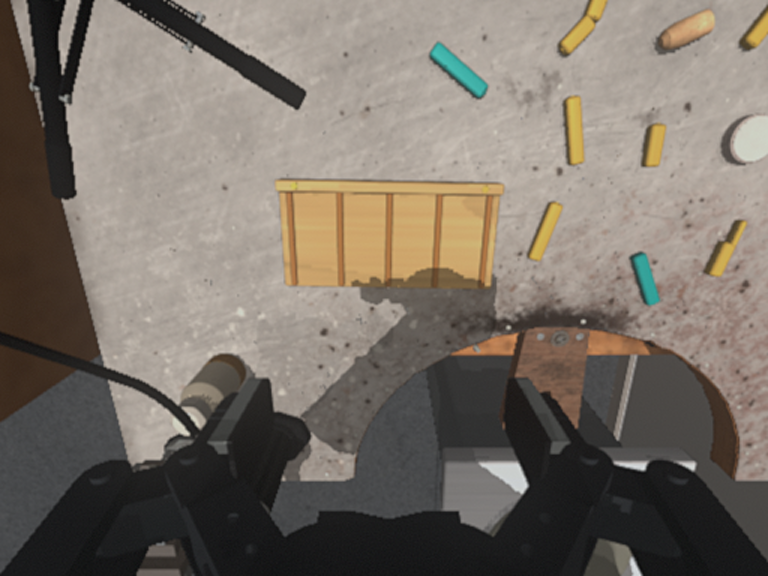

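```bash
python3 - <<'E'
from det import *
z=np.load('w1c.npz'); c=[z[k] for k in z.files]
im=np.load('w1.npy'); save('w1r.png',im,4.5,(180,110,345,200))
for b in bars(im,c,0.010,lo=(12,120,110)): print(b[0].round(0),np.round(b[1],1),np.round(b[2],1),round(b[3],1),b[4])
E
```

```text
[324. 232.] [319.3 125.3] [70.8 25.4] 89.9 309.0
[410. 230.] [321.8 -22.9] [70.9 27.1] 89.9 445.0
[485. 166.] [ 425.9 -112.1] [57.7 13.9] -11.4 229.0
[363. 154.] [443.   74.2] [58.5 13.2] -16.0 297.5
[321. 164.] [432.7 130.9] [84.9 40.9] -21.5 305.0
[227. 159.] [433.8 254.6] [163.3  94.6] 89.1 4096.0
[436.  96.] [523.6 -18.5] [35.8 13.5] 1.6 233.5
[383.  86.] [536.7  58.3] [58.7 13. ] 11.8 368.0
[506.  19.] [616.7 -89.7] [24.5 13.3] -32.6 158.5
[390.  16.] [620.   62.9] [48.9 15.7] -35.2 361.0
```

View pics/w1r.png

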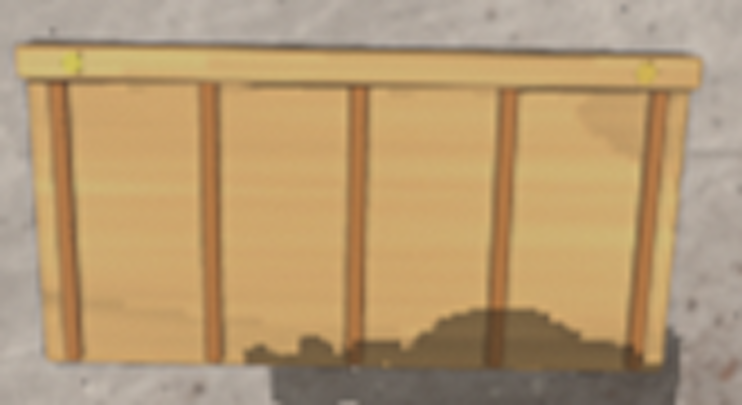

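```bash
python3 - <<'E'
from det import *
z=np.load('w1c.npz'); c=[z[k] for k in z.files]
f=lambda p: (np.array(p)+0.5)/4.5-0.5+np.array([180,110])
a=ray(f([(72,357),(214,360),(355,362),(494,364),(634,366)]),.0445,c)[:,:2]*1000
b=ray(f([(59,84),(209,85),(358,87),(508,90),(656,92)]),.045,c)[:,:2]*1000
print(a.round(1),b.round(1),np.degrees(np.arctan2((b-a)[:,1],(b-a)[:,0])).round(2))
s=ray(f([(20,79),(350,82),(698,88)]),.053,c)*1000; print('stop front top edge',s.round(1))
e=ray(f([(47,360),(660,369)]),.042,c)*1000; print('near edge',e.round(1))
T=cam('top')
g=lambda p: (np.array(p)+0.5)/6-0.5+np.array([100,210])
print('top: near edge',(ray(g([(55,303),(535,315)]),.042,T)*1000).round(1),'stop base',(ray(g([(75,93),(545,100)]),.042,T)*1000).round(1),'stop topfront',(ray(g([(65,80),(545,92)]),.053,T)*1000).round(1))
im=np.load('top0.npy'); g=cv2.cvtColor(im,cv2.COLOR_RGB2GRAY)
print('knob top plane', (ray([(355.6,231.9)],.063,T)*1000).round(1),'scene knob top', (ray([(312+255/8,190+112/8)],.066,cam('scene'))*1000).round(1))
# cover disc: contour via brightness in top
hsv=cv2.cvtColor(im,cv2.COLOR_RGB2HSV)
m=((hsv[...,1]<25)&(hsv[...,2]>85)).astype(np.uint8)*255
sub=np.zeros_like(m); sub[195:270,315:400]=m[195:270,315:400]
sub=cv2.morphologyEx(sub,cv2.MORPH_OPEN,np.ones((3,3)))
k=max(cv2.findContours(sub,cv2.RETR_EXTERNAL,cv2.CHAIN_APPROX_NONE)[0],key=cv2.contourArea)
P=ray(k[:,0],.043,T)[:,:2]*1000
print('disc',cv2.minEnclosingCircle(P.astype(np.float32)),cv2.fitEllipse(P.astype(np.float32)))
E
```

```text
[[399.4 321.4]
 [398.3 276.1]
 [397.6 231.1]
 [396.9 186.8]
 [396.2 142. ]] [[484.  318.5]
 [483.7 274.1]
 [483.  230. ]
 [482.1 185.6]
 [481.4 141.8]] [-1.94 -1.34 -0.74 -0.77 -0.18]
stop front top edge [[486.1 327.8  53. ]
 [485.1 232.3  53. ]
 [483.2 131.6  53. ]]
near edge [[397.6 330.1  42. ]
 [394.3 133.   42. ]]
top: near edge [[395.3 328.6  42. ]
 [391.  132.6  42. ]] stop base [[481.  327.   42. ]
 [478.5 131.7  42. ]] stop topfront [[485.2 327.2  53. ]
 [480.8 129.8  53. ]]
knob top plane [[ 463.8 -272.8   63. ]] scene knob top [[ 467.4 -279.3   66. ]]
disc ((514.4259643554688, -286.1734619140625), 114.6034927368164) ((498.0422668457031, -282.92767333984375), (170.196533203125, 196.58279418945312), 6.084994792938232)
```

Call:
servo_tool --deltas "10 50 0 0 0 0; 20 100 0 0 0 0; 30 150 0 0 0 0; 30 200 0 0 0 0; 35 245 0 0 0 0"

```text
clock: 1.6
tcp_pos: [0.4651, -0.0134, 0.2999]
ee_rot: [[1.0, 0.005, -0.001], [0.005, -1.0, 0.0], [-0.001, -0.0, -1.0]]
wrist_force: [0.9, -0.6, -0.7]
grip_width: 0.0857
```

Call:
servo_tool --deltas "0 48 5 0 0 0; 0 96 10 0 0 0; 0 144 15 0 0 0; 0 192 30 0 0 0; 0 235 50 0 0 0"

```text
clock: 2.1
tcp_pos: [0.4671, -0.249, 0.2502]
ee_rot: [[1.0, 0.004, 0.002], [0.004, -1.0, -0.001], [0.002, 0.001, -1.0]]
wrist_force: [1.5, 0.5, -0.3]
grip_width: 0.0853
```

Call:
servo_tool --deltas "0 25 10 0 0 0; 0 25 10 0 0 0; 0 25 10 0 0 0; 0 25 10 0 0 0"

```text
clock: 2.5
tcp_pos: [0.4667, -0.2717, 0.2407]
ee_rot: [[1.0, 0.005, 0.001], [0.005, -1.0, -0.0], [0.001, 0.0, -1.0]]
wrist_force: [0.1, 0.2, 0.1]
grip_width: 0.0855
```

```bash
python3 - <<'E'
from det import *
pose(); c=cam('wrist'); im=optics.read_camera('wrist'); np.save('w2.npy',im); np.savez('w2c.npz',*c); save('w2.png',im,1.5)
for b in bars(im,c,0.010,lo=(12,120,110)): print(b[0].round(0),np.round(b[1],1),np.round(b[2],1),round(b[3],1),b[4])
E
```

```text
t 2.5 tcp [ 466.7 -271.7  240.7] yaw 0.26 tilt [ 0.04 -0.01] F [0.1 0.2 0.1] w 85.5
[144. 202.] [ 425.9 -114.4] [56.8 11.7] -11.2 194.5
[  3. 188.] [443.8  69.4] [60.6  9.2] -17.1 276.5
[  2. 131.] [518.3  46.9] [22.9  8.4] -17.1 72.0
[ 57. 126.] [524.9 -21.4] [37.3 13.3] 2.1 287.0
[107.  26.] [ 632.  -102.4] [59.2 13. ] -32.5 642.5
```

View pics/w2.png

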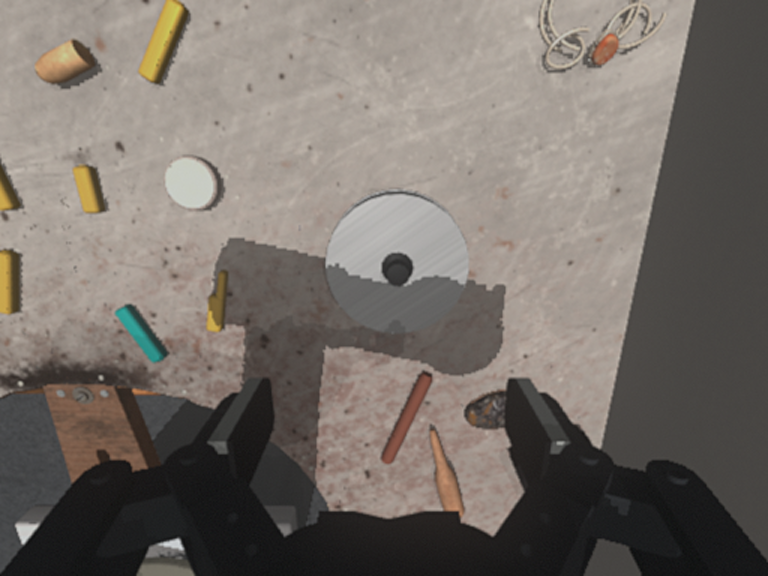

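```bash
python3 - <<'E'
from det import *
z=np.load('w2c.npz'); c=[z[k] for k in z.files]
im=np.load('w2.npy'); save('w2k.png',im,5,(205,115,325,235))
E
```

```text
(no output)
```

View pics/w2k.png

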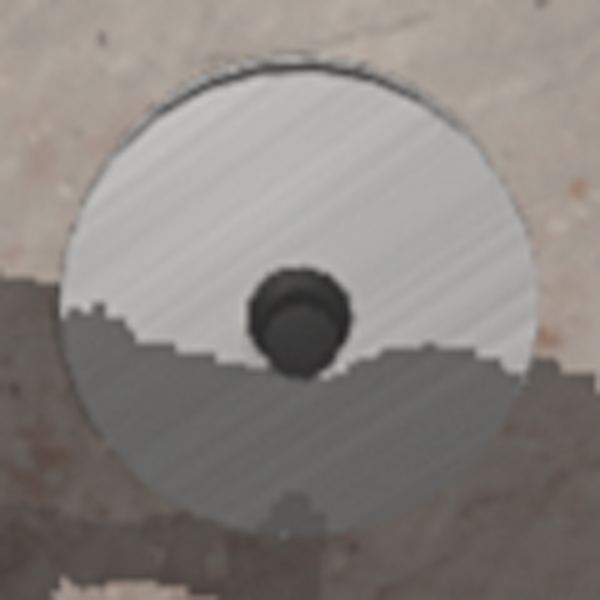

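```bash
python3 - <<'E'
from det import *
z=np.load('w2c.npz'); c=[z[k] for k in z.files]
f=lambda p: (np.array(p)+0.5)/5-0.5+np.array([205,115])
P=ray(f([(60,310),(537,310),(300,68),(300,535),(130,140),(467,140),(130,475)]),.043,c)[:,:2]*1000
print(P.round(1)); A=np.c_[2*P,np.ones(len(P))]; x=np.linalg.lstsq(A,(P**2).sum(1),rcond=None)[0]; print('circle',x[:2],np.sqrt(x[2]+x[0]**2+x[1]**2))
print('knob top',ray(f([(302,340),(264,340),(340,340),(302,302),(302,378)]),.066,c)*1000)
E
```

```text
[[ 469.4 -221.4]
 [ 469.8 -334.9]
 [ 525.6 -278. ]
 [ 411.2 -279.1]
 [ 509.5 -239.3]
 [ 509.7 -316.3]
 [ 427.3 -236.8]]
circle [ 467.8896456 -277.8938419] 57.05537992341488
knob top [[ 468.69827689 -278.55604972   66.        ]
 [ 468.66714033 -270.10886158   66.        ]
 [ 468.72941095 -287.00255714   66.        ]
 [ 477.38052869 -278.4633552    66.        ]
 [ 459.85005201 -278.65051623   66.        ]]
```

Call:
servo_tool --deltas "1.5 6.5 40 0 0 0; 1.5 6.5 80 0 0 0; 1.5 6.5 110 0 0 0; 1.5 6.5 135 0 0 0; 1.5 6.5 145 0 0 0" --jaw 0

```text
clock: 3.05
tcp_pos: [0.4667, -0.278, 0.0937]
ee_rot: [[1.0, 0.004, -0.003], [0.004, -1.0, 0.001], [-0.003, -0.001, -1.0]]
wrist_force: [0.3, -0.2, 0.6]
grip_width: 0.0429
```

Call:
servo_tool --deltas "0 0 10 0 0 0; 0 0 18 0 0 0; 0 0 22 0 0 0; 0 0 22 0 0 0"

```text
clock: 3.45
tcp_pos: [0.4674, -0.2795, 0.0735]
ee_rot: [[1.0, 0.003, 0.0], [0.003, -1.0, -0.0], [0.0, 0.0, -1.0]]
wrist_force: [-0.5, -0.3, 0.0]
grip_width: 0.0426
```

```bash
python3 - <<'E'
from det import *
pose(); im=optics.read_camera('wrist'); save('w3.png',im,1.5)
go(468.2,-278.2,73,0)
E
```

```text
t 3.45 tcp [ 467.4 -279.5   73.5] yaw 0.14 tilt [ 0.02 -0.01] F [-0.5 -0.3  0. ] w 42.6
GO (468.2, -278.2, 73, 0) -> [ 0.6 -1.4  0.8] [ 0.02 -0.05  0.15] dist 2.0
```

View pics/w3.png

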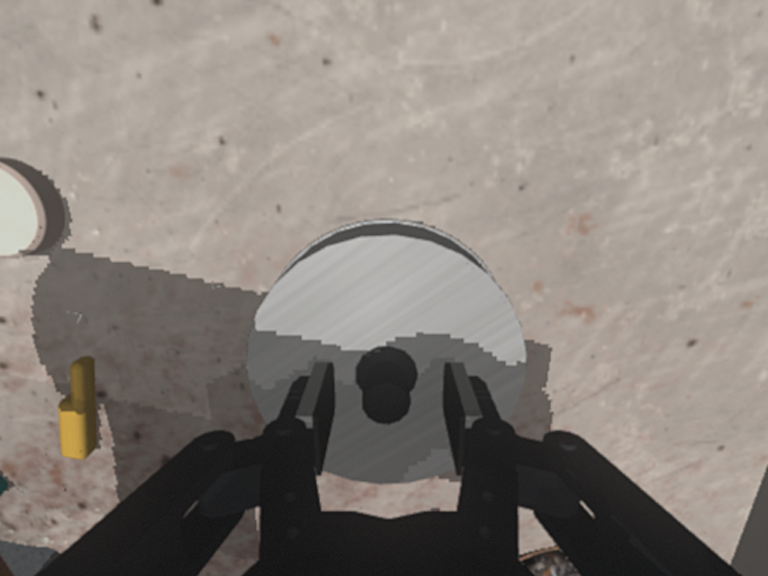

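Call:
servo_tool --deltas "0.6 -1 0 0 0 0; 0.6 -1 0 0 0 0; 0.6 -1 0 0 0 0; 0.6 -1 0 0 0 0; 0.6 -1 0 0 0 0" --jaw 1 --grip_force 50

```text
clock: 4.0
tcp_pos: [0.4684, -0.2786, 0.0741]
ee_rot: [[1.0, 0.003, 0.001], [0.003, -1.0, -0.001], [0.001, 0.001, -1.0]]
wrist_force: [-1.1, 2.1, 5.0]
grip_width: 0.0153
```

```bash
python3 - <<'E'
from det import *
pose(); im=optics.read_camera('wrist'); save('w4.png',im,1.5)
E
```

```text
t 4.0 tcp [ 468.4 -278.6   74.1] yaw 0.16 tilt [ 0.07 -0.03] F [-1.1  2.1  5. ] w 15.3
```

View pics/w4.png

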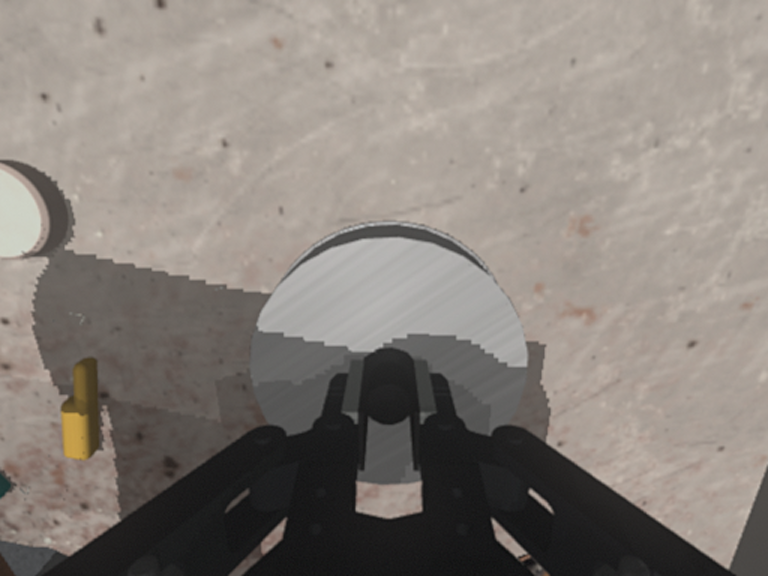

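Call:
servo_tool --deltas "0 0 -2 0 0 0; 0 0 -4 0 0 0; 0 0 -6 0 0 0; 0 0 -8 0 0 0; 0 0 -10 0 0 0"

```text
clock: 4.55
tcp_pos: [0.4677, -0.2784, 0.0832]
ee_rot: [[1.0, 0.002, -0.0], [0.002, -1.0, 0.0], [-0.0, -0.0, -1.0]]
wrist_force: [0.8, 0.7, -2.8]
grip_width: 0.0157
```

Call:
servo_tool --deltas "0 0 -2 0 0 0; 0 0 -4 0 0 0; 0 0 -6 0 0 0; 0 0 -8 0 0 0; 0 0 -10 0 0 0"

```text
clock: 5.05
tcp_pos: [0.4678, -0.2784, 0.0935]
ee_rot: [[1.0, 0.002, -0.0], [0.002, -1.0, 0.0], [-0.0, -0.0, -1.0]]
wrist_force: [0.3, 1.0, -2.7]
grip_width: 0.0159
```

```bash
python3 - <<'E'
from det import *
pose(); im=optics.read_camera('wrist'); save('w5.png',im,1); im=optics.read_camera('scene'); save('s5.png',im,6,(300,170,380,250))
E
```

```text
t 5.05 tcp [ 467.8 -278.4   93.5] yaw 0.14 tilt [-0.  0.] F [ 0.3  1.  -2.7] w 15.9
```

View pics/w5.png

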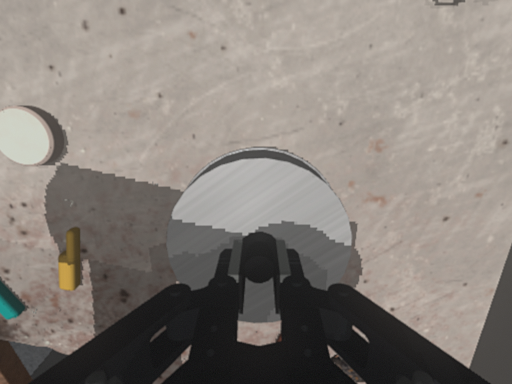

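View pics/s5.png

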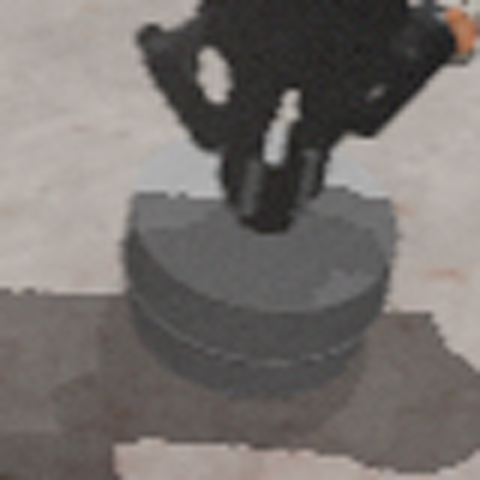

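Call:
servo_tool --deltas "0 0 -3 0 0 0; 0 0 -6 0 0 0; 0 0 -9 0 0 0; 0 0 -12 0 0 0; 0 0 -16 0 0 0"

```text
clock: 5.65
tcp_pos: [0.4677, -0.2785, 0.1095]
ee_rot: [[1.0, 0.002, -0.0], [0.002, -1.0, 0.0], [-0.0, -0.0, -1.0]]
wrist_force: [-0.1, 0.1, -2.0]
grip_width: 0.0159
```

Call:
servo_tool --deltas "0 0 -10 0 0 0; 0 0 -20 0 0 0; 0 0 -30 0 0 0; 0 0 -30 0 0 0"

```text
clock: 6.05
tcp_pos: [0.469, -0.2789, 0.1416]
ee_rot: [[1.0, 0.003, 0.004], [0.003, -1.0, -0.001], [0.004, 0.001, -1.0]]
wrist_force: [0.5, 0.5, -1.5]
grip_width: 0.0158
```

```bash
python3 - <<'E'
from det import *
pose(); im=optics.read_camera('scene'); save('s6.png',im,6,(300,160,380,250))
go(628,-278,130,0)
E
```

```text
t 6.05 tcp [ 469.  -278.9  141.6] yaw 0.16 tilt [ 0.24 -0.09] F [ 0.5  0.5 -1.5] w 15.8
GO (628, -278, 130, 0) -> [159.5  -0.2  10.9] [ 0.04 -0.14  0.14] dist 160.0
```

View pics/s6.png

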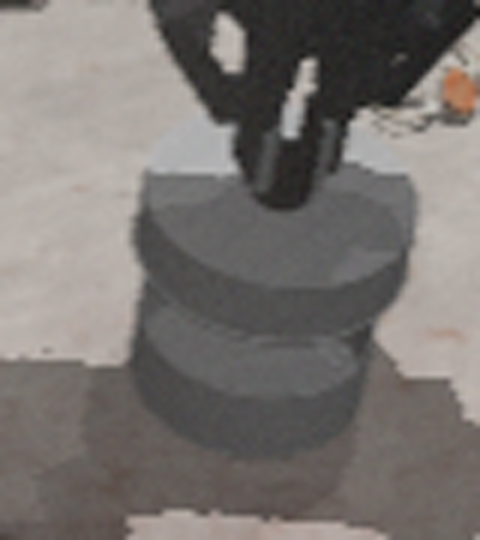

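Call:
servo_tool --deltas "25 0 0 0 0 0; 60 0 0 0 0 0; 100 0 0 0 0 0; 135 0 0 0 0 0; 159 0 0 0 0 0"

```text
clock: 6.6
tcp_pos: [0.6287, -0.2778, 0.1383]
ee_rot: [[1.0, 0.003, -0.001], [0.003, -1.0, 0.0], [-0.001, -0.0, -1.0]]
wrist_force: [0.6, -0.1, -1.5]
grip_width: 0.0161
```

Call:
servo_tool --deltas "0 0 15 0 0 0; 0 0 35 0 0 0; 0 0 55 0 0 0; 0 0 66 0 0 0; 0 0 70 0 0 0"

```text
clock: 7.1
tcp_pos: [0.6253, -0.2779, 0.0671]
ee_rot: [[1.0, 0.002, -0.004], [0.002, -1.0, 0.001], [-0.004, -0.001, -1.0]]
wrist_force: [-0.0, -0.7, -1.1]
grip_width: 0.0157
```

Call:
servo_tool --deltas "0 0 2 0 0 0; 0 0 4 0 0 0; 0 0 6 0 0 0; 0 0 7 0 0 0; 0 0 7 0 0 0"

```text
clock: 7.6
tcp_pos: [0.6275, -0.2783, 0.0642]
ee_rot: [[1.0, 0.003, 0.002], [0.003, -1.0, -0.001], [0.002, 0.001, -1.0]]
wrist_force: [-1.3, 0.9, 4.5]
grip_width: 0.0156
```

```bash
python3 - <<'E'
from det import *
pose(); im=optics.read_camera('scene'); save('s7.png',im,6,(300,140,400,240))
E
```

```text
t 7.6 tcp [ 627.5 -278.3   64.2] yaw 0.17 tilt [ 0.11 -0.05] F [-1.3  0.9  4.5] w 15.6
```

View pics/s7.png

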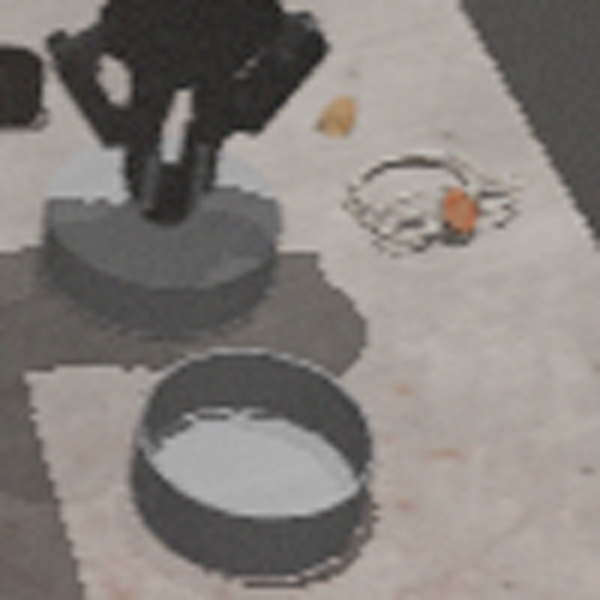

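Call:
servo_tool --deltas "0 0 0 0 0 0; 0 0 0 0 0 0; 0 0 0 0 0 0; 0 0 -10 0 0 0; 0 0 -50 0 0 0" --jaw -0.1

```text
clock: 8.15
tcp_pos: [0.6239, -0.2772, 0.108]
ee_rot: [[1.0, 0.001, -0.01], [0.001, -1.0, 0.003], [-0.01, -0.003, -1.0]]
wrist_force: [0.6, 0.7, 0.7]
grip_width: 0.0469
```

Call:
servo_tool --deltas "0 0 -40 0 0 0; -20 -15 -80 0 0 0; -60 -40 -100 0 0 0; -110 -70 -100 0 0 0; -147 -100 -100 0 0 0"

```text
clock: 8.65
tcp_pos: [0.4839, -0.1823, 0.2138]
ee_rot: [[1.0, 0.001, 0.003], [0.001, -1.0, -0.0], [0.003, 0.0, -1.0]]
wrist_force: [-0.1, 1.3, -0.5]
grip_width: 0.0466
```

Call:
servo_tool --deltas "0 0 0 0 0 0; 0 0 0 0 0 0"

```text
clock: 8.85
tcp_pos: [0.4847, -0.1823, 0.2138]
ee_rot: [[1.0, 0.004, 0.003], [0.004, -1.0, -0.001], [0.003, 0.001, -1.0]]
wrist_force: [1.4, 0.6, 0.3]
grip_width: 0.0469
```

```bash
python3 - <<'E'
from det import *
pose(); c=cam('wrist'); im=optics.read_camera('wrist'); np.save('w8.npy',im); np.savez('w8c.npz',*c); save('w8.png',im,1.5)
for b in bars(im,c,0.010,lo=(12,120,80)): print(b[0].round(0),np.round(b[1],1),np.round(b[2],1),round(b[3],1),b[4])
T=cam('top'); t=optics.read_camera('top')
for b in bars(t,T,0.008): print(b[0].round(0),np.round(b[1],1),np.round(b[2],1),round(b[3],1),b[4])
E
```

```text
t 8.85 tcp [ 484.7 -182.3  213.8] yaw 0.22 tilt [ 0.15 -0.03] F [1.4 0.6 0.3] w 46.9
[207. 222.] [ 426.9 -115.3] [58.7 12.8] -12.3 268.0
[ 58. 208.] [445.2  71. ] [61.4 14.2] -15.6 432.5
[121. 144.] [525.3 -21.8] [36.  13.5] 1.9 319.5
[ 53. 132.] [537.9  55.1] [58.9 14.4] 12.4 578.5
[31. 42.] [627.7  56.8] [60.3 19.7] -29.2 810.5
[183.  40.] [ 631.9 -102.5] [59.5 13.7] -32.8 782.5
[288. 250.] [ 423.3 -113.8] [55.6 11.9] -12.1 42.0
[160. 242.] [439.4 217.7] [50.2 38.3] -3.2 97.0
[160. 229.] [475.4 215.8] [37.1 13.8] 83.8 25.5
[167. 231.] [450.4 218.1] [134.1  87.4] 88.8 383.0
[122. 222.] [491.  316.7] [54.7  7.8] -89.9 33.5
```

View pics/w8.png

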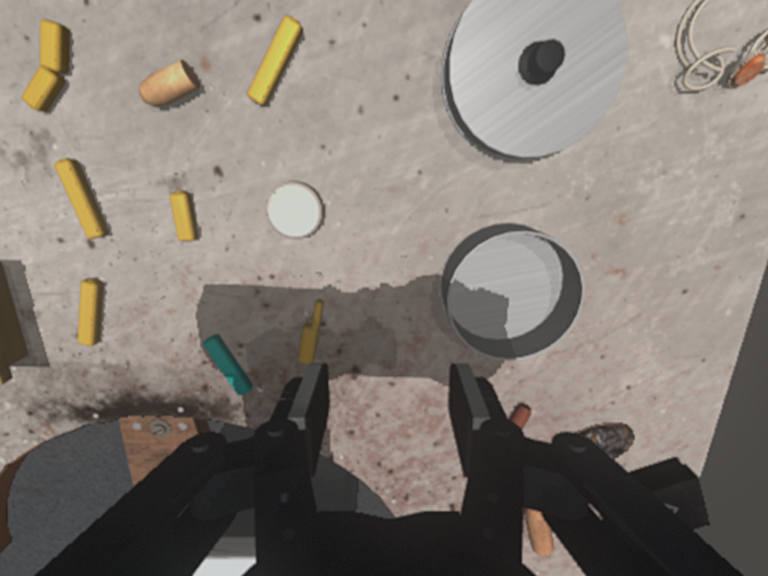

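```bash
python3 - <<'E'
from det import *
z=np.load('w8c.npz'); c=[z[k] for k in z.files]
f=lambda p: (np.array(p)+0.5)/1.5-0.5
P=ray(f([(443,285),(582,291),(512,359),(460,330),(562,240),(565,335)]),.040,c)[:,:2]*1000
A=np.c_[2*P,np.ones(len(P))]; x=np.linalg.lstsq(A,(P**2).sum(1),rcond=None)[0]; print(P.round(0),'rim',x[:2],np.sqrt(x[2]+x[0]**2+x[1]**2))
go(415.3,-112.4,80,-12.3)
go(415.3,-112.4,28,-12.3)
E
```

```text
[[ 479. -223.]
 [ 475. -327.]
 [ 418. -281.]
 [ 443. -238.]
 [ 513. -307.]
 [ 439. -320.]] rim [ 470.78214598 -276.9379461 ] 52.026178142584065
GO (415.3, -112.4, 80, -12.3) -> [-71.3 -70.8 133.1] [ 0.02 -0.15 12.45] dist 167.0
GO (415.3, -112.4, 28, -12.3) -> [-71.4 -70.9 185.1] [ 0.02 -0.15 12.45] dist 211.0
```

Call:
servo_tool --deltas "-20 -20 30 0 0 4; -40 -40 70 0 0 8; -60 -60 110 0 0 12.5; -71 -71 133 0 0 12.5; -71 -71 140 0 0 12.5" --jaw 0.25

```text
clock: 9.45
tcp_pos: [0.4122, -0.1116, 0.07]
ee_rot: [[0.977, -0.214, -0.006], [-0.214, -0.977, -0.0], [-0.006, 0.002, -1.0]]
wrist_force: [0.0, 0.3, -0.2]
grip_width: 0.0318
```

Call:
servo_tool --deltas "0 0 0 0 0 0; 0 0 0 0 0 0"

```text
clock: 9.65
tcp_pos: [0.4165, -0.1122, 0.0731]
ee_rot: [[0.977, -0.214, 0.003], [-0.214, -0.977, -0.0], [0.003, -0.0, -1.0]]
wrist_force: [-0.0, 0.7, -0.1]
grip_width: 0.0321
```

```bash
python3 - <<'E'
from det import *
pose(); c=cam('wrist'); im=optics.read_camera('wrist'); save('w9.png',im,1.5)
for b in bars(im,c,0.012,lo=(12,120,60)): print(b[0].round(0),np.round(b[1],1),np.round(b[2],1),round(b[3],1),b[4])
go(415.3,-112.4,28,-12.3)
E
```

```text
t 9.65 tcp [ 416.5 -112.2   73.1] yaw -12.37 tilt [ 0.16 -0.01] F [-0.   0.7 -0.1] w 32.1
[ 13. 242.] [444.7  67.6] [60.1 18.3] -13.4 1303.5
[261. 214.] [ 428.  -114.9] [58.4 12.8] -11.8 1008.5
[ 80. 101.] [524.  -23.3] [37.5 15.4] -2.0 1329.5
GO (415.3, -112.4, 28, -12.3) -> [-1.1  0.4 45.3] [-0.04 -0.19 -0.09] dist 45.0
```

View pics/w9.png

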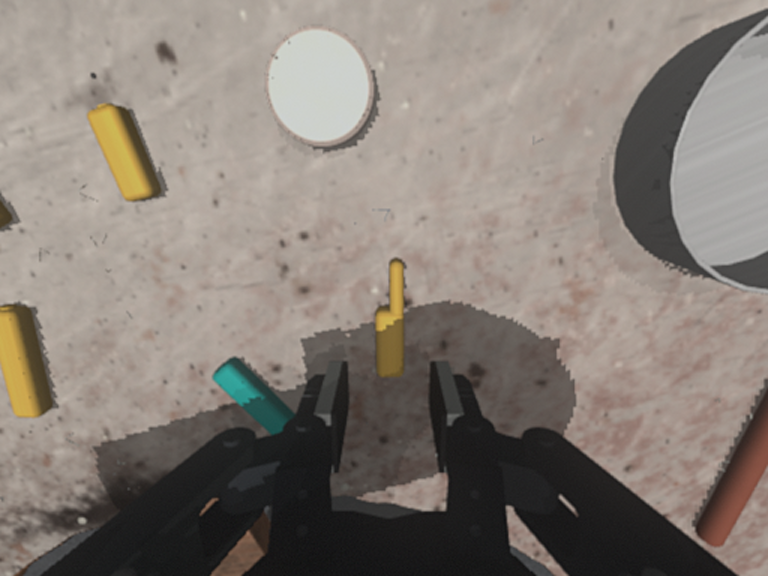

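Call:
servo_tool --deltas "-1 0.4 25 0 0 0; -1 0.4 38 0 0 0; -1 0.4 44 0 0 0; -1 0.4 44 0 0 0; -1 0.4 44 0 0 0"

```text
clock: 10.2
tcp_pos: [0.414, -0.1122, 0.029]
ee_rot: [[0.977, -0.214, 0.002], [-0.214, -0.977, 0.0], [0.002, -0.0, -1.0]]
wrist_force: [0.0, 0.3, -0.4]
grip_width: 0.0319
```

Call:
servo_tool --deltas "0 0 0 0 0 0; 0 0 0 0 0 0; 0 0 0 0 0 0; 0 0 0 0 0 0" --jaw 1 --grip_force 70

```text
clock: 10.6
tcp_pos: [0.4137, -0.1121, 0.0293]
ee_rot: [[0.977, -0.214, 0.002], [-0.214, -0.977, -0.0], [0.002, -0.0, -1.0]]
wrist_force: [-0.4, 0.1, 5.9]
grip_width: 0.0117
```

Call:
servo_tool --deltas "0 0 -10 0 0 0; 0 0 -30 0 0 0; 0 0 -60 0 0 0; 0 0 -80 0 0 0; 0 0 -90 0 0 0"

```text
clock: 11.1
tcp_pos: [0.4138, -0.112, 0.1207]
ee_rot: [[0.977, -0.214, 0.004], [-0.214, -0.977, 0.0], [0.004, -0.001, -1.0]]
wrist_force: [0.9, -0.6, -1.0]
grip_width: 0.0117
```

```bash
python3 - <<'E'
from det import *
pose(); c=cam('wrist'); im=optics.read_camera('wrist'); save('w10.png',im,1.5)
go(485,-263,125,-12)
E
```

```text
t 11.1 tcp [ 413.8 -112.   120.7] yaw -12.35 tilt [0.25 0.02] F [ 0.9 -0.6 -1. ] w 11.7
GO (485, -263, 125, -12) -> [101.4 132.4  -3.4] [-0.09 -0.31 -0.34] dist 167.0
```

View pics/w10.png

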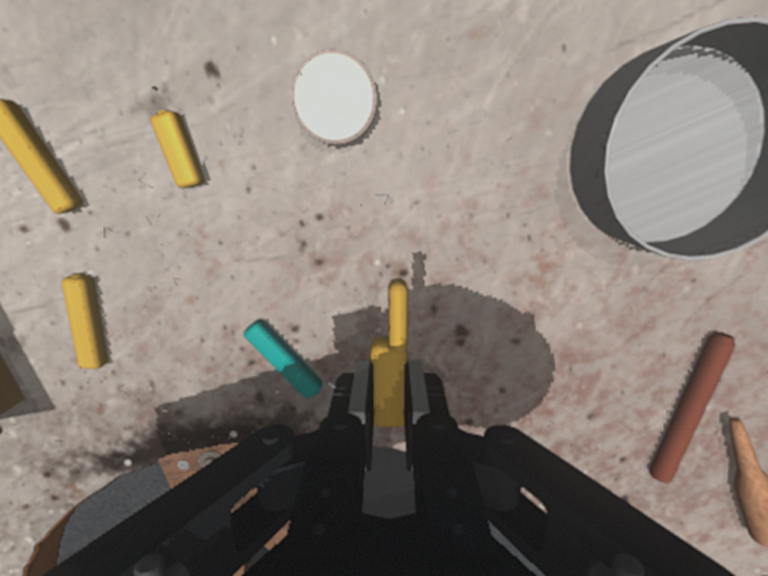

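```bash
python3 - <<'E'
from det import *
go(459,-261,122,0)
E
```

```text
GO (459, -261, 122, 0) -> [ 75.6 136.   -0.6] [ -0.05  -0.32 -12.34] dist 156.0
```

Call:
servo_tool --deltas "15 27 0 0 0 -3; 36 65 0 0 0 -7; 56 100 0 0 0 -12.3; 70 127 0 0 0 -12.3; 75 136 0 0 0 -12.3"

```text
clock: 11.65
tcp_pos: [0.4572, -0.2631, 0.1171]
ee_rot: [[1.0, -0.004, -0.001], [-0.004, -1.0, 0.0], [-0.001, -0.0, -1.0]]
wrist_force: [-0.8, 0.3, -0.5]
grip_width: 0.0117
```

Call:
servo_tool --deltas "0 0 15 0 0 0; 0 0 40 0 0 0; 0 0 65 0 0 0; 0 0 75 0 0 0; 0 0 78 0 0 0"

```text
clock: 12.15
tcp_pos: [0.456, -0.2603, 0.0389]
ee_rot: [[1.0, -0.001, -0.004], [-0.001, -1.0, 0.001], [-0.004, -0.001, -1.0]]
wrist_force: [-0.7, 0.7, -0.4]
grip_width: 0.0117
```

Call:
servo_tool --deltas "0 0 0 0 0 0; 0 0 0 0 0 0; 0 0 0 0 0 0" --jaw 0.35

```text
clock: 12.45
tcp_pos: [0.4579, -0.2611, 0.0415]
ee_rot: [[1.0, -0.001, 0.002], [-0.001, -1.0, -0.001], [0.002, 0.001, -1.0]]
wrist_force: [0.4, -0.7, 0.1]
grip_width: 0.0278
```

Call:
servo_tool --deltas "0 0 -30 0 0 0; 0 0 -70 0 0 0; 0 0 -110 0 0 0; 0 -30 -130 0 0 0; 0 -30 -130 0 0 0"

```text
clock: 12.95
tcp_pos: [0.459, -0.23, 0.1749]
ee_rot: [[1.0, 0.001, 0.009], [0.001, -1.0, -0.002], [0.009, 0.002, -1.0]]
wrist_force: [0.8, -0.5, -0.4]
grip_width: 0.0278
```

```bash
python3 - <<'E'
from det import *
pose(); c=cam('wrist'); im=optics.read_camera('wrist'); np.save('w11.npy',im); np.savez('w11c.npz',*c); save('w11.png',im,1.5)
for b in bars(im,c,0.010,lo=(12,120,80)): print(b[0].round(0),np.round(b[1],1),np.round(b[2],1),round(b[3],1),b[4])
E
```

```text
t 12.95 tcp [ 459.  -230.   174.9] yaw 0.07 tilt [ 0.53 -0.09] F [ 0.8 -0.5 -0.4] w 27.8
[288. 180.] [ 468.7 -260.2] [58.5 12.8] -0.9 429.0
[ 52. 125.] [524.6 -22.3] [37.1 14.1] 1.6 479.0
[109.  15.] [620.7 -96.5] [34.4 14.3] -32.4 575.5
```

View pics/w11.png

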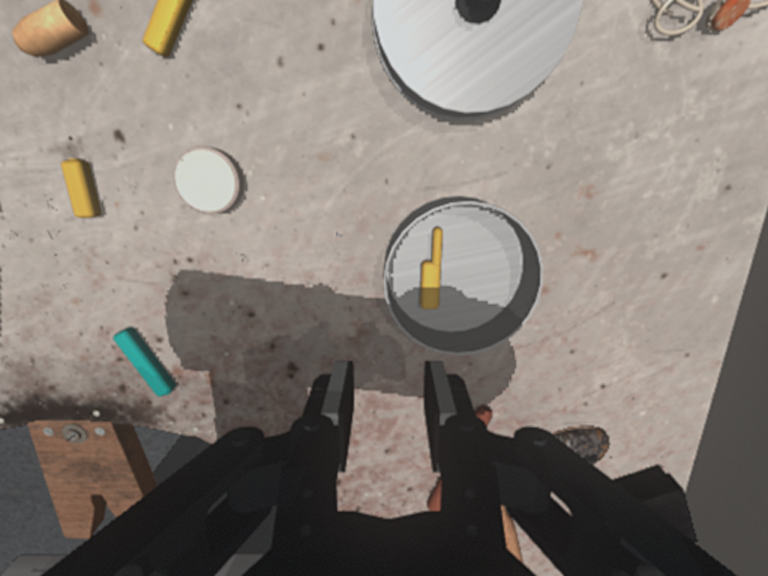

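Call:
servo_tool --deltas "15 -45 5 0 0 0; 30 -90 15 0 0 0; 45 -140 35 0 0 0; 58 -185 60 0 0 -1.5; 66 -208 80 0 0 -1.5" --jaw 0.25

```text
clock: 13.5
tcp_pos: [0.5237, -0.0212, 0.0892]
ee_rot: [[1.0, 0.027, 0.0], [0.027, -1.0, 0.0], [0.0, -0.0, -1.0]]
wrist_force: [0.0, 0.8, -0.6]
grip_width: 0.0318
```

Call:
servo_tool --deltas "0 0 10 0 0 0; 0 0 20 0 0 0; 0 0 20 0 0 0"

```text
clock: 13.8
tcp_pos: [0.5219, -0.0241, 0.0686]
ee_rot: [[1.0, 0.024, -0.004], [0.024, -1.0, -0.001], [-0.004, 0.001, -1.0]]
wrist_force: [-0.5, -1.0, 0.1]
grip_width: 0.0321
```

```bash
python3 - <<'E'
from det import *
pose(); c=cam('wrist'); im=optics.read_camera('wrist'); np.save('w12.npy',im); save('w12.png',im,1)
for b in bars(im,c,0.010,lo=(12,120,60)): print(b[0].round(0),np.round(b[1],1),np.round(b[2],1),round(b[3],1),b[4])
go(524.8,-22.2,31,1.5)
E
```

```text
t 13.8 tcp [521.9 -24.1  68.6] yaw 1.37 tilt [-0.23 -0.05] F [-0.5 -1.   0.1] w 32.1
[  4. 377.] [374.2 198.7] [18.2 10.8] 1.4 79.0
[ 15. 336.] [410.4 176.6] [90.7 18.8] -7.6 901.5
[140. 288.] [470.5  67.3] [19.8  7.9] -50.0 108.0
[254. 224.] [526.3 -20.8] [38.6 12.8] 1.6 830.5
[143. 204.] [538.5  55.3] [59.9 14.5] 12.0 1490.5
[396.  58.] [ 632.2 -100.4] [59.8 14.3] -32.7 2650.5
[125.  57.] [627.1  56.7] [60.6 20.7] -29.4 2743.0
GO (524.8, -22.2, 31, 1.5) -> [ 2.3 -2.  38.6] [ 0.03  0.11 -0.14] dist 39.0
```

View pics/w12.png

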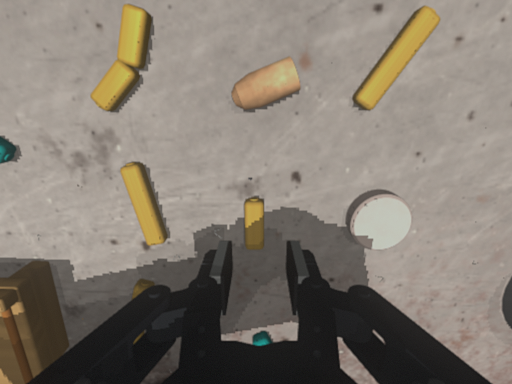

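Call:
servo_tool --deltas "2 -2 20 0 0 0; 2 -2 32 0 0 0; 2 -2 37 0 0 0; 2 -2 37 0 0 0; 2 -2 37 0 0 0"

```text
clock: 14.35
tcp_pos: [0.5256, -0.0212, 0.0338]
ee_rot: [[1.0, 0.025, 0.001], [0.025, -1.0, 0.0], [0.001, -0.0, -1.0]]
wrist_force: [1.0, 0.2, 0.7]
grip_width: 0.032
```

Call:
servo_tool --deltas "0 0 0 0 0 0; 0 0 0 0 0 0; 0 0 0 0 0 0; 0 0 0 0 0 0" --jaw 1

```text
clock: 14.75
tcp_pos: [0.5258, -0.0209, 0.0342]
ee_rot: [[1.0, 0.026, 0.001], [0.026, -1.0, 0.0], [0.001, -0.0, -1.0]]
wrist_force: [-1.5, -0.7, 5.8]
grip_width: 0.0105
```

Call:
servo_tool --deltas "0 0 -10 0 0 0; 0 0 -30 0 0 0; 0 0 -60 0 0 0; 0 0 -80 0 0 0; 0 0 -90 0 0 0"

```text
clock: 15.25
tcp_pos: [0.5261, -0.0207, 0.1256]
ee_rot: [[1.0, 0.025, 0.004], [0.025, -1.0, 0.001], [0.004, -0.001, -1.0]]
wrist_force: [0.2, 0.1, -0.6]
grip_width: 0.0104
```

```bash
python3 - <<'E'
from det import *
pose(); c=cam('wrist'); im=optics.read_camera('wrist'); save('w13.png',im,1)
go(470,-295,122,0)
E
```

```text
t 15.25 tcp [526.1 -20.7 125.6] yaw 1.45 tilt [0.21 0.05] F [ 0.2  0.1 -0.6] w 10.4
GO (470, -295, 122, 0) -> [-63.6 272.8   3.7] [-0.05 -0.29  1.47] dist 280.0
```

View pics/w13.png

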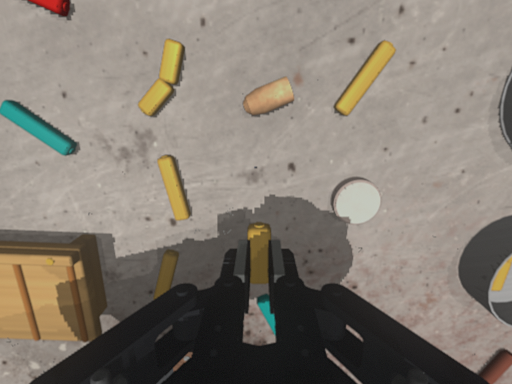

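Call:
servo_tool --deltas "-8 35 0 0 0 0; -20 80 0 0 0 0; -32 130 0 0 0 0; -43 180 0 0 0 1; -50 215 0 0 0 1.5"

```text
clock: 15.8
tcp_pos: [0.4791, -0.2391, 0.1223]
ee_rot: [[1.0, -0.003, -0.002], [-0.003, -1.0, 0.001], [-0.002, -0.001, -1.0]]
wrist_force: [0.5, 0.3, -1.4]
grip_width: 0.0105
```

Call:
servo_tool --deltas "-10 40 0 0 0 0; -14 58 5 0 0 0; -14 58 30 0 0 0; -14 58 60 0 0 0; -14 58 75 0 0 0"

```text
clock: 16.3
tcp_pos: [0.4643, -0.2948, 0.045]
ee_rot: [[1.0, -0.003, -0.005], [-0.003, -1.0, 0.002], [-0.005, -0.002, -1.0]]
wrist_force: [0.3, -0.3, -1.6]
grip_width: 0.0103
```

Call:
servo_tool --deltas "0 0 5 0 0 0; 0 0 8 0 0 0; 0 0 8 0 0 0"

```text
clock: 16.6
tcp_pos: [0.4669, -0.2951, 0.0403]
ee_rot: [[1.0, -0.001, 0.0], [-0.001, -1.0, -0.0], [0.0, 0.0, -1.0]]
wrist_force: [0.0, 0.4, -0.0]
grip_width: 0.0105
```

```bash
python3 - <<'E'
from det import *
pose(); c=cam('wrist'); im=optics.read_camera('wrist'); save('w14.png',im,1)
E
```

```text
t 16.6 tcp [ 466.9 -295.1   40.3] yaw -0.05 tilt [ 0. -0.] F [ 0.   0.4 -0. ] w 10.5
```

View pics/w14.png

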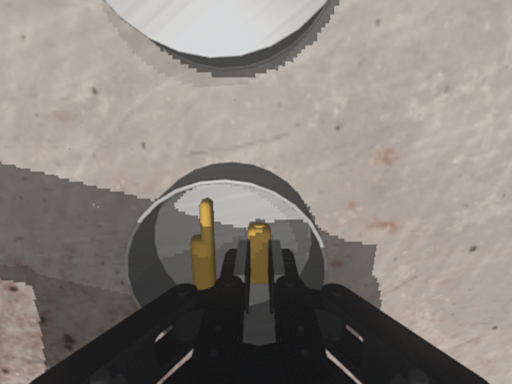

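Call:
servo_tool --deltas "0 0 0 0 0 0; 0 0 0 0 0 0; 0 0 0 0 0 0; 0 0 -40 0 0 0; 0 0 -90 0 0 0" --jaw 0.45

```text
clock: 17.15
tcp_pos: [0.4651, -0.2946, 0.1293]
ee_rot: [[1.0, -0.001, -0.006], [-0.001, -1.0, 0.002], [-0.006, -0.002, -1.0]]
wrist_force: [2.3, 0.0, 0.4]
grip_width: 0.0237
```

Call:
servo_tool --deltas "15 -45 -10 0 0 0; 30 -90 -20 0 0 0; 45 -135 -20 0 0 0; 60 -180 -20 0 0 0; 75 -225 -20 0 0 0"

```text
clock: 17.65
tcp_pos: [0.5422, -0.0684, 0.151]
ee_rot: [[1.0, -0.001, 0.001], [-0.001, -1.0, 0.0], [0.001, -0.0, -1.0]]
wrist_force: [0.5, 0.5, -0.1]
grip_width: 0.0234
```

Call:
servo_tool --deltas "12 -45 0 0 0 0; 25 -90 0 0 0 0; 40 -127 0 0 0 0; 40 -127 0 0 0 0; 40 -127 0 0 0 0" --jaw 0.25

```text
clock: 18.15
tcp_pos: [0.5818, 0.0575, 0.1502]
ee_rot: [[1.0, 0.001, -0.001], [0.001, -1.0, -0.0], [-0.001, 0.0, -1.0]]
wrist_force: [-0.4, -0.1, -0.2]
grip_width: 0.0324
```

```bash
python3 - <<'E'
from det import *
pose(); c=cam('wrist'); im=optics.read_camera('wrist'); np.save('w15.npy',im); np.savez('w15c.npz',*c); save('w15.png',im,1.5)
for b in bars(im,c,0.010,lo=(12,120,60)): print(b[0].round(0),np.round(b[1],1),np.round(b[2],1),round(b[3],1),b[4])
E
```

```text
t 18.15 tcp [581.8  57.5 150.2] yaw 0.03 tilt [-0.03 -0.  ] F [-0.4 -0.1 -0.2] w 32.4
[ 50. 318.] [411.8 307.9] [120.  100.2] -87.7 4727.5
[246. 305.] [445.6  72.4] [64.3 13.3] -16.2 450.0
[260. 233.] [538.6  56.5] [60.6 12.8] 12.3 562.5
[259. 145.] [627.7  58.3] [59.9 17.9] -29.2 805.5
[428. 141.] [632.7 -99.3] [59.6 15.7] -32.7 898.0
```

View pics/w15.png

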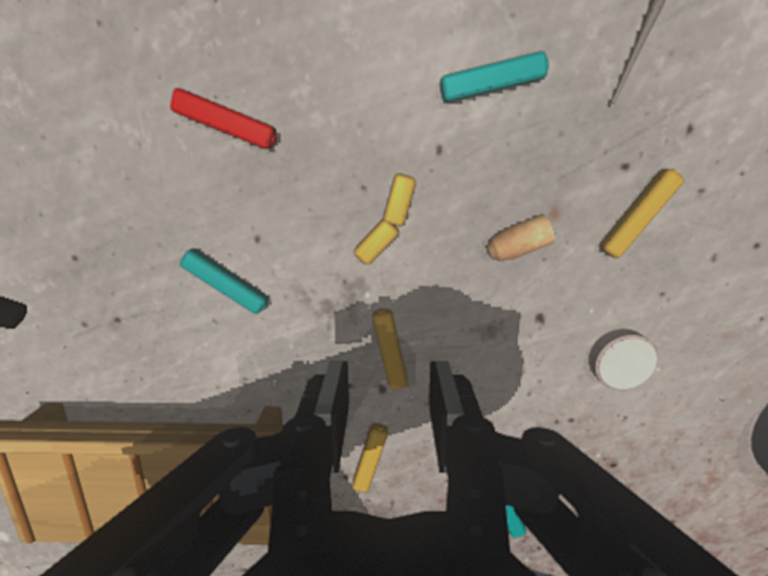

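```bash
python3 - <<'E'
from det import *
z=np.load('w15c.npz'); c=[z[k] for k in z.files]; im=np.load('w15.npy')
hsv=cv2.cvtColor(im,cv2.COLOR_RGB2HSV); m=cv2.inRange(hsv,(12,120,60),(36,255,255))
m[:, :220]=0; m[:,300:]=0; m[190:]=0; m[:100]=0
ys,xs=np.nonzero(m); P=ray(np.c_[xs,ys],.010,c)[:,:2]*1000
for lo,hi in ((632,700),(500,624)):
    Q=P[(P[:,0]>lo)&(P[:,0]<hi)]
    r=cv2.minAreaRect(Q.astype(np.float32)); d=np.linalg.svd(Q-Q.mean(0))[2][0]
    print(len(Q),Q.mean(0),r,np.degrees(np.arctan2(d[1],d[0])))
print(P[:,0].min(),P[:,0].max())
save('w15k.png',im,8,(225,105,300,185))
E
```

```text
369 [643.79631975  50.279881  ] ((643.1766967773438, 50.23631286621094), (12.946065902709961, 24.81114387512207), 74.58738708496094) 161.82572947047194
376 [613.68611413  66.30848154] ((614.4818115234375, 65.84065246582031), (12.92530632019043, 30.045373916625977), 45.31135177612305) 131.6044205731199
601.1384862653314 655.9993170206099
```

View pics/w15k.png

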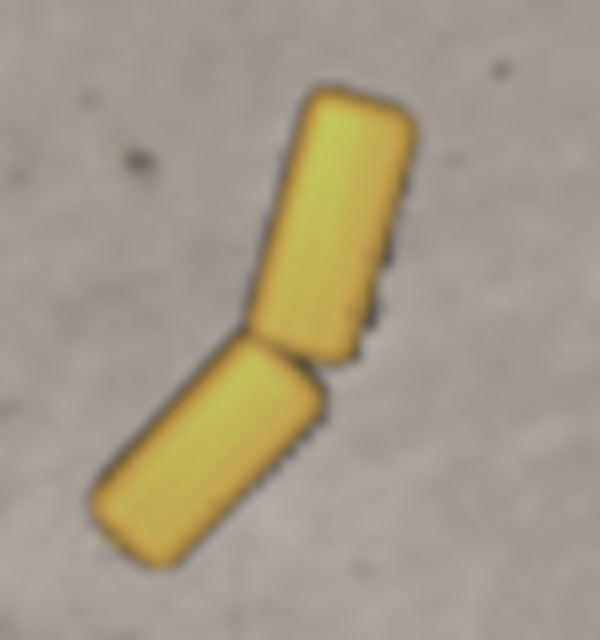

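Call:
servo_tool --deltas "25 3 25 0 0 5; 50 6 60 0 0 10; 58.5 6.7 85 0 0 15.4; 58.5 6.7 100 0 0 15.4; 58.5 6.7 105 0 0 15.4"

```text
clock: 18.7
tcp_pos: [0.6388, 0.0483, 0.0434]
ee_rot: [[0.964, -0.267, -0.004], [-0.267, -0.964, -0.001], [-0.004, 0.002, -1.0]]
wrist_force: [-0.2, -0.5, -0.1]
grip_width: 0.0321
```

Call:
servo_tool --deltas "0 0 8 0 0 0; 0 0 12 0 0 0; 0 0 12 0 0 0; 0 0 12 0 0 0"

```text
clock: 19.1
tcp_pos: [0.6408, 0.0502, 0.0343]
ee_rot: [[0.964, -0.266, 0.002], [-0.266, -0.964, 0.0], [0.001, -0.001, -1.0]]
wrist_force: [-0.4, 0.8, 0.8]
grip_width: 0.032
```

```bash
python3 - <<'E'
from det import *
pose(); c=cam('wrist'); im=optics.read_camera('wrist'); save('w16.png',im,1)
go(640.5,50.8,32,-15.4)
E
```

```text
t 19.1 tcp [640.8  50.2  34.3] yaw -15.42 tilt [0.09 0.02] F [-0.4  0.8  0.8] w 32.0
GO (640.5, 50.8, 32, -15.4) -> [-0.5 -0.5  2.3] [-0.05 -0.08 -0.02] dist 2.0
```

View pics/w16.png

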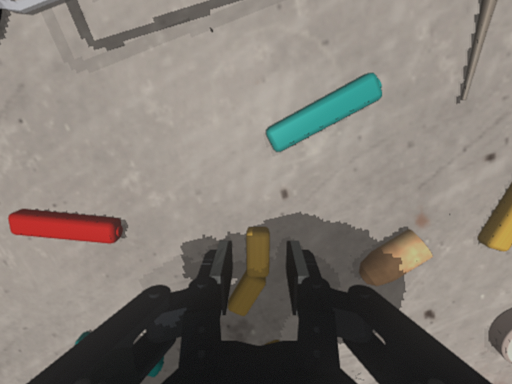

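Call:
servo_tool --deltas "0 -0.5 1 0 0 0; 0 -0.5 1 0 0 0; 0 -0.5 1 0 0 0; 0 -0.5 1 0 0 0; 0 -0.5 1 0 0 0" --jaw 1 --grip_force 80

```text
clock: 19.65
tcp_pos: [0.6411, 0.0507, 0.0332]
ee_rot: [[0.964, -0.266, 0.001], [-0.266, -0.964, 0.0], [0.001, -0.001, -1.0]]
wrist_force: [-1.6, 1.2, 5.3]
grip_width: 0.0103
```

Call:
servo_tool --deltas "0 0 -10 0 0 0; 0 0 -30 0 0 0; 0 0 -60 0 0 0; 0 0 -80 0 0 0; 0 0 -90 0 0 0"

```text
clock: 20.15
tcp_pos: [0.6414, 0.0505, 0.1246]
ee_rot: [[0.964, -0.267, 0.003], [-0.267, -0.964, 0.001], [0.003, -0.002, -1.0]]
wrist_force: [0.3, 0.1, -1.0]
grip_width: 0.0102
```

```bash
python3 - <<'E'
from det import *
pose(); c=cam('wrist'); im=optics.read_camera('wrist'); save('w17.png',im,1)
go(466,-290,130,-90)
E
```

```text
t 20.15 tcp [641.4  50.5 124.6] yaw -15.46 tilt [0.18 0.05] F [ 0.3  0.1 -1. ] w 10.2
GO (466, -290, 130, -90) -> [-78.7 375.1  -5.8] [-0.25 -0.11 74.55] dist 383.0
```

View pics/w17.png

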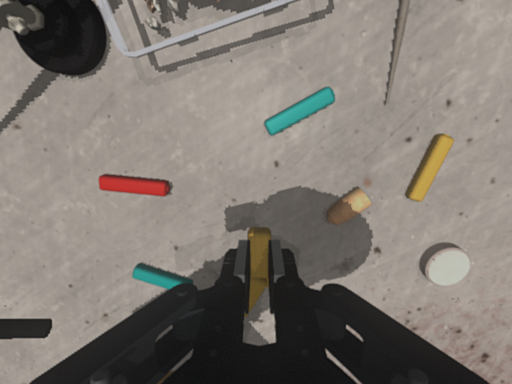

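Call:
servo_tool --deltas "-6 30 0 0 0 6; -15 70 0 0 0 13; -24 115 0 0 0 21; -33 160 0 0 0 29; -41 195 0 0 0 37"

```text
clock: 20.7
tcp_pos: [0.5468, -0.1284, 0.121]
ee_rot: [[0.604, -0.797, -0.003], [-0.797, -0.604, 0.0], [-0.002, 0.002, -1.0]]
wrist_force: [0.3, -0.0, -1.1]
grip_width: 0.01
```

```bash
python3 - <<'E'
from det import *
pose(); 
go(466,-290,130,-90)
E
```

```text
t 20.7 tcp [ 546.8 -128.4  121. ] yaw -52.85 tilt [-0.18  0.01] F [ 0.3 -0.  -1.1] w 10.0
GO (466, -290, 130, -90) -> [ 80.  162.   -8.8] [ 0.17  0.07 37.15] dist 181.0
```

Call:
servo_tool --deltas "18 36 -2 0 0 8; 38 77 -4 0 0 16; 58 118 -6 0 0 24; 72 147 -8 0 0 31; 80 161 -8 0 0 37"

```text
clock: 21.2
tcp_pos: [0.4679, -0.29, 0.1293]
ee_rot: [[0.002, -1.0, -0.002], [-1.0, -0.002, 0.001], [-0.001, 0.002, -1.0]]
wrist_force: [-0.7, -0.1, -1.0]
grip_width: 0.0104
```

Call:
servo_tool --deltas "0 0 10 0 0 0; 0 0 30 0 0 0; 0 0 50 0 0 0; 0 0 65 0 0 0; 0 0 70 0 0 0"

```text
clock: 21.7
tcp_pos: [0.4686, -0.2869, 0.0573]
ee_rot: [[0.011, -1.0, -0.005], [-1.0, -0.011, 0.002], [-0.002, 0.005, -1.0]]
wrist_force: [0.1, -0.7, 0.9]
grip_width: 0.0102
```

```bash
python3 - <<'E'
from det import *
pose(); im=optics.read_camera('wrist'); save('w18.png',im,1)
go(466,-290,52,-90)
E
```

```text
t 21.7 tcp [ 468.6 -286.9   57.3] yaw -89.38 tilt [-0.31  0.11] F [ 0.1 -0.7  0.9] w 10.2
GO (466, -290, 52, -90) -> [3.  2.9 5.6] [0.28 0.1  0.61] dist 7.0
```

View pics/w18.png

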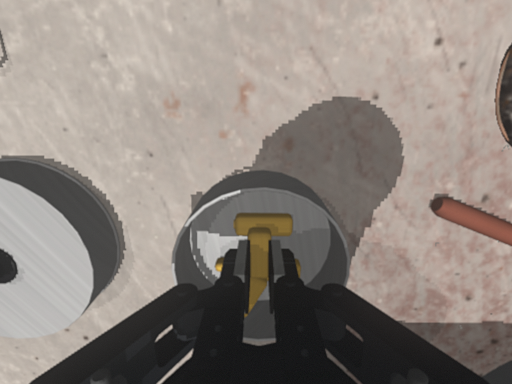

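Call:
servo_tool --deltas "4 2 0 0 0 0; 4 2 4 0 0 0; 4 2 6 0 0 0; 4 2 6 0 0 0"

```text
clock: 22.15
tcp_pos: [0.4683, -0.2921, 0.0544]
ee_rot: [[0.009, -1.0, 0.0], [-1.0, -0.009, -0.0], [0.0, -0.0, -1.0]]
wrist_force: [-0.1, -1.0, -1.0]
grip_width: 0.0103
```

Call:
servo_tool --deltas "0 0 0 0 0 0; 0 0 0 0 0 0; 0 0 0 0 0 0; 0 0 -30 0 0 0; 0 0 -70 0 0 0" --jaw 0.4

```text
clock: 22.65
tcp_pos: [0.4669, -0.2917, 0.1232]
ee_rot: [[0.009, -1.0, -0.005], [-1.0, -0.009, 0.002], [-0.002, 0.005, -1.0]]
wrist_force: [0.3, 0.6, 1.1]
grip_width: 0.0256
```

Call:
servo_tool --deltas "0 0 -30 0 0 0; 0 0 -60 0 0 0; -30 0 -60 0 0 0; -40 0 -60 0 0 0; -40 0 -60 0 0 0"

```text
clock: 23.15
tcp_pos: [0.4676, -0.2511, 0.1844]
ee_rot: [[0.011, -1.0, -0.0], [-1.0, -0.011, 0.0], [-0.0, 0.0, -1.0]]
wrist_force: [-0.8, -0.1, -0.8]
grip_width: 0.0251
```

```bash
python3 - <<'E'
from det import *
pose(); im=optics.read_camera('wrist'); save('w19.png',im,1.5)
T=cam('top'); t=optics.read_camera('top'); save('t19.png',t,1.5)
for b in bars(t,T,0.008): print(b[0].round(0),np.round(b[1],1),np.round(b[2],1),round(b[3],1),b[4])
go(537,-150,180,-40)
E
```

```text
t 23.15 tcp [ 467.6 -251.1  184.4] yaw -89.35 tilt [-0.01  0.01] F [-0.8 -0.1 -0.8] w 25.1
[160. 242.] [436.3 216.7] [51.7 35.9] 2.8 120.5
[215. 243.] [440.2  73. ] [58.2 13. ] -17.3 95.0
[176. 242.] [445.  171.1] [68.8 39.8] -1.3 304.0
[348. 233.] [ 467.9 -264.5] [55.5 38.1] -43.8 108.0
[149. 223.] [490.4 248.2] [191.9   8.7] 89.1 100.0
[222. 206.] [534.5  57.5] [59.6 13.3] 12.2 90.5
GO (537, -150, 180, -40) -> [-101.5  -70.3    3.9] [ 5.000e-02  2.000e-02 -4.942e+01] dist 123.0
```

View pics/w19.png

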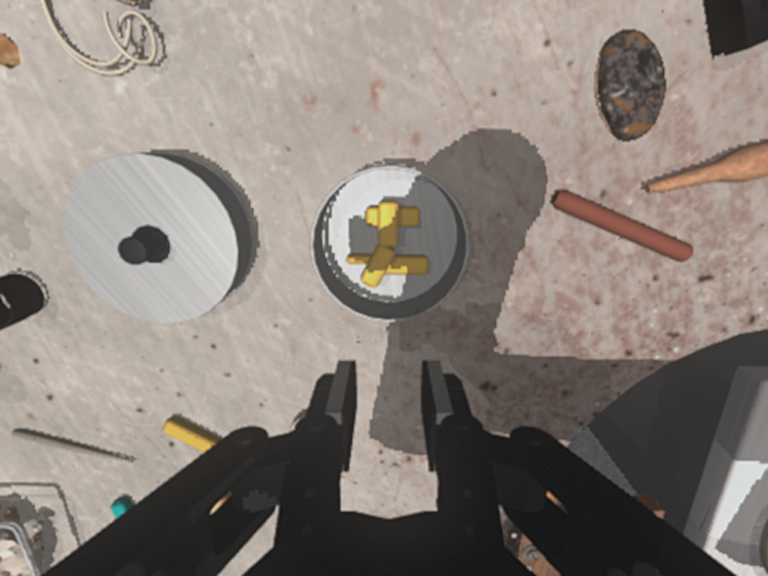

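```bash
python3 - <<'E'
from det import *
go(632,-101,110,-32.7)
E
```

```text
GO (632, -101, 110, -32.7) -> [-149.5 -165.8   73.8] [ 5.000e-02  2.000e-02 -5.672e+01] dist 235.0
```

Call:
servo_tool --deltas "-30 -33 0 0 0 -8; -60 -66 10 0 0 -16; -90 -100 20 0 0 -24; -120 -133 40 0 0 -32; -149 -166 60 0 0 -40" --jaw 0.25

```text
clock: 23.75
tcp_pos: [0.6339, -0.1011, 0.1231]
ee_rot: [[0.654, -0.757, -0.0], [-0.757, -0.654, -0.0], [0.0, 0.0, -1.0]]
wrist_force: [1.0, -0.6, -0.3]
grip_width: 0.0321
```

Call:
servo_tool --deltas "0 0 5 0 0 -8; 0 0 10 0 0 -16.7; 0 0 14 0 0 -16.7; 0 0 14 0 0 -16.7"

```text
clock: 24.15
tcp_pos: [0.6319, -0.1023, 0.1089]
ee_rot: [[0.839, -0.544, -0.003], [-0.544, -0.839, -0.0], [-0.002, 0.002, -1.0]]
wrist_force: [0.3, -0.4, -0.3]
grip_width: 0.0319
```

```bash
python3 - <<'E'
from det import *
pose(); c=cam('wrist'); im=optics.read_camera('wrist'); save('w20.png',im,1)
for b in bars(im,c,0.010,lo=(12,120,60)): print(b[0].round(0),np.round(b[1],1),np.round(b[2],1),round(b[3],1),b[4])
go(632,-101,34,-32.7)
E
```

```text
t 24.15 tcp [ 631.9 -102.3  108.9] yaw -32.98 tilt [-0.15 -0.01] F [ 0.3 -0.4 -0.3] w 31.9
[175. 349.] [549.8  57.6] [24.8 12.5] -38.6 121.5
[505. 268.] [ 458.9 -258.7] [42.2 14.2] -16.0 425.0
[258. 206.] [ 633.7 -102.3] [60.  12.5] -32.6 918.0
GO (632, -101, 34, -32.7) -> [-0.8 -1.  75.7] [ 0.05  0.05 -0.25] dist 76.0
```

View pics/w20.png

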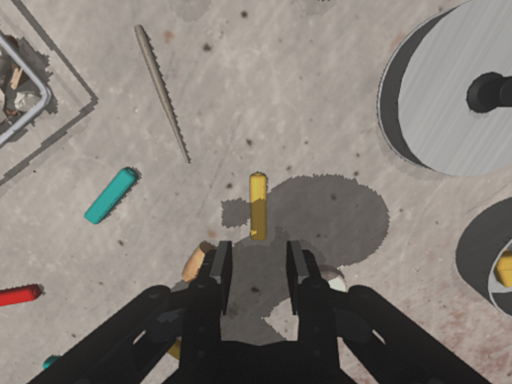

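Call:
servo_tool --deltas "1 0 35 0 0 0; 1 0 60 0 0 0; 1 0 70 0 0 0; 1 0 74 0 0 0; 1 0 74 0 0 0"

```text
clock: 24.7
tcp_pos: [0.6338, -0.1024, 0.0369]
ee_rot: [[0.841, -0.542, 0.001], [-0.542, -0.841, -0.0], [0.001, -0.0, -1.0]]
wrist_force: [0.5, 0.0, 0.2]
grip_width: 0.0318
```

Call:
servo_tool --deltas "0 0 0 0 0 0; 0 0 0 0 0 0; 0 0 0 0 0 0; 0 0 0 0 0 0; 0 0 0 0 0 0" --jaw 1 --grip_force 80

```text
clock: 25.2
tcp_pos: [0.6338, -0.1021, 0.0372]
ee_rot: [[0.841, -0.541, 0.001], [-0.541, -0.841, -0.0], [0.001, -0.001, -1.0]]
wrist_force: [-0.6, 0.3, 2.5]
grip_width: -0.0001
```

Call:
servo_tool --deltas "0 0 -10 0 0 0; 0 0 -30 0 0 0; 0 0 -60 0 0 0; 0 0 -90 0 0 0; 0 0 -110 0 0 0"

```text
clock: 25.7
tcp_pos: [0.6341, -0.1022, 0.1493]
ee_rot: [[0.841, -0.541, 0.003], [-0.541, -0.841, -0.0], [0.003, -0.002, -1.0]]
wrist_force: [0.2, 0.8, -0.5]
grip_width: -0.0004
```

```bash
python3 - <<'E'
from det import *
pose(); c=cam('wrist'); im=optics.read_camera('wrist'); save('w21.png',im,1)
go(440,164,150,-0.9)
E
```

```text
t 25.7 tcp [ 634.1 -102.2  149.3] yaw -32.74 tilt [ 0.19 -0.01] F [ 0.2  0.8 -0.5] w -0.4
GO (440, 164, 150, -0.9) -> [-308.7 -118.4    0.7] [ -0.11  -0.52 -31.8 ] dist 331.0
```

View pics/w21.png

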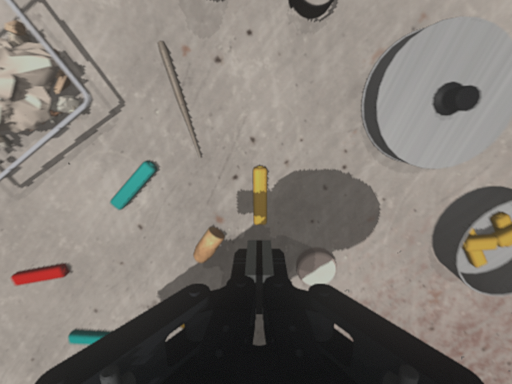

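Call:
servo_tool --deltas "0 0 20 0 0 0; 0 0 40 0 0 0; 0 0 40 0 0 0; 0 0 40 0 0 0" --jaw 0.25

```text
clock: 26.15
tcp_pos: [0.6333, -0.1023, 0.1064]
ee_rot: [[0.841, -0.541, -0.001], [-0.541, -0.841, -0.0], [-0.0, 0.001, -1.0]]
wrist_force: [-0.4, -0.5, 0.8]
grip_width: 0.0319
```

```bash
python3 - <<'E'
from det import *
pose(); c=cam('wrist'); im=optics.read_camera('wrist'); save('w22.png',im,1)
for b in bars(im,c,0.010,lo=(12,120,60)): print(b[0].round(0),np.round(b[1],1),np.round(b[2],1),round(b[3],1),b[4])
go(633.5,-102.2,28.5,-32.7)
E
```

```text
t 26.15 tcp [ 633.3 -102.3  106.4] yaw -32.74 tilt [-0.04 -0.03] F [-0.4 -0.5  0.8] w 31.9
[175. 352.] [550.1  57.2] [25.8 13.4] -38.3 149.5
[506. 272.] [ 459.1 -257.4] [41.9 12.3] -15.9 332.5
[259. 209.] [ 633.7 -102.2] [60.5 12.5] -32.3 938.0
GO (633.5, -102.2, 28.5, -32.7) -> [-0.4  0.2 78.6] [-0.01 -0.06 -0.04] dist 79.0
```

View pics/w22.png

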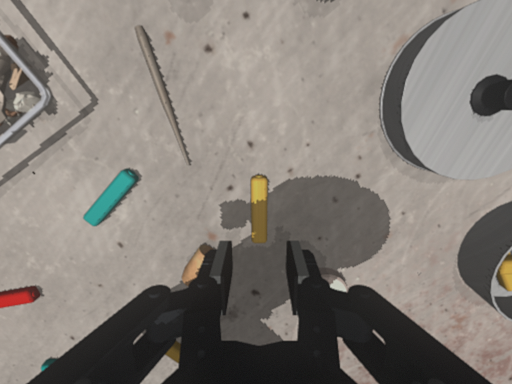

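Call:
servo_tool --deltas "0 0 35 0 0 0; 0 0 60 0 0 0; 0 0 75 0 0 0; 0 0 79 0 0 0; 0 0 79 0 0 0"

```text
clock: 26.7
tcp_pos: [0.6339, -0.1022, 0.0277]
ee_rot: [[0.841, -0.541, 0.001], [-0.541, -0.841, -0.0], [0.001, -0.0, -1.0]]
wrist_force: [-0.4, 0.3, 0.4]
grip_width: 0.032
```

Call:
servo_tool --deltas "0 0 0 0 0 0; 0 0 0 0 0 0"

```text
clock: 26.9
tcp_pos: [0.6343, -0.1021, 0.0288]
ee_rot: [[0.841, -0.541, 0.003], [-0.541, -0.841, 0.0], [0.002, -0.002, -1.0]]
wrist_force: [-0.1, -0.2, 1.3]
grip_width: 0.0319
```

Call:
servo_tool --deltas "0 0 0.5 0 0 0; 0 0 0.5 0 0 0; 0 0 0.5 0 0 0; 0 0 0.5 0 0 0; 0 0 0.5 0 0 0" --jaw 1 --grip_force 70

```text
clock: 27.4
tcp_pos: [0.6339, -0.1021, 0.028]
ee_rot: [[0.841, -0.541, 0.002], [-0.541, -0.841, -0.0], [0.001, -0.001, -1.0]]
wrist_force: [-0.6, 0.8, 6.1]
grip_width: 0.0119
```

Call:
servo_tool --deltas "0 0 -10 0 0 0; 0 0 -30 0 0 0; 0 0 -60 0 0 0; 0 0 -90 0 0 0; 0 0 -110 0 0 0"

```text
clock: 27.9
tcp_pos: [0.6339, -0.1022, 0.1393]
ee_rot: [[0.841, -0.541, 0.003], [-0.541, -0.841, -0.0], [0.002, -0.001, -1.0]]
wrist_force: [0.7, -0.9, -1.4]
grip_width: 0.0121
```

```bash
python3 - <<'E'
from det import *
pose(); c=cam('wrist'); im=optics.read_camera('wrist'); save('w23.png',im,1)
go(440,164,150,-0.9)
E
```

```text
t 27.9 tcp [ 633.9 -102.2  139.3] yaw -32.75 tilt [ 0.15 -0.  ] F [ 0.7 -0.9 -1.4] w 12.1
GO (440, 164, 150, -0.9) -> [-308.4 -118.4   -9.1] [ -0.11  -0.47 -31.81] dist 331.0
```

View pics/w23.png

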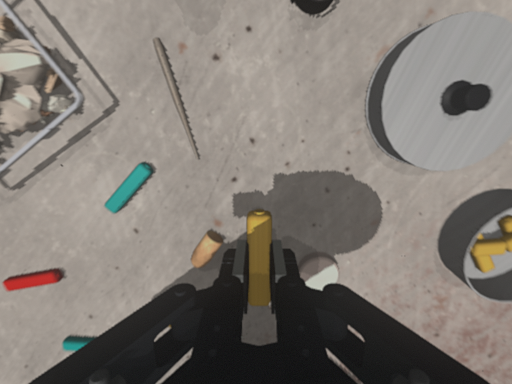

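Call:
servo_tool --deltas "-30 -12 -2 0 0 -5; -70 -28 -4 0 0 -11; -115 -45 -6 0 0 -18; -160 -62 -9 0 0 -25; -200 -77 -9 0 0 -31.8"

```text
clock: 28.45
tcp_pos: [0.5052, 0.0721, 0.1458]
ee_rot: [[1.0, -0.012, -0.0], [-0.012, -1.0, 0.0], [-0.0, -0.0, -1.0]]
wrist_force: [0.5, 0.7, -0.8]
grip_width: 0.0117
```

```bash
python3 - <<'E'
from det import *
pose(); go(438,164,130,-0.9)
E
```

```text
t 28.45 tcp [505.2  72.1 145.8] yaw -0.69 tilt [-0.    0.01] F [ 0.5  0.7 -0.8] w 11.7
GO (438, 164, 130, -0.9) -> [-68.3 -91.1  15.8] [-0.01  0.    0.21] dist 115.0
```

Call:
servo_tool --deltas "-20 -25 0 0 0 0; -40 -55 0 0 0 0; -60 -80 5 0 0 0; -68 -91 10 0 0 0; -68 -91 16 0 0 0"

```text
clock: 28.95
tcp_pos: [0.4393, 0.1641, 0.1297]
ee_rot: [[1.0, -0.014, 0.0], [-0.014, -1.0, 0.0], [0.0, -0.0, -1.0]]
wrist_force: [0.2, -0.9, -1.1]
grip_width: 0.0112
```

Call:
servo_tool --deltas "0 0 10 0 0 0; 0 0 25 0 0 0; 0 0 40 0 0 0; 0 0 45 0 0 0; 0 0 45 0 0 0"

```text
clock: 29.45
tcp_pos: [0.4402, 0.1619, 0.0837]
ee_rot: [[1.0, -0.018, -0.002], [-0.018, -1.0, -0.002], [-0.002, 0.002, -1.0]]
wrist_force: [-0.2, -0.6, -0.5]
grip_width: 0.0118
```

```bash
python3 - <<'E'
from det import *
pose(); c=cam('wrist'); im=optics.read_camera('wrist'); save('w24.png',im,1.5)
E
```

```text
t 29.45 tcp [440.2 161.9  83.7] yaw -1.04 tilt [-0.12 -0.1 ] F [-0.2 -0.6 -0.5] w 11.8
```

View pics/w24.png

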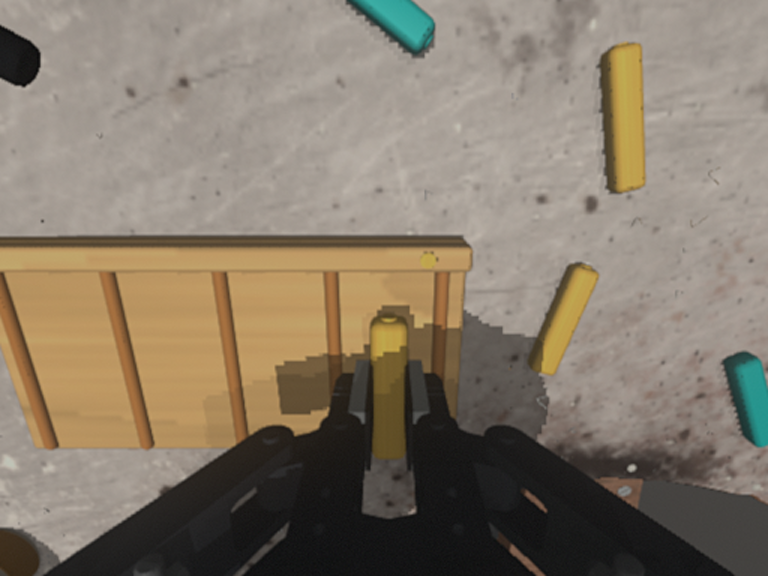

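Call:
servo_tool --deltas "0 -1 5 0 0 0; 0 -1 9 0 0 0; 0 -1 12 0 0 0; 0 -1 12 0 0 0; 0 -1 12 0 0 0"

```text
clock: 30.0
tcp_pos: [0.4403, 0.164, 0.0728]
ee_rot: [[1.0, -0.017, 0.0], [-0.017, -1.0, -0.0], [0.0, 0.0, -1.0]]
wrist_force: [0.1, 0.3, -0.8]
grip_width: 0.0119
```

Call:
servo_tool --deltas "3 0 0 0 0 0; 6 0 0 0 0 0; 9 0 0 0 0 0; 10 0 0 0 0 0; 10 0 0 0 0 0"

```text
clock: 30.5
tcp_pos: [0.4506, 0.1638, 0.0728]
ee_rot: [[1.0, -0.017, 0.0], [-0.017, -1.0, 0.0], [0.0, -0.0, -1.0]]
wrist_force: [1.0, 0.3, -1.6]
grip_width: 0.0122
```

```bash
python3 - <<'E'
from det import *
pose(); c=cam('wrist'); im=optics.read_camera('wrist'); save('w25.png',im,4,(180,140,340,260))
E
```

```text
t 30.5 tcp [450.6 163.8  72.8] yaw -0.98 tilt [0. 0.] F [ 1.   0.3 -1.6] w 12.2
```

View pics/w25.png

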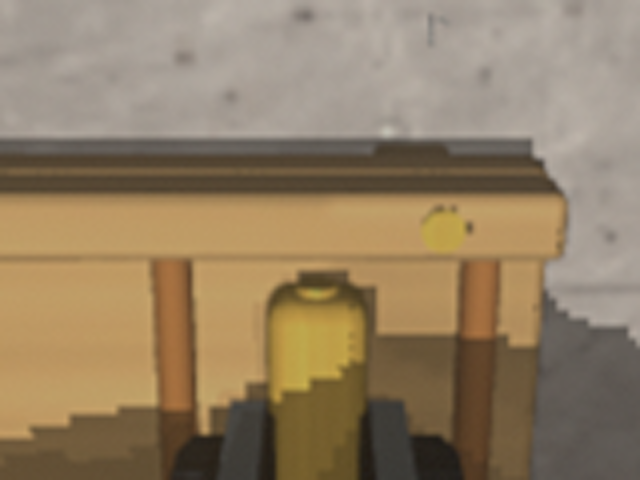

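Call:
servo_tool --deltas "0 0 1 0 0 0; 0 0 2 0 0 0; 0 0 2 0 0 0; 1 0 2 0 0 0; 2 0 2 0 0 0"

```text
clock: 31.05
tcp_pos: [0.4524, 0.1638, 0.0708]
ee_rot: [[1.0, -0.017, 0.0], [-0.017, -1.0, 0.0], [0.0, -0.0, -1.0]]
wrist_force: [0.5, -1.3, -1.6]
grip_width: 0.012
```

Call:
servo_tool --deltas "0.5 0 0 0 0 0; 1 0 0 0 0 0; 1 0 0 0 0 0"

```text
clock: 31.35
tcp_pos: [0.4534, 0.1638, 0.0708]
ee_rot: [[1.0, -0.017, 0.0], [-0.017, -1.0, 0.0], [0.0, -0.0, -1.0]]
wrist_force: [-0.0, 0.5, -0.6]
grip_width: 0.0116
```

Call:
servo_tool --deltas "0.5 0 0 0 0 0; 1 0 0 0 0 0; 1 0 0 0 0 0"

```text
clock: 31.65
tcp_pos: [0.4544, 0.1638, 0.0708]
ee_rot: [[1.0, -0.017, 0.0], [-0.017, -1.0, 0.0], [0.0, -0.0, -1.0]]
wrist_force: [0.5, 0.6, -1.2]
grip_width: 0.0114
```

Call:
servo_tool --deltas "0.5 0 0 0 0 0; 1 0 0.5 0 0 0; 1 0 0.5 0 0 0"

```text
clock: 31.95
tcp_pos: [0.455, 0.1635, 0.0701]
ee_rot: [[1.0, -0.017, -0.001], [-0.017, -1.0, -0.001], [-0.001, 0.001, -1.0]]
wrist_force: [-2.1, 0.7, -1.3]
grip_width: 0.0119
```

```bash
python3 - <<'E'
from det import *
pose(); c=cam('wrist'); im=optics.read_camera('wrist'); save('w26.png',im,4,(180,140,340,260))
E
```

```text
t 31.95 tcp [455.  163.5  70.1] yaw -0.97 tilt [-0.05 -0.03] F [-2.1  0.7 -1.3] w 11.9
```

View pics/w26.png

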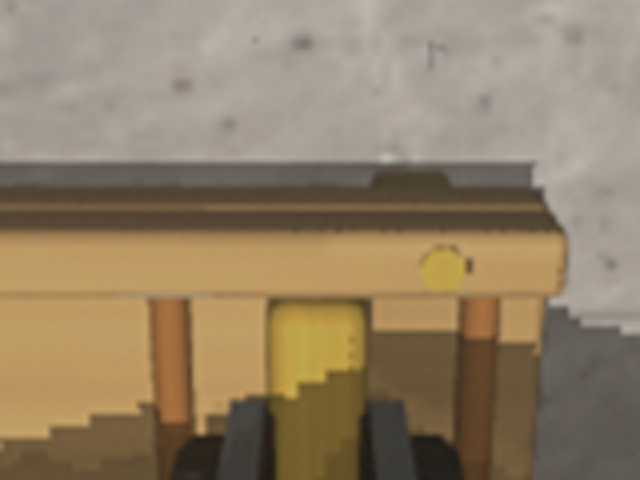

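Call:
servo_tool --deltas "0 0 0 0 0 0; 0 0 0 0 0 0; 0 0 0 0 0 0; 0 0 -20 0 0 0; 0 0 -60 0 0 0" --jaw 0.4

```text
clock: 32.5
tcp_pos: [0.4538, 0.1626, 0.1285]
ee_rot: [[1.0, -0.017, -0.006], [-0.017, -1.0, -0.004], [-0.006, 0.004, -1.0]]
wrist_force: [0.4, 0.5, -0.9]
grip_width: 0.0257
```

Call:
servo_tool --deltas "10 20 -10 0 0 0; 30 50 -20 0 0 -4; 60 80 -20 0 0 -8; 82 107 -20 0 0 -13.2; 82 107 -20 0 0 -13.2" --jaw 0.25

```text
clock: 33.0
tcp_pos: [0.5377, 0.0529, 0.1503]
ee_rot: [[0.978, 0.209, 0.002], [0.209, -0.978, -0.0], [0.001, 0.0, -1.0]]
wrist_force: [-0.6, 0.5, 0.9]
grip_width: 0.0323
```

```bash
python3 - <<'E'
from det import *
pose(); c=cam('wrist'); im=optics.read_camera('wrist'); save('w27.png',im,1.5)
for b in bars(im,c,0.010,lo=(12,120,60)): print(b[0].round(0),np.round(b[1],1),np.round(b[2],1),round(b[3],1),b[4])
go(538.5,56.3,28,12.2)
E
```

```text
t 33.0 tcp [537.7  52.9 150.3] yaw 12.07 tilt [ 0.09 -0.01] F [-0.6  0.5  0.9] w 32.3
[234. 255.] [464.7  63. ] [22.1  7.5] 10.2 78.0
[ 77. 251.] [416.  229.1] [170.3 106.1] 88.5 8310.0
[255. 193.] [538.5  57.3] [59.4 12.7] 12.1 664.5
GO (538.5, 56.3, 28, 12.2) -> [  2.6  -1.9 122.1] [ 0.   -0.01 -0.17] dist 122.0
```

View pics/w27.png

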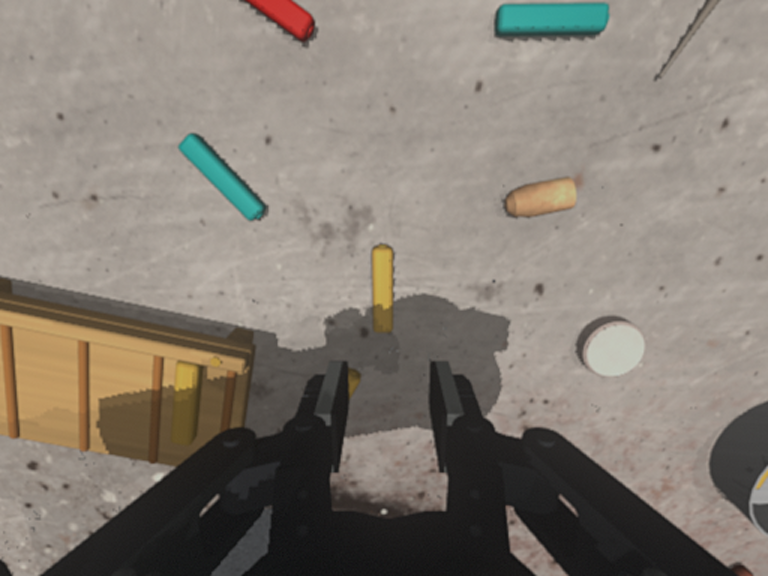

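Call:
servo_tool --deltas "1 -3 40 0 0 0; 1 -3 80 0 0 0; 1 -3 105 0 0 0; 1 -3 116 0 0 0; 1 -3 121 0 0 0"

```text
clock: 33.55
tcp_pos: [0.5354, 0.059, 0.0286]
ee_rot: [[0.977, 0.213, -0.001], [0.213, -0.977, -0.001], [-0.001, 0.0, -1.0]]
wrist_force: [-0.3, 0.9, 0.3]
grip_width: 0.0321
```

Call:
servo_tool --deltas "0 0 0 0 0 0; 0 0 0 0 0 0"

```text
clock: 33.75
tcp_pos: [0.5368, 0.0591, 0.0306]
ee_rot: [[0.977, 0.213, 0.003], [0.213, -0.977, 0.001], [0.003, -0.0, -1.0]]
wrist_force: [0.4, 0.1, -0.4]
grip_width: 0.0322
```

```bash
python3 - <<'E'
from det import *
pose(); c=cam('wrist'); im=optics.read_camera('wrist'); save('w28.png',im,1)
go(538.5,56.7,28,12.2)
E
```

```text
t 33.75 tcp [536.8  59.1  30.6] yaw 12.27 tilt [0.15 0.05] F [ 0.4  0.1 -0.4] w 32.2
GO (538.5, 56.7, 28, 12.2) -> [1.2 2.6 2.7] [-0.02 -0.17  0.06] dist 4.0
```

View pics/w28.png

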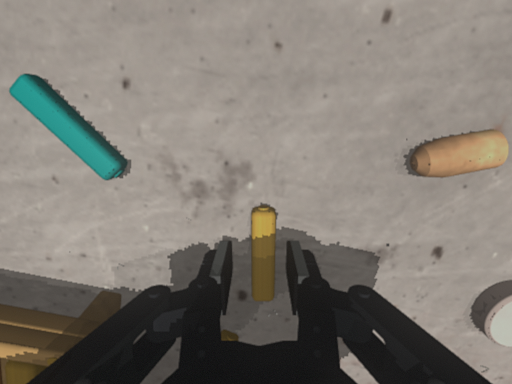

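Call:
servo_tool --deltas "1 1.5 1 0 0 0; 1 1.5 2 0 0 0; 1 1.5 2.5 0 0 0; 1 1.5 2.5 0 0 0"

```text
clock: 34.2
tcp_pos: [0.5372, 0.0572, 0.0269]
ee_rot: [[0.977, 0.212, 0.0], [0.212, -0.977, 0.0], [0.0, -0.0, -1.0]]
wrist_force: [-0.4, 0.2, 0.5]
grip_width: 0.0318
```

Call:
servo_tool --deltas "0 0 0 0 0 0; 0 0 0 0 0 0; 0 0 0 0 0 0; 0 0 0 0 0 0" --jaw 1

```text
clock: 34.6
tcp_pos: [0.5372, 0.0573, 0.0271]
ee_rot: [[0.977, 0.212, 0.0], [0.212, -0.977, -0.0], [0.0, 0.0, -1.0]]
wrist_force: [-1.5, 0.2, 2.4]
grip_width: 0.0118
```

Call:
servo_tool --deltas "0 0 -10 0 0 0; 0 0 -30 0 0 0; 0 0 -60 0 0 0; 0 0 -90 0 0 0; 0 0 -110 0 0 0"

```text
clock: 35.1
tcp_pos: [0.5378, 0.0575, 0.1393]
ee_rot: [[0.977, 0.212, 0.003], [0.212, -0.977, 0.001], [0.003, -0.0, -1.0]]
wrist_force: [0.9, 0.5, -0.9]
grip_width: 0.0119
```

```bash
python3 - <<'E'
from det import *
pose(); c=cam('wrist'); im=optics.read_camera('wrist'); save('w29.png',im,1)
go(440,208.4,140,-0.9)
E
```

```text
t 35.1 tcp [537.8  57.5 139.3] yaw 12.25 tilt [0.16 0.06] F [ 0.9  0.5 -0.9] w 11.9
GO (440, 208.4, 140, -0.9) -> [ -65.2 -168.2    1.8] [-0.08 -0.49 13.2 ] dist 180.0
```

View pics/w29.png

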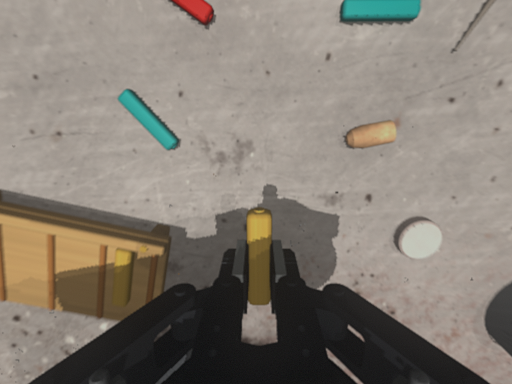

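Call:
servo_tool --deltas "-10 -25 0 0 0 3; -25 -65 0 0 0 6; -42 -110 0 0 0 10; -58 -150 0 0 0 13.2; -65 -168 0 0 0 13.2"

```text
clock: 35.65
tcp_pos: [0.4362, 0.2096, 0.1368]
ee_rot: [[1.0, -0.015, -0.0], [-0.015, -1.0, 0.0], [-0.0, -0.0, -1.0]]
wrist_force: [0.2, -0.3, -0.6]
grip_width: 0.0117
```

Call:
servo_tool --deltas "0 0 15 0 0 0; 0 0 35 0 0 0; 0 0 50 0 0 0; 0 0 57 0 0 0; 0 0 57 0 0 0"

```text
clock: 36.15
tcp_pos: [0.4375, 0.2072, 0.0789]
ee_rot: [[1.0, -0.017, -0.002], [-0.017, -1.0, -0.002], [-0.002, 0.002, -1.0]]
wrist_force: [0.1, -0.2, -1.0]
grip_width: 0.0118
```

```bash
python3 - <<'E'
from det import *
pose(); c=cam('wrist'); im=optics.read_camera('wrist'); save('w30.png',im,1.5)
go(448,208.4,73,-0.9)
E
```

```text
t 36.15 tcp [437.5 207.2  78.9] yaw -0.97 tilt [-0.11 -0.1 ] F [ 0.1 -0.2 -1. ] w 11.8
GO (448, 208.4, 73, -0.9) -> [ 9.9 -1.   6.7] [ 0.03  0.02 -0.06] dist 12.0
```

View pics/w30.png

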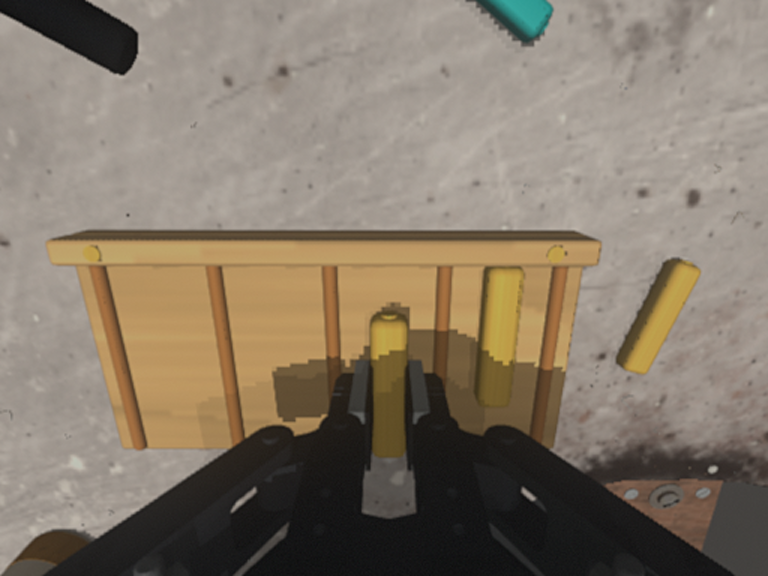

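Call:
servo_tool --deltas "0 -0.5 3 0 0 0; 3 -0.5 6 0 0 0; 7 -0.5 8 0 0 0; 11 -0.5 8 0 0 0; 13 -0.5 8 0 0 0"

```text
clock: 36.7
tcp_pos: [0.4517, 0.208, 0.0719]
ee_rot: [[1.0, -0.017, 0.0], [-0.017, -1.0, 0.0], [0.0, -0.0, -1.0]]
wrist_force: [0.2, 0.1, -0.6]
grip_width: 0.0116
```

Call:
servo_tool --deltas "0 0 0 0 0 0; 0.5 0 0 0 0 0; 1 0 0 0 0 0; 1 0 0 0 0 0"

```text
clock: 37.1
tcp_pos: [0.452, 0.2079, 0.0719]
ee_rot: [[1.0, -0.017, 0.0], [-0.017, -1.0, 0.0], [0.0, -0.0, -1.0]]
wrist_force: [-0.1, 0.4, -0.7]
grip_width: 0.0117
```

Call:
servo_tool --deltas "0 0 0 0 0 0; 0.5 0 0 0 0 0; 1 0 0 0 0 0; 1 0 0 0 0 0"

```text
clock: 37.5
tcp_pos: [0.4531, 0.208, 0.0718]
ee_rot: [[1.0, -0.017, 0.0], [-0.017, -1.0, 0.0], [0.0, -0.0, -1.0]]
wrist_force: [-0.1, 0.4, -1.3]
grip_width: 0.0119
```

Call:
servo_tool --deltas "0 0 1 0 0 0; 0.5 0 2 0 0 0; 1 0 2 0 0 0; 1 0 2 0 0 0"

```text
clock: 37.9
tcp_pos: [0.4541, 0.2079, 0.0697]
ee_rot: [[1.0, -0.017, -0.0], [-0.017, -1.0, -0.0], [-0.0, 0.0, -1.0]]
wrist_force: [0.2, -0.3, -1.7]
grip_width: 0.0116
```

Call:
servo_tool --deltas "0.5 0 0 0 0 0; 0.5 0 0 0 0 0; 0.5 0 0 0 0 0"

```text
clock: 38.2
tcp_pos: [0.4544, 0.2078, 0.0697]
ee_rot: [[1.0, -0.017, -0.0], [-0.017, -1.0, -0.0], [-0.0, 0.0, -1.0]]
wrist_force: [-1.2, -0.6, -0.4]
grip_width: 0.012
```

```bash
python3 - <<'E'
from det import *
pose(); c=cam('wrist'); im=optics.read_camera('wrist'); save('w31.png',im,4,(180,140,340,260))
E
```

```text
t 38.2 tcp [454.4 207.8  69.7] yaw -0.97 tilt [-0.02 -0.01] F [-1.2 -0.6 -0.4] w 12.0
```

View pics/w31.png

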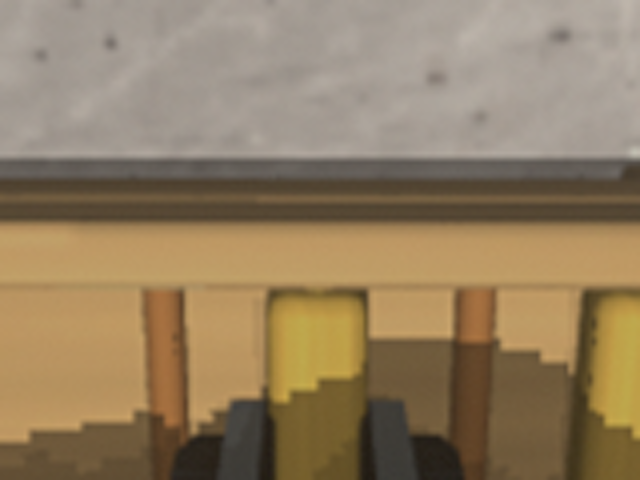

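Call:
servo_tool --deltas "0.4 0 0 0 0 0; 0.4 0 0 0 0 0; 0.4 0 0 0 0 0"

```text
clock: 38.55
tcp_pos: [0.4544, 0.2077, 0.0697]
ee_rot: [[1.0, -0.017, -0.001], [-0.017, -1.0, -0.0], [-0.001, 0.0, -1.0]]
wrist_force: [-4.2, 1.1, 0.0]
grip_width: 0.012
```

Call:
servo_tool --deltas "0 0 0 0 0 0; 0 0 0 0 0 0; 0 0 0 0 0 0; 0 0 -20 0 0 0; 0 0 -60 0 0 0" --jaw 0.55

```text
clock: 39.05
tcp_pos: [0.4536, 0.2066, 0.128]
ee_rot: [[1.0, -0.017, -0.005], [-0.017, -1.0, -0.005], [-0.005, 0.005, -1.0]]
wrist_force: [1.9, 1.0, -0.1]
grip_width: 0.019
```

Call:
servo_tool --deltas "0 30 -10 0 0 3; 0 65 -10 0 0 6; 0 100 -10 0 0 10; -5 125 -10 0 0 15.3; -5 136 -10 0 0 15.3" --jaw 0.25

```text
clock: 39.55
tcp_pos: [0.447, 0.0701, 0.1399]
ee_rot: [[0.959, -0.282, -0.0], [-0.282, -0.959, -0.0], [-0.0, 0.0, -1.0]]
wrist_force: [0.6, -0.6, 0.7]
grip_width: 0.0322
```

```bash
python3 - <<'E'
from det import *
pose(); c=cam('wrist'); im=optics.read_camera('wrist'); save('w32.png',im,1.5)
for b in bars(im,c,0.010,lo=(12,120,60)): print(b[0].round(0),np.round(b[1],1),np.round(b[2],1),round(b[3],1),b[4])
go(445,72,28,-16)
E
```

```text
t 39.55 tcp [447.   70.1 139.9] yaw -16.4 tilt [-0.01 -0.  ] F [ 0.6 -0.6  0.7] w 32.2
[ 27. 377.] [301.8 414.9] [36.9  9.9] -64.0 111.5
[ 20. 229.] [482.8 308.7] [19.1  3.5] -86.2 27.5
[116. 244.] [427.  254.4] [226.1 100.9] 88.6 15417.5
[154. 194.] [479.5 166.2] [35.3  8.2] -87.8 95.5
[258. 199.] [444.3  71.2] [59.2 12.5] -17.0 672.0
GO (445, 72, 28, -16) -> [ -2.8  -1.4 112. ] [ 0.01  0.   -0.32] dist 112.0
```

View pics/w32.png

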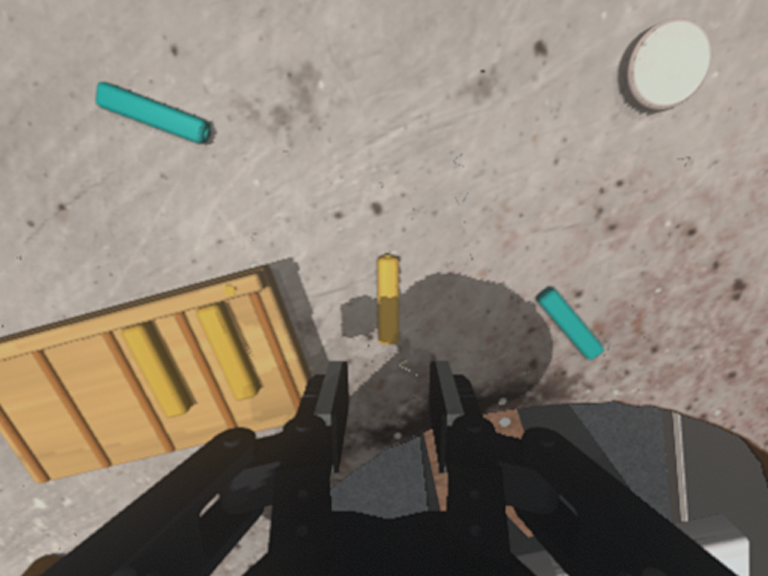

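Call:
servo_tool --deltas "-2.5 -1 40 0 0 -0.3; -2.5 -1 80 0 0 -0.3; -2.5 -1 100 0 0 -0.3; -2.5 -1 108 0 0 -0.3; -2.5 -1 111 0 0 -0.3"

```text
clock: 40.1
tcp_pos: [0.446, 0.0743, 0.0282]
ee_rot: [[0.962, -0.273, -0.0], [-0.273, -0.962, -0.001], [-0.0, 0.001, -1.0]]
wrist_force: [0.4, -0.1, -0.3]
grip_width: 0.0318
```

Call:
servo_tool --deltas "0 0 0 0 0 0; 0 0 0 0 0 0"

```text
clock: 40.3
tcp_pos: [0.4465, 0.0743, 0.0298]
ee_rot: [[0.962, -0.274, 0.002], [-0.274, -0.962, 0.001], [0.002, -0.002, -1.0]]
wrist_force: [-0.1, 0.3, -0.2]
grip_width: 0.032
```

```bash
python3 - <<'E'
from det import *
pose(); c=cam('wrist'); im=optics.read_camera('wrist'); save('w33.png',im,1)
go(444.7,71.5,28,-16.5)
E
```

```text
t 40.3 tcp [446.5  74.3  29.8] yaw -15.92 tilt [0.14 0.07] F [-0.1  0.3 -0.2] w 32.0
GO (444.7, 71.5, 28, -16.5) -> [-0.9  3.1  1.9] [-0.11 -0.12  0.57] dist 4.0
```

View pics/w33.png

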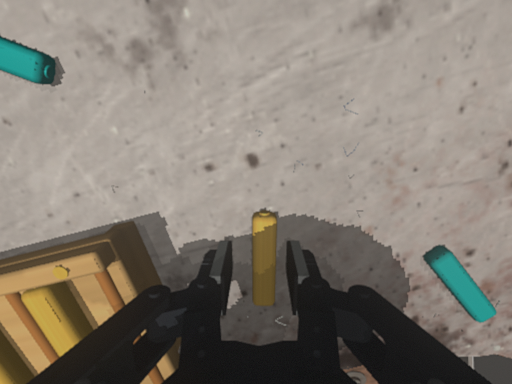

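Call:
servo_tool --deltas "-1 1.5 1 0 0 0.5; -1 1.5 2 0 0 0.5; -1 1.5 2 0 0 0.5; -1 1.5 2 0 0 0.5"

```text
clock: 40.75
tcp_pos: [0.4442, 0.0725, 0.0269]
ee_rot: [[0.959, -0.283, 0.0], [-0.283, -0.959, 0.0], [0.0, -0.0, -1.0]]
wrist_force: [-1.3, -0.6, -0.6]
grip_width: 0.0317
```

Call:
servo_tool --deltas "0 0 0 0 0 0; 0 0 0 0 0 0; 0 0 0 0 0 0; 0 0 0 0 0 0" --jaw 1

```text
clock: 41.15
tcp_pos: [0.4442, 0.0725, 0.0271]
ee_rot: [[0.959, -0.283, 0.0], [-0.283, -0.959, 0.0], [0.0, -0.0, -1.0]]
wrist_force: [-1.0, -0.1, 5.8]
grip_width: 0.0118
```

Call:
servo_tool --deltas "0 0 -10 0 0 0; 0 0 -30 0 0 0; 0 0 -60 0 0 0; 0 0 -90 0 0 0; 0 0 -110 0 0 0"

```text
clock: 41.65
tcp_pos: [0.4446, 0.0727, 0.1391]
ee_rot: [[0.959, -0.283, 0.003], [-0.283, -0.959, 0.001], [0.002, -0.002, -1.0]]
wrist_force: [0.6, 0.7, -1.4]
grip_width: 0.012
```

```bash
python3 - <<'E'
from det import *
pose(); c=cam('wrist'); im=optics.read_camera('wrist'); save('w34.png',im,1)
go(440,253,140,-0.9)
E
```

```text
t 41.65 tcp [444.6  72.7 139.1] yaw -16.45 tilt [0.15 0.07] F [ 0.6  0.7 -1.4] w 12.0
GO (440, 253, 140, -0.9) -> [ -56.8 -170.6    2.2] [ -0.25  -0.41 -15.5 ] dist 180.0
```

View pics/w34.png

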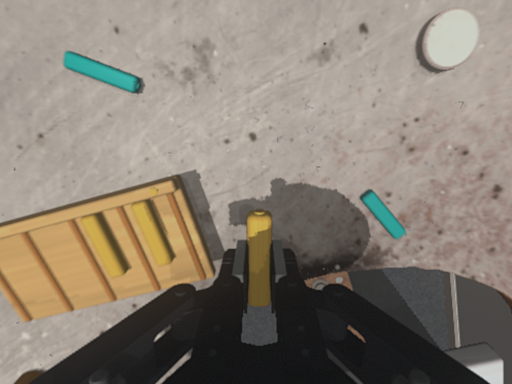

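Call:
servo_tool --deltas "-8 -25 0 0 0 -4; -22 -65 0 0 0 -8; -37 -110 0 0 0 -12; -50 -150 0 0 0 -15.5; -57 -171 0 0 0 -15.5"

```text
clock: 42.2
tcp_pos: [0.4379, 0.2556, 0.1369]
ee_rot: [[1.0, -0.013, 0.001], [-0.013, -1.0, 0.001], [0.001, -0.001, -1.0]]
wrist_force: [-0.3, 0.5, -1.1]
grip_width: 0.0118
```

Call:
servo_tool --deltas "0 0 15 0 0 0; 0 0 35 0 0 0; 0 0 50 0 0 0; 0 0 57 0 0 0; 0 0 57 0 0 0"

```text
clock: 42.7
tcp_pos: [0.4374, 0.252, 0.0789]
ee_rot: [[1.0, -0.017, -0.002], [-0.017, -1.0, -0.002], [-0.002, 0.002, -1.0]]
wrist_force: [-1.0, 0.0, -1.2]
grip_width: 0.0114
```

```bash
python3 - <<'E'
from det import *
pose(); c=cam('wrist'); im=optics.read_camera('wrist'); save('w35.png',im,1.5)
go(452,252.8,71,-0.9)
E
```

```text
t 42.7 tcp [437.4 252.   78.9] yaw -0.97 tilt [-0.1  -0.11] F [-1.   0.  -1.2] w 11.4
GO (452, 252.8, 71, -0.9) -> [14.  -0.6  8.7] [ 0.03  0.02 -0.06] dist 17.0
```

View pics/w35.png

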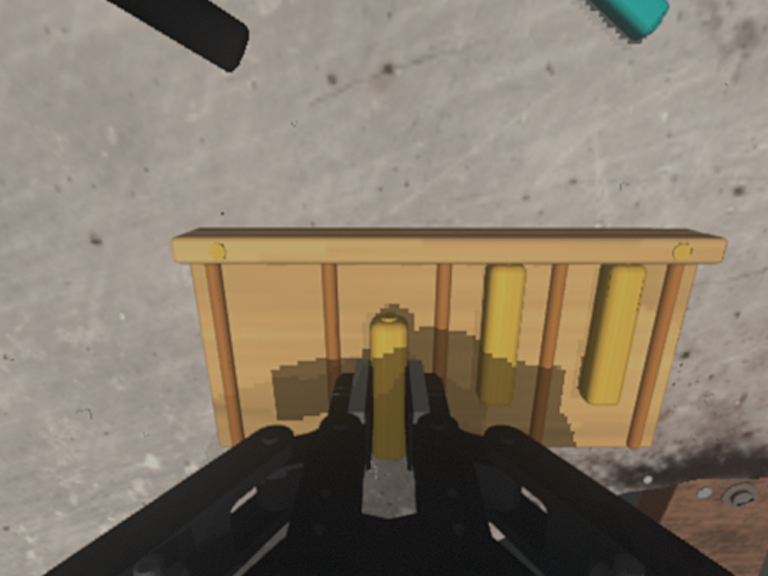

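Call:
servo_tool --deltas "0 0 3 0 0 0; 3 0 6 0 0 0; 7 0 8 0 0 0; 11 0 8 0 0 0; 14 0 8 0 0 0"

```text
clock: 43.25
tcp_pos: [0.4526, 0.2525, 0.0719]
ee_rot: [[1.0, -0.017, 0.0], [-0.017, -1.0, 0.0], [0.0, -0.0, -1.0]]
wrist_force: [-0.1, -0.0, -1.1]
grip_width: 0.0118
```

Call:
servo_tool --deltas "0 0 1 0 0 0; 0.5 0 2 0 0 0; 1 0 2 0 0 0; 1.5 0 2 0 0 0; 1.5 0 2 0 0 0"

```text
clock: 43.75
tcp_pos: [0.4535, 0.2524, 0.0698]
ee_rot: [[1.0, -0.017, 0.0], [-0.017, -1.0, 0.0], [0.0, -0.0, -1.0]]
wrist_force: [0.5, 0.3, -0.9]
grip_width: 0.0116
```

Call:
servo_tool --deltas "0.5 0 0 0 0 0; 1 0 0 0 0 0; 1 0 0 0 0 0; 1 0 0 0 0 0"

```text
clock: 44.15
tcp_pos: [0.4544, 0.2524, 0.0698]
ee_rot: [[1.0, -0.017, -0.0], [-0.017, -1.0, -0.0], [-0.0, 0.0, -1.0]]
wrist_force: [0.4, 0.4, -0.4]
grip_width: 0.0117
```

Call:
servo_tool --deltas "0.5 0 0 0 0 0; 1 0 0 0 0 0; 1 0 0 0 0 0"

```text
clock: 44.45
tcp_pos: [0.4556, 0.2524, 0.0698]
ee_rot: [[1.0, -0.017, 0.0], [-0.017, -1.0, 0.0], [0.0, -0.0, -1.0]]
wrist_force: [-0.2, 0.3, -1.2]
grip_width: 0.0116
```

Call:
servo_tool --deltas "0.4 0 0 0 0 0; 0.6 0 0 0 0 0; 0.6 0 0 0 0 0"

```text
clock: 44.75
tcp_pos: [0.4561, 0.2523, 0.0698]
ee_rot: [[1.0, -0.017, -0.0], [-0.017, -1.0, -0.0], [-0.0, 0.0, -1.0]]
wrist_force: [0.1, -0.1, -0.9]
grip_width: 0.012
```

```bash
python3 - <<'E'
from det import *
pose(); c=cam('wrist'); im=optics.read_camera('wrist'); save('w36.png',im,4,(180,140,340,260))
E
```

```text
t 44.75 tcp [456.1 252.3  69.8] yaw -0.96 tilt [-0. -0.] F [ 0.1 -0.1 -0.9] w 12.0
```

View pics/w36.png

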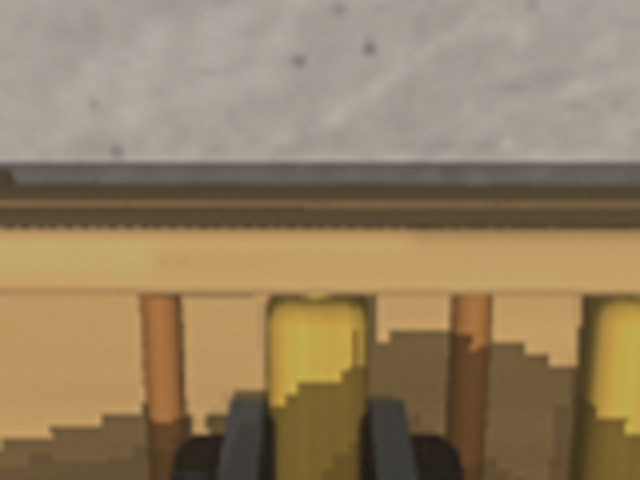

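Call:
servo_tool --deltas "0.4 0 0 0 0 0; 0.8 0 0 0 0 0; 0.8 0 0 0 0 0"

```text
clock: 45.1
tcp_pos: [0.4563, 0.2521, 0.0697]
ee_rot: [[1.0, -0.017, -0.001], [-0.017, -1.0, -0.001], [-0.001, 0.001, -1.0]]
wrist_force: [-3.1, 0.2, -0.1]
grip_width: 0.0118
```

Call:
servo_tool --deltas "0.4 0 0 0 0 0; 0.4 0 0 0 0 0; 0.4 0 0 0 0 0"

```text
clock: 45.4
tcp_pos: [0.4564, 0.2521, 0.0696]
ee_rot: [[1.0, -0.017, -0.002], [-0.017, -1.0, -0.001], [-0.002, 0.001, -1.0]]
wrist_force: [-4.4, 1.3, 0.7]
grip_width: 0.0117
```

Call:
servo_tool --deltas "0 0 0 0 0 0; 0 0 0 0 0 0; 0 0 0 0 0 0; 0 0 -20 0 0 0; 0 0 -60 0 0 0" --jaw 0.55

```text
clock: 45.9
tcp_pos: [0.456, 0.2508, 0.1278]
ee_rot: [[1.0, -0.017, -0.005], [-0.017, -1.0, -0.005], [-0.005, 0.005, -1.0]]
wrist_force: [-0.1, -0.0, 0.2]
grip_width: 0.0194
```

Call:
servo_tool --deltas "10 25 -20 0 0 0; 20 45 -40 0 0 0; 20 45 -60 0 0 0; 20 45 -60 0 0 0"

```text
clock: 46.3
tcp_pos: [0.4785, 0.2073, 0.1929]
ee_rot: [[1.0, -0.017, 0.006], [-0.018, -1.0, 0.004], [0.006, -0.004, -1.0]]
wrist_force: [-0.4, -0.3, 0.1]
grip_width: 0.0193
```

```bash
python3 - <<'E'
from det import *
pose(); c=cam('wrist'); im=optics.read_camera('wrist'); save('w37.png',im,1.5)
t=optics.read_camera('top'); save('t37.png',t,1.5)
s=optics.read_camera('scene'); save('s37.png',s,4,(90,190,250,270))
go(600,-277,180,0)
E
```

```text
t 46.3 tcp [478.5 207.3 192.9] yaw -1.0 tilt [0.35 0.23] F [-0.4 -0.3  0.1] w 19.3
GO (600, -277, 180, 0) -> [132.1 481.6   9.2] [ 0.02  0.05 -0.98] dist 499.0
```

View pics/w37.png

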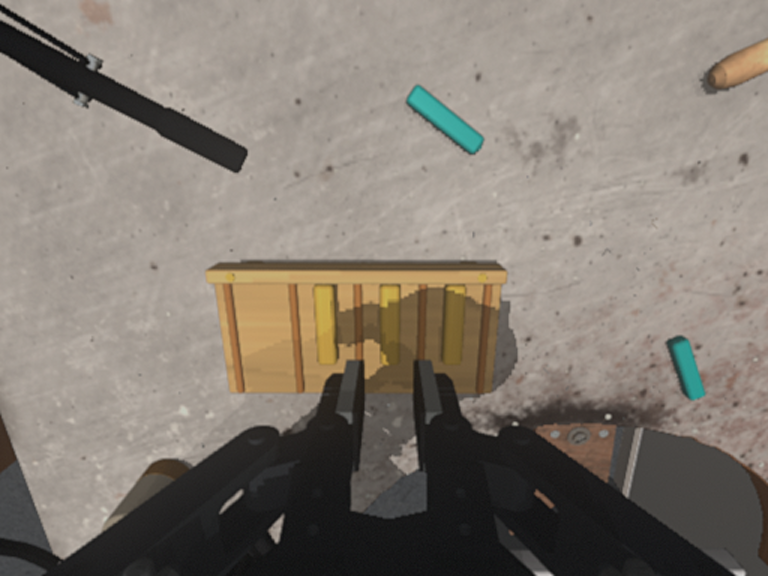

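View pics/t37.png

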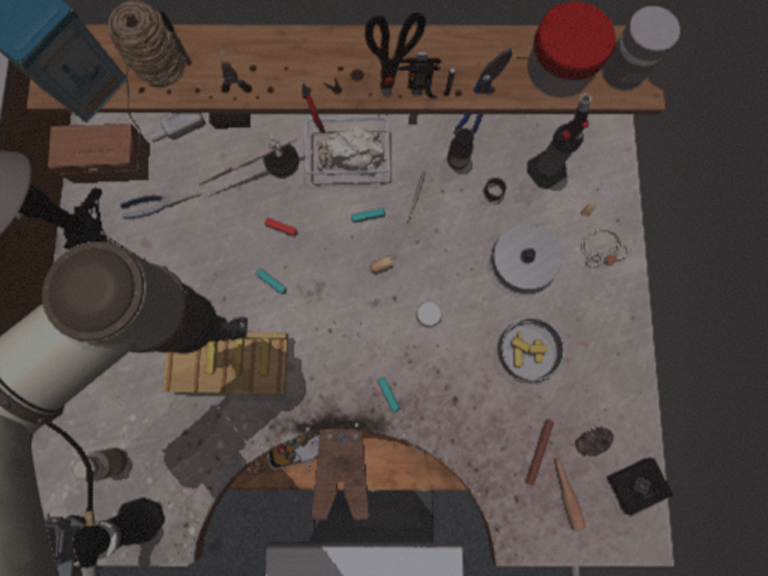

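Call:
servo_tool --deltas "10 45 0 0 0 0; 22 90 0 0 0 0; 35 138 0 0 0 0; 48 185 0 0 0 0; 60 232 0 0 0 0" --jaw 0

```text
clock: 46.95
tcp_pos: [0.5324, -0.0275, 0.1885]
ee_rot: [[1.0, -0.016, -0.002], [-0.016, -1.0, -0.001], [-0.002, 0.001, -1.0]]
wrist_force: [1.5, 0.8, 0.1]
grip_width: 0.0424
```

Call:
servo_tool --deltas "12 46 0 0 0 0; 24 93 0 0 0 0; 38 140 0 0 0 0; 52 187 0 0 0 0; 65 230 0 0 0 -1"

```text
clock: 47.45
tcp_pos: [0.5937, -0.2588, 0.1879]
ee_rot: [[1.0, 0.001, -0.003], [0.001, -1.0, 0.001], [-0.003, -0.001, -1.0]]
wrist_force: [1.4, 0.4, -0.1]
grip_width: 0.0425
```

Call:
servo_tool --deltas "5 20 -10 0 0 0; 5 20 -10 0 0 0; 5 20 -10 0 0 0; 5 20 -10 0 0 0"

```text
clock: 47.85
tcp_pos: [0.5982, -0.2758, 0.1986]
ee_rot: [[1.0, 0.002, -0.002], [0.002, -1.0, 0.001], [-0.002, -0.001, -1.0]]
wrist_force: [-0.3, -0.5, 0.5]
grip_width: 0.0425
```

```bash
python3 - <<'E'
from det import *
pose(); c=cam('wrist'); im=optics.read_camera('wrist'); np.save('w38.npy',im); np.savez('w38c.npz',*c); save('w38.png',im,1.5)
E
```

```text
t 47.85 tcp [ 598.2 -275.8  198.6] yaw 0.1 tilt [-0.13  0.05] F [-0.3 -0.5  0.5] w 42.5
```

View pics/w38.png

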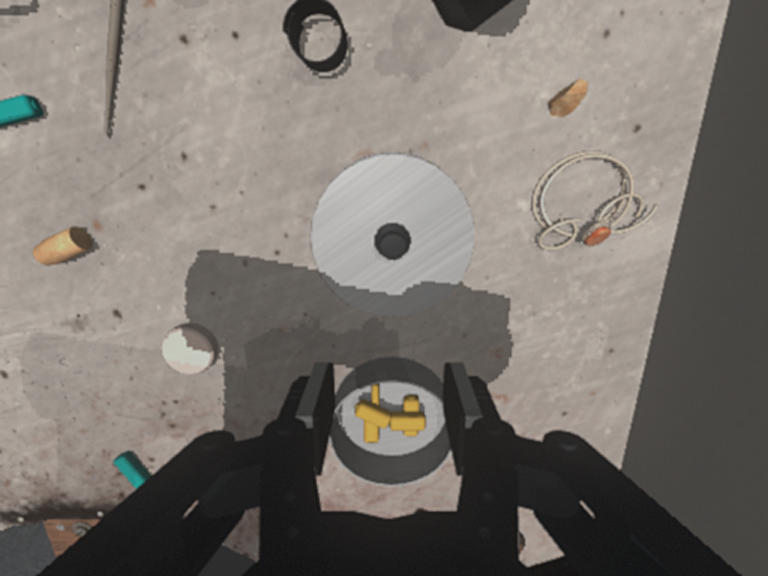

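```bash
python3 - <<'E'
from det import *
z=np.load('w38c.npz'); c=[z[k] for k in z.files]; im=np.load('w38.npy')
def fit(P):
    A=np.c_[2*P,np.ones(len(P))]; x=np.linalg.lstsq(A,(P**2).sum(1),rcond=None)[0]; return x[:2].round(1),np.sqrt(x[2]+x[0]**2+x[1]**2).round(1)
f=lambda p: (np.array(p)+0.5)/1.5-0.5
print('cover',fit(ray(f([(310,235),(474,233),(392,152),(392,315),(335,175),(450,175)]),.033,c)[:,:2]*1000),'knobtop',ray(f([(394,244)]),.056,c)*1000)
save('w38t.png',im,5,(205,230,325,330))
T=cam('top'); t=optics.read_camera('top'); save('t38t.png',t,8,(325,205,385,260))
E
```

```text
cover (array([ 628. , -278.1]), np.float64(57.1)) knobtop [[ 629.09491153 -279.17620263   56.        ]]
```

View pics/w38t.png

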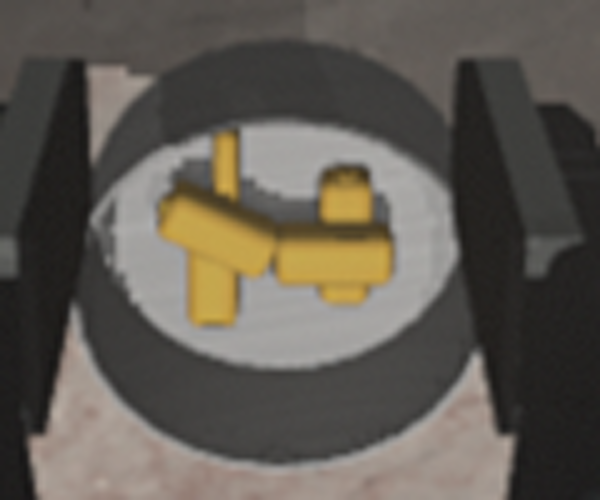

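View pics/t38t.png

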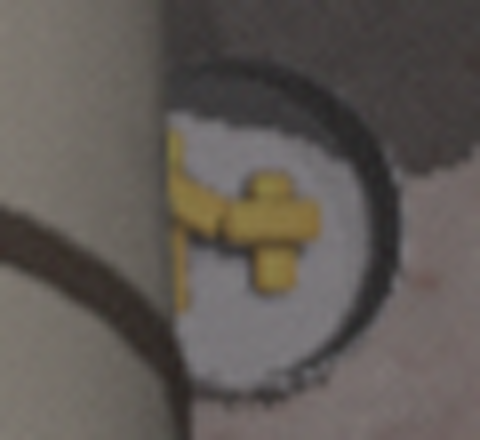

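```bash
python3 - <<'E'
from det import *
z=np.load('w38c.npz'); c=[z[k] for k in z.files]; im=np.load('w38.npy')
def fit(P):
    A=np.c_[2*P,np.ones(len(P))]; x=np.linalg.lstsq(A,(P**2).sum(1),rcond=None)[0]; return x[:2].round(1),np.sqrt(x[2]+x[0]**2+x[1]**2).round(1)
f=lambda p: (np.array(p)+0.5)/5-0.5+np.array([205,230])
P=ray(f([(283,119),(283,465),(115,384),(452,384),(180,440),(390,440),(160,146),(410,146)]),.040,c)[:,:2]*1000; print(P.round(1),fit(P))
# predicted rim for tin at (468,-278.3)
a=np.linspace(0,2*np.pi,200)
Q=proj(np.c_[.4680+.052*np.cos(a),-.2783+.052*np.sin(a),0*a+.040],c)
im2=im.copy(); big=cv2.resize(im2[230:330,205:325],None,fx=5,fy=5,interpolation=cv2.INTER_CUBIC)
for q in (Q-[205,230]+.5)*5: cv2.circle(big,(int(q[0]),int(q[1])),1,(255,0,0),-1)
save('w38o.png',big)
go(628,-278.3,63.5,0); 
E
```

```text
[[ 519.6 -278.4]
 [ 419.1 -278.7]
 [ 444.4 -236.8]
 [ 444.6 -320.7]
 [ 427.  -252.6]
 [ 427.1 -305.8]
 [ 512.4 -249.8]
 [ 512.5 -307.9]] (array([ 470.3, -278.8]), np.float64(50.4))
GO (628, -278.3, 63.5, 0) -> [ 29.6   2.8 135.8] [-0.02  0.06  0.14] dist 139.0
```

View pics/w38o.png

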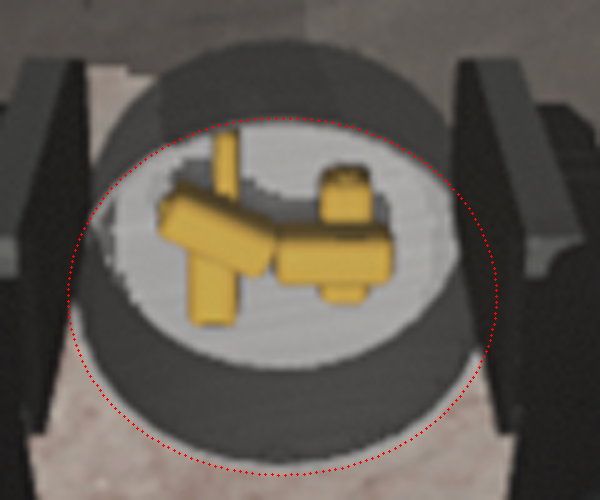

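Call:
servo_tool --deltas "-45 0 -15 0 0 0; -90 0 -30 0 0 0; -125 0 -42 0 0 0; -131 0 -42 0 0 0; -131 0 -42 0 0 0"

```text
clock: 48.45
tcp_pos: [0.4671, -0.2765, 0.2428]
ee_rot: [[1.0, 0.001, 0.002], [0.001, -1.0, -0.0], [0.002, 0.0, -1.0]]
wrist_force: [0.4, -0.7, 1.0]
grip_width: 0.0428
```

```bash
python3 - <<'E'
from det import *
pose(); c=cam('wrist'); im=optics.read_camera('wrist'); np.save('w39.npy',im); np.savez('w39c.npz',*c); save('w39.png',im,5,(205,115,325,235))
a=np.linspace(0,2*np.pi,200)
big=cv2.resize(im[115:235,205:325],None,fx=5,fy=5,interpolation=cv2.INTER_CUBIC)
for cx,col in ((.468,(255,0,0)),(.470,(0,0,255))):
  Q=proj(np.c_[cx+.052*np.cos(a),-.2783+.052*np.sin(a),0*a+.040],c)
  for q in (Q-[205,115]+.5)*5: cv2.circle(big,(int(q[0]),int(q[1])),1,col,-1)
save('w39o.png',big)
go(628,-278.3,100,0)
E
```

```text
t 48.45 tcp [ 467.1 -276.5  242.8] yaw 0.08 tilt [ 0.11 -0.02] F [ 0.4 -0.7  1. ] w 42.8
GO (628, -278.3, 100, 0) -> [159.8   1.9 142.4] [ 0.01 -0.07  0.09] dist 214.0
```

View pics/w39o.png

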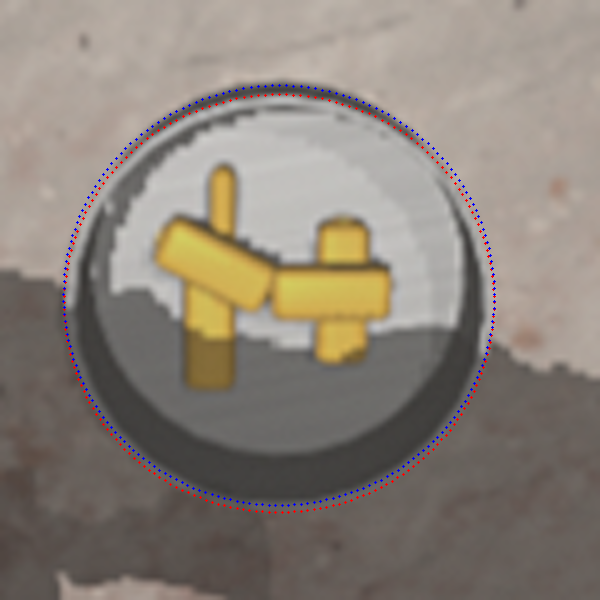

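Call:
servo_tool --deltas "40 0.5 10 0 0 0; 80 1 30 0 0 0; 120 2 60 0 0 0; 155 2 100 0 0 0; 160 2 130 0 0 0"

```text
clock: 49.0
tcp_pos: [0.6316, -0.2779, 0.1074]
ee_rot: [[1.0, 0.003, -0.001], [0.003, -1.0, 0.0], [-0.001, -0.0, -1.0]]
wrist_force: [-0.7, 0.2, -0.5]
grip_width: 0.0429
```

Call:
servo_tool --deltas "0 0 10 0 0 0; 0 0 15 0 0 0; 0 0 15 0 0 0"

```text
clock: 49.3
tcp_pos: [0.6279, -0.2791, 0.0972]
ee_rot: [[1.0, 0.001, 0.0], [0.001, -1.0, -0.0], [0.0, 0.0, -1.0]]
wrist_force: [-0.3, -0.2, -0.1]
grip_width: 0.0426
```

```bash
python3 - <<'E'
from det import *
pose(); c=cam('wrist'); im=optics.read_camera('wrist'); save('w40.png',im,1)
go(628,-278.3,62,0)
E
```

```text
t 49.3 tcp [ 627.9 -279.1   97.2] yaw 0.06 tilt [ 0.   -0.02] F [-0.3 -0.2 -0.1] w 42.6
GO (628, -278.3, 62, 0) -> [-0.3 -1.  36.4] [ 0.05 -0.12  0.06] dist 36.0
```

View pics/w40.png

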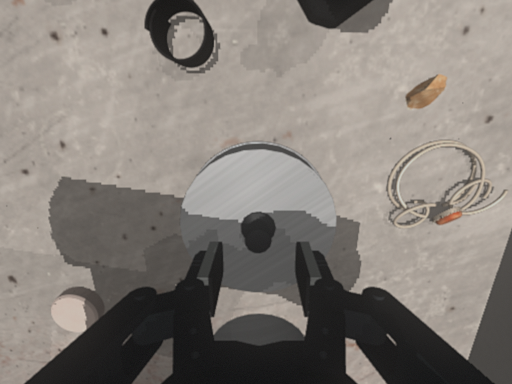

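Call:
servo_tool --deltas "0 -0.5 15 0 0 0; 0 -0.5 26 0 0 0; 0 -0.5 33 0 0 0; 0 -0.5 34 0 0 0; 0 -0.5 34 0 0 0"

```text
clock: 49.85
tcp_pos: [0.6276, -0.2786, 0.0625]
ee_rot: [[1.0, 0.001, -0.001], [0.001, -1.0, -0.0], [-0.001, 0.0, -1.0]]
wrist_force: [0.2, 0.2, -0.2]
grip_width: 0.0426
```

Call:
servo_tool --deltas "0 0 0 0 0 0; 0 0 0 0 0 0; 0 0 0 0 0 0; 0 0 0 0 0 0; 0 0 0 0 0 0" --jaw 1 --grip_force 70

```text
clock: 50.35
tcp_pos: [0.6282, -0.2787, 0.0636]
ee_rot: [[1.0, 0.001, 0.001], [0.001, -1.0, -0.0], [0.001, 0.0, -1.0]]
wrist_force: [0.2, 0.5, 2.9]
grip_width: 0.0155
```

Call:
servo_tool --deltas "0 0 -10 0 0 0; 0 0 -30 0 0 0; 0 0 -60 0 0 0; 0 0 -75 0 0 0; 0 0 -80 0 0 0"

```text
clock: 50.85
tcp_pos: [0.6286, -0.2787, 0.145]
ee_rot: [[1.0, 0.001, 0.004], [0.001, -1.0, -0.001], [0.004, 0.001, -1.0]]
wrist_force: [-0.2, 0.0, -2.6]
grip_width: 0.0152
```

```bash
python3 - <<'E'
from det import *
pose(); c=cam('wrist'); im=optics.read_camera('wrist'); save('w41.png',im,1)
go(469.6,-278.5,142,0)
E
```

```text
t 50.85 tcp [ 628.6 -278.7  145. ] yaw 0.04 tilt [ 0.21 -0.04] F [-0.2  0.  -2.6] w 15.2
GO (469.6, -278.5, 142, 0) -> [-158.6   -0.2    2.1] [ 0.02 -0.14  0.03] dist 159.0
```

View pics/w41.png

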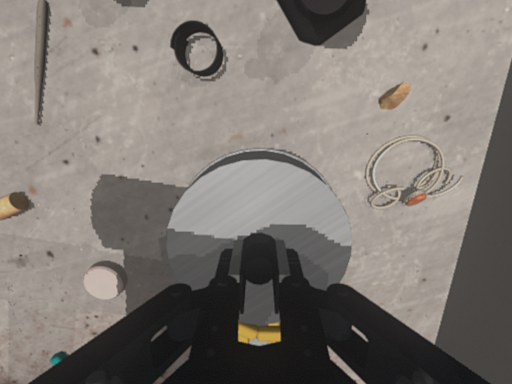

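Call:
servo_tool --deltas "-25 0 0 0 0 0; -60 0 0 0 0 0; -100 0 0 0 0 0; -135 0 0 0 0 0; -158.5 0 5 0 0 0"

```text
clock: 51.4
tcp_pos: [0.466, -0.2781, 0.1367]
ee_rot: [[1.0, -0.0, -0.003], [-0.0, -1.0, 0.001], [-0.003, -0.001, -1.0]]
wrist_force: [0.4, -1.0, -2.4]
grip_width: 0.0148
```

Call:
servo_tool --deltas "0 0 5 0 0 0; 0 0 15 0 0 0; 0 0 22 0 0 0; 0 0 25 0 0 0; 0 0 25 0 0 0"

```text
clock: 51.9
tcp_pos: [0.4694, -0.2785, 0.1116]
ee_rot: [[1.0, 0.001, -0.002], [0.001, -1.0, 0.001], [-0.002, -0.001, -1.0]]
wrist_force: [0.1, -0.5, -0.8]
grip_width: 0.0148
```

Call:
servo_tool --deltas "0 0 0 0 0 0; 0 0 0 0 0 0"

```text
clock: 52.1
tcp_pos: [0.4697, -0.2787, 0.113]
ee_rot: [[1.0, 0.001, 0.001], [0.001, -1.0, -0.0], [0.001, 0.0, -1.0]]
wrist_force: [-0.9, -0.2, -1.4]
grip_width: 0.0147
```

```bash
python3 - <<'E'
from det import *
pose(); c=cam('wrist'); im=optics.read_camera('wrist'); save('w42.png',im,1)
s=optics.read_camera('scene'); save('s42.png',s,6,(300,160,380,250))
go(469.6,-278.5,105,0)
E
```

```text
t 52.1 tcp [ 469.7 -278.7  113. ] yaw 0.05 tilt [ 0.03 -0.01] F [-0.9 -0.2 -1.4] w 14.7
GO (469.6, -278.5, 105, 0) -> [ 0.  -0.2  8.1] [ 0.01 -0.04  0.05] dist 8.0
```

View pics/w42.png

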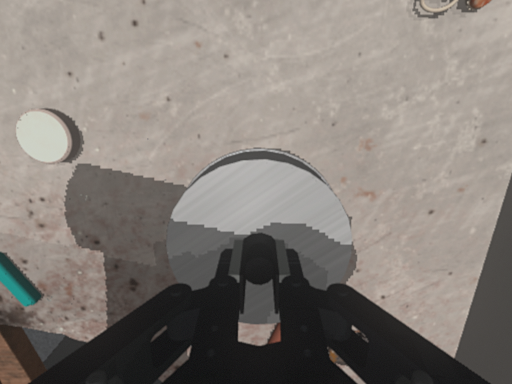

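View pics/s42.png

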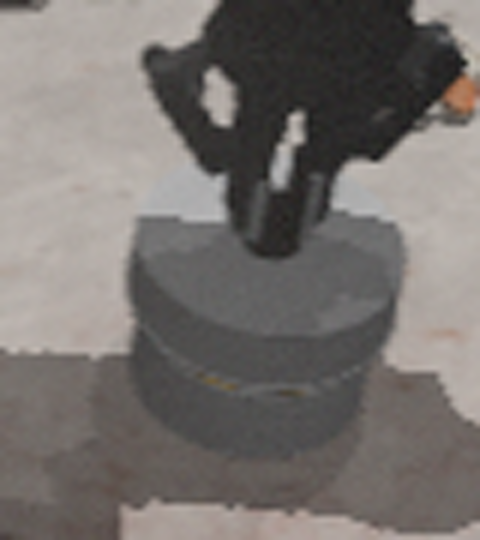

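Call:
servo_tool --deltas "0 0 2.5 0 0 0; 0 0 5 0 0 0; 0 0 7.5 0 0 0; 0 0 10 0 0 0; 0 0 12 0 0 0"

```text
clock: 52.7
tcp_pos: [0.4692, -0.2786, 0.1005]
ee_rot: [[1.0, 0.001, -0.0], [0.001, -1.0, 0.0], [-0.0, -0.0, -1.0]]
wrist_force: [0.8, -0.3, -1.6]
grip_width: 0.0153
```

Call:
servo_tool --deltas "0 0 1.5 0 0 0; 0 0 3 0 0 0; 0 0 4.5 0 0 0; 0 0 6 0 0 0; 0 0 7 0 0 0"

```text
clock: 53.2
tcp_pos: [0.4693, -0.2787, 0.0938]
ee_rot: [[1.0, 0.001, 0.0], [0.001, -1.0, -0.0], [0.0, 0.0, -1.0]]
wrist_force: [0.4, 0.8, -0.0]
grip_width: 0.0151
```

Call:
servo_tool --deltas "0 0 2 0 0 0; 0 0 4 0 0 0; 0 0 6 0 0 0; 0 0 8 0 0 0; 0 0 10 0 0 0"

```text
clock: 53.7
tcp_pos: [0.4693, -0.2787, 0.0836]
ee_rot: [[1.0, 0.001, 0.0], [0.001, -1.0, -0.0], [0.0, 0.0, -1.0]]
wrist_force: [0.2, 1.1, -1.6]
grip_width: 0.0153
```

Call:
servo_tool --deltas "0 0 2 0 0 0; 0 0 4 0 0 0; 0 0 6 0 0 0; 0 0 8 0 0 0; 0 0 8.5 0 0 0"

```text
clock: 54.2
tcp_pos: [0.4692, -0.2786, 0.075]
ee_rot: [[1.0, 0.001, -0.0], [0.001, -1.0, 0.0], [-0.0, -0.0, -1.0]]
wrist_force: [0.5, -0.1, -1.6]
grip_width: 0.0147
```

Call:
servo_tool --deltas "0 0 0.5 0 0 0; 0 0 1 0 0 0; 0 0 1.5 0 0 0; 0 0 1.5 0 0 0"

```text
clock: 54.6
tcp_pos: [0.4692, -0.2786, 0.0738]
ee_rot: [[1.0, 0.001, -0.0], [0.001, -1.0, 0.0], [-0.0, -0.0, -1.0]]
wrist_force: [-0.1, -0.0, -2.0]
grip_width: 0.015
```

Call:
servo_tool --deltas "0 0 0.5 0 0 0; 0 0 1 0 0 0; 0 0 1 0 0 0; 0 0 1 0 0 0"

```text
clock: 55.0
tcp_pos: [0.4692, -0.2787, 0.0735]
ee_rot: [[1.0, 0.001, 0.0], [0.001, -1.0, -0.0], [0.0, 0.0, -1.0]]
wrist_force: [-2.2, 2.2, 6.4]
grip_width: 0.0151
```

Call:
servo_tool --deltas "0 0 0.5 0 0 0; 0 0 1 0 0 0; 0 0 1 0 0 0; 0 0 1 0 0 0"

```text
clock: 55.4
tcp_pos: [0.4692, -0.2787, 0.0735]
ee_rot: [[1.0, 0.001, 0.0], [0.001, -1.0, -0.0], [0.0, 0.0, -1.0]]
wrist_force: [-4.2, 2.7, 11.6]
grip_width: 0.015
```

```bash
python3 - <<'E'
from det import *
pose(); s=optics.read_camera('scene'); save('s43.png',s,8,(310,180,375,250))
E
```

```text
t 55.4 tcp [ 469.2 -278.7   73.5] yaw 0.07 tilt [ 0.01 -0.02] F [-4.2  2.7 11.6] w 15.0
```

View pics/s43.png

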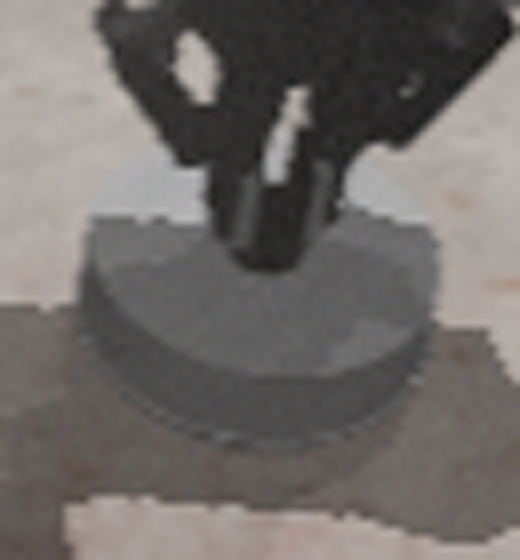

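Call:
servo_tool --deltas "0 0 -1 0 0 0; 0 0 -1 0 0 0"

```text
clock: 55.65
tcp_pos: [0.4692, -0.2787, 0.0735]
ee_rot: [[1.0, 0.001, 0.0], [0.001, -1.0, -0.0], [0.0, 0.0, -1.0]]
wrist_force: [-3.1, 1.6, 7.2]
grip_width: 0.0147
```

Call:
servo_tool --deltas "0 0 0 0 0 0; 0 0 0 0 0 0; 0 0 0 0 0 0; 0 0 0 0 0 0; 0 0 -10 0 0 0" --jaw 0

```text
clock: 56.15
tcp_pos: [0.4683, -0.2784, 0.0818]
ee_rot: [[1.0, 0.0, -0.003], [0.0, -1.0, 0.001], [-0.003, -0.001, -1.0]]
wrist_force: [0.2, 0.3, 0.4]
grip_width: 0.0432
```

Call:
servo_tool --deltas "0 0 -40 0 0 0; 0 0 -80 0 0 0; 0 0 -120 0 0 0; 0 0 -140 0 0 0; 0 0 -140 0 0 0"

```text
clock: 56.65
tcp_pos: [0.4711, -0.2794, 0.2276]
ee_rot: [[1.0, 0.001, 0.009], [0.001, -1.0, -0.003], [0.009, 0.003, -1.0]]
wrist_force: [-0.7, -0.8, 0.3]
grip_width: 0.0427
```

```bash
python3 - <<'E'
from det import *
pose(); c=cam('wrist'); im=optics.read_camera('wrist'); np.save('w44.npy',im); save('w44.png',im,1.5)
np.savez('w44c.npz',*c)
s=optics.read_camera('scene'); save('s44.png',s,1.5); save('s44t.png',s,8,(310,180,375,250))
t=optics.read_camera('top'); save('t44.png',t,1.5); save('t44r.png',t,6,(100,210,205,275))
E
```

```text
t 56.65 tcp [ 471.1 -279.4  227.6] yaw 0.07 tilt [ 0.5  -0.18] F [-0.7 -0.8  0.3] w 42.7
```

View pics/w44.png

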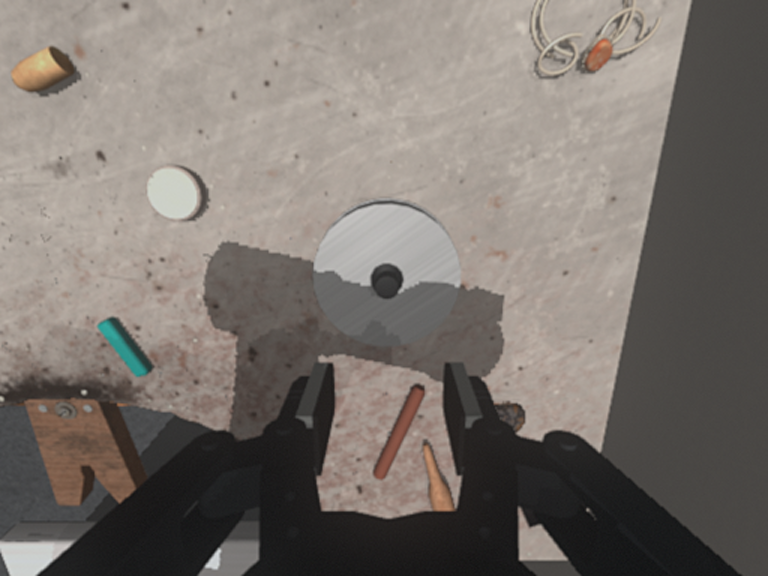

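View pics/s44t.png

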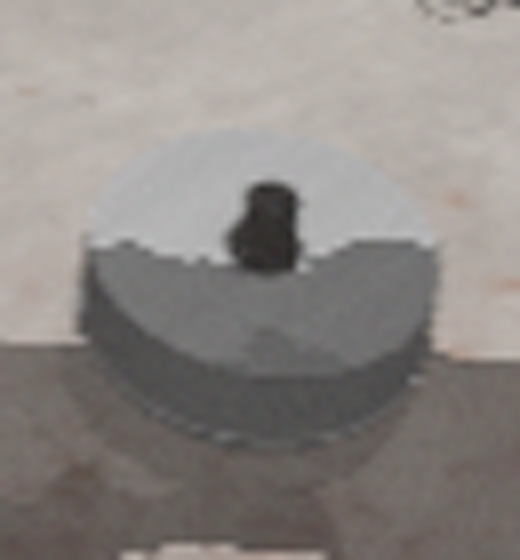

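View pics/t44r.png

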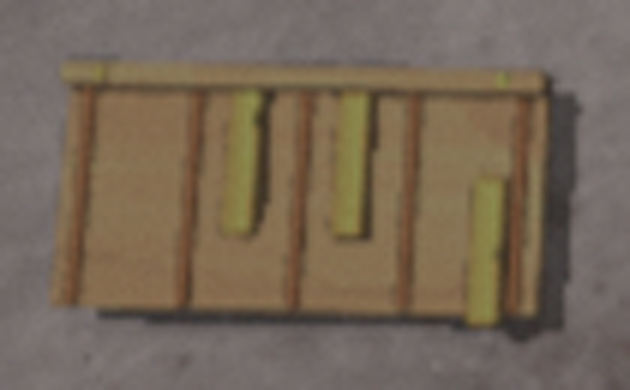

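View pics/s44.png

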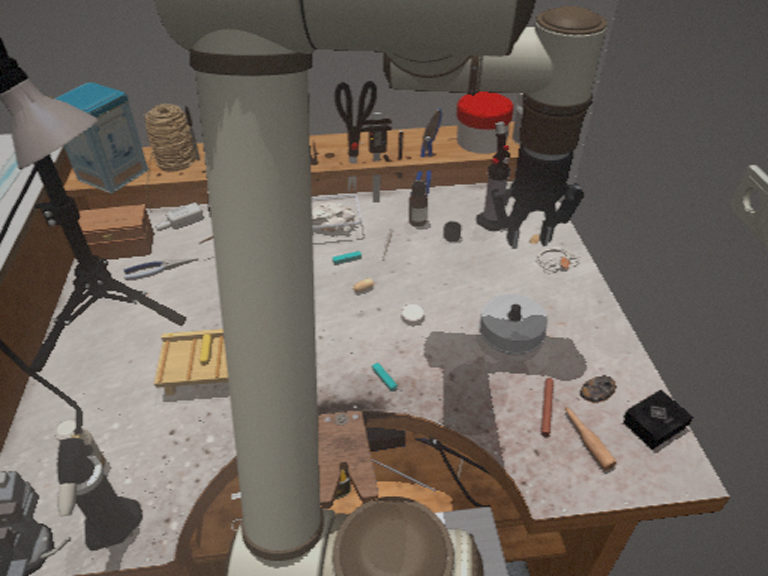

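Call:
servo_tool --deltas "0 -45 0 0 0 0; 0 -92 0 0 0 0; 0 -140 0 0 0 0; 0 -188 0 0 0 0; 0 -235 0 0 0 0" --jaw 0.25

```text
clock: 57.3
tcp_pos: [0.468, -0.042, 0.2214]
ee_rot: [[1.0, 0.0, -0.003], [0.0, -1.0, -0.001], [-0.003, 0.001, -1.0]]
wrist_force: [1.5, 0.8, 0.5]
grip_width: 0.0317
```

Call:
servo_tool --deltas "-5 -46 5 0 0 0; -10 -93 10 0 0 0; -15 -140 15 0 0 0; -20 -185 15 0 0 0; -20 -205 15 0 0 1"

```text
clock: 57.8
tcp_pos: [0.4477, 0.1639, 0.2063]
ee_rot: [[1.0, -0.014, -0.002], [-0.014, -1.0, -0.002], [-0.002, 0.002, -1.0]]
wrist_force: [-0.4, -0.2, 0.0]
grip_width: 0.0317
```

Call:
servo_tool --deltas "0 0 0 0 0 0; 0 0 0 0 0 0; 0 0 0 0 0 0"

```text
clock: 58.1
tcp_pos: [0.4485, 0.1602, 0.207]
ee_rot: [[1.0, -0.018, -0.002], [-0.018, -1.0, -0.001], [-0.002, 0.001, -1.0]]
wrist_force: [0.1, -0.4, 0.1]
grip_width: 0.0321
```

```bash
python3 - <<'E'
from det import *
pose(); c=cam('wrist'); im=optics.read_camera('wrist'); np.save('w45.npy',im); np.savez('w45c.npz',*c); save('w45.png',im,1.5)
E
```

```text
t 58.1 tcp [448.5 160.2 207. ] yaw -1.02 tilt [-0.1  -0.07] F [ 0.1 -0.4  0.1] w 32.1
```

View pics/w45.png

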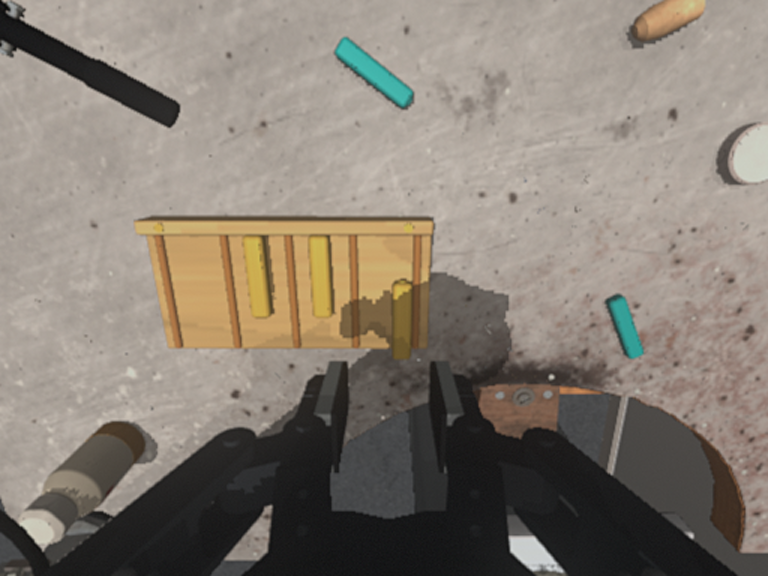

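```bash
python3 - <<'E'
from det import *
z=np.load('w45c.npz'); c=[z[k] for k in z.files]; im=np.load('w45.npy')
save('w45c.png',im,6,(225,140,305,245))
f=lambda p: (np.array(p)+0.5)/1.5-0.5
print(ray(f([(402,282),(402,357),(391,320),(412,320)]),.054,c)*1000)
print('ref bar2', ray(f([(320,237),(322,317),(311,275),(330,275)]),.054,c)*1000)
E
```

```text
[[450.5225719  150.68051495  54.        ]
 [392.74669242 151.15157602  54.        ]
 [422.34044611 158.75645567  54.        ]
 [422.05705305 143.77981291  54.        ]]
ref bar2 [[482.84673515 204.96864708  54.        ]
 [425.57351098 207.80068117  54.        ]
 [456.7282435  213.09587729  54.        ]
 [456.48111884 200.05501418  54.        ]]
```

View pics/w45c.png

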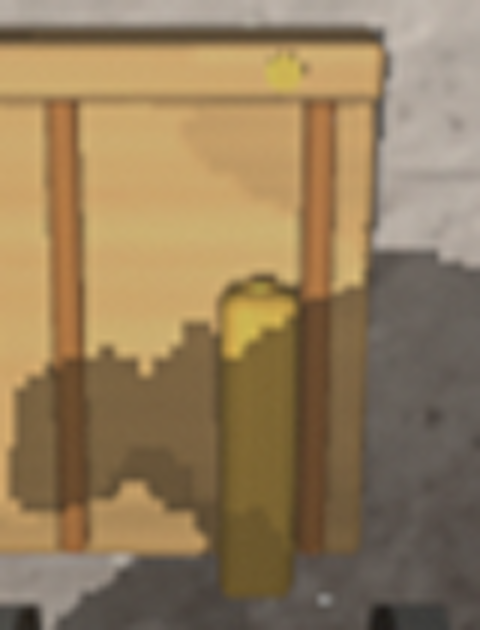

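Call:
servo_tool --deltas "-15 5 40 0 0 0; -27 9.4 80 0 0 0; -27 9.4 105 0 0 0; -27 9.4 115 0 0 0; -27 9.4 118 0 0 0"

```text
clock: 58.65
tcp_pos: [0.422, 0.1516, 0.0892]
ee_rot: [[1.0, -0.018, -0.001], [-0.018, -1.0, -0.001], [-0.001, 0.001, -1.0]]
wrist_force: [-0.5, 0.1, -0.4]
grip_width: 0.0316
```

Call:
servo_tool --deltas "0 0 0 0 0 0; 0 0 0 0 0 0; 0 0 0 0 0 0"

```text
clock: 58.95
tcp_pos: [0.4226, 0.1529, 0.0909]
ee_rot: [[1.0, -0.017, 0.002], [-0.017, -1.0, 0.002], [0.002, -0.002, -1.0]]
wrist_force: [0.4, -0.1, 0.1]
grip_width: 0.0321
```

```bash
python3 - <<'E'
from det import *
pose(); c=cam('wrist'); im=optics.read_camera('wrist'); save('w46.png',im,1.5)
go(421.6,151.3,71,-0.9)
E
```

```text
t 58.95 tcp [422.6 152.9  90.9] yaw -0.96 tilt [0.12 0.1 ] F [ 0.4 -0.1  0.1] w 32.1
GO (421.6, 151.3, 71, -0.9) -> [-0.8  1.6 19.7] [-0.08 -0.1  -0.06] dist 20.0
```

View pics/w46.png

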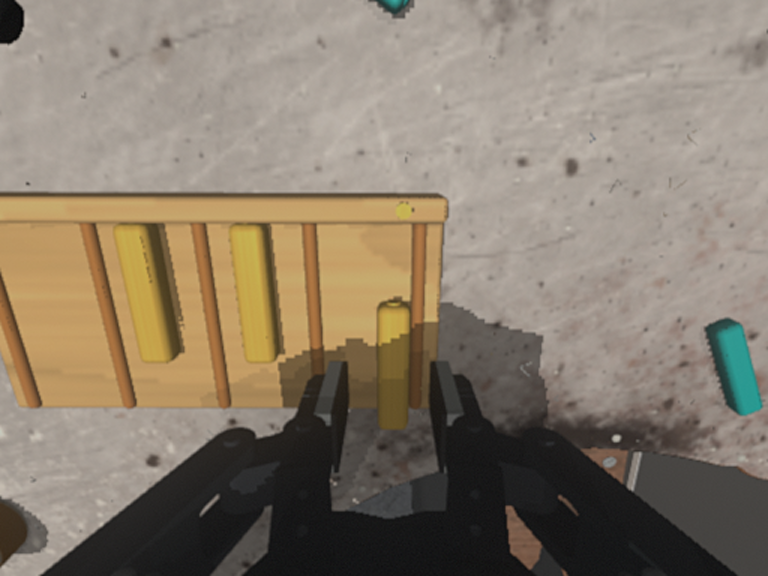

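Call:
servo_tool --deltas "-0.5 1.2 8 0 0 0; -0.5 1.2 15 0 0 0; -0.5 1.2 19 0 0 0; -0.5 1.2 19 0 0 0; -0.5 1.2 19 0 0 0"

```text
clock: 59.5
tcp_pos: [0.4213, 0.1512, 0.0706]
ee_rot: [[1.0, -0.017, -0.0], [-0.017, -1.0, -0.0], [-0.0, 0.0, -1.0]]
wrist_force: [0.1, -0.2, 0.2]
grip_width: 0.032
```

Call:
servo_tool --deltas "0 0 0 0 0 0; 0 0 0 0 0 0"

```text
clock: 59.7
tcp_pos: [0.4214, 0.1513, 0.071]
ee_rot: [[1.0, -0.017, 0.0], [-0.017, -1.0, 0.0], [0.0, -0.0, -1.0]]
wrist_force: [-0.7, -0.7, -0.5]
grip_width: 0.0323
```

Call:
servo_tool --deltas "0 0 0 0 0 0; 0 0 0 0 0 0; 0 0 0 0 0 0; 0 0 0 0 0 0" --jaw 1 --grip_force 70

```text
clock: 60.1
tcp_pos: [0.4214, 0.1513, 0.0712]
ee_rot: [[1.0, -0.016, 0.0], [-0.016, -1.0, 0.0], [0.0, -0.0, -1.0]]
wrist_force: [-1.7, -0.9, 6.2]
grip_width: 0.0112
```

Call:
servo_tool --deltas "0 0 -4 0 0 0; 0 0 -8 0 0 0; 0 0 -10 0 0 0; 0 0 -10 0 0 0"

```text
clock: 60.5
tcp_pos: [0.4214, 0.1513, 0.0811]
ee_rot: [[1.0, -0.017, 0.001], [-0.017, -1.0, 0.001], [0.001, -0.001, -1.0]]
wrist_force: [-0.4, 0.2, 0.1]
grip_width: 0.0113
```

```bash
python3 - <<'E'
from det import *
pose(); c=cam('wrist'); im=optics.read_camera('wrist'); save('w47.png',im,1)
go(449,163.7,81,-0.9)
E
```

```text
t 60.5 tcp [421.4 151.3  81.1] yaw -0.96 tilt [0.03 0.03] F [-0.4  0.2  0.1] w 11.3
GO (449, 163.7, 81, -0.9) -> [ 27.5 -12.9  -0.1] [-0.01 -0.01 -0.06] dist 30.0
```

View pics/w47.png

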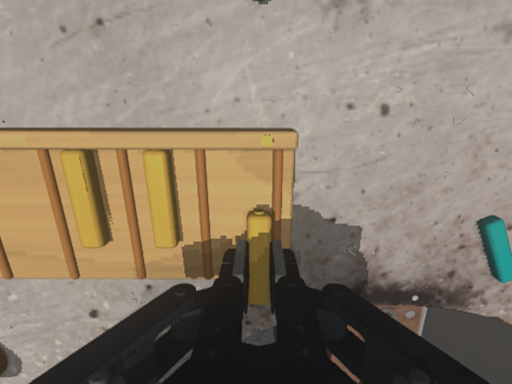

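Call:
servo_tool --deltas "4 -4 0 0 0 0; 12 -9 0 0 0 0; 20 -13 0 0 0 0; 28 -13 0 0 0 0; 29 -13 0 0 0 0"

```text
clock: 61.05
tcp_pos: [0.4518, 0.1641, 0.0807]
ee_rot: [[1.0, -0.017, 0.001], [-0.017, -1.0, 0.0], [0.001, -0.0, -1.0]]
wrist_force: [-0.3, -0.3, -1.8]
grip_width: 0.0114
```

Call:
servo_tool --deltas "0 0 4 0 0 0; 0 0 8 0 0 0; 0 0 9 0 0 0; 0 0 9 0 0 0"

```text
clock: 61.45
tcp_pos: [0.4501, 0.1635, 0.0716]
ee_rot: [[1.0, -0.017, -0.001], [-0.017, -1.0, -0.0], [-0.001, 0.0, -1.0]]
wrist_force: [-0.9, -0.5, -0.9]
grip_width: 0.0112
```

Call:
servo_tool --deltas "1 0 0 0 0 0; 2 0 0.5 0 0 0; 2.5 0 0.5 0 0 0; 2.5 0 0.5 0 0 0"

```text
clock: 61.85
tcp_pos: [0.4531, 0.1637, 0.0713]
ee_rot: [[1.0, -0.017, 0.0], [-0.017, -1.0, 0.0], [0.0, -0.0, -1.0]]
wrist_force: [-0.8, -0.3, -1.3]
grip_width: 0.0119
```

Call:
servo_tool --deltas "0.5 0 0 0 0 0; 1 0 0 0 0 0; 1 0 0 0 0 0"

```text
clock: 62.15
tcp_pos: [0.4541, 0.1637, 0.0713]
ee_rot: [[1.0, -0.017, 0.0], [-0.017, -1.0, 0.0], [0.0, -0.0, -1.0]]
wrist_force: [-0.3, 0.4, -1.5]
grip_width: 0.0116
```

Call:
servo_tool --deltas "0.5 0 0 0 0 0; 1 0 0 0 0 0; 1 0 0 0 0 0"

```text
clock: 62.45
tcp_pos: [0.4551, 0.1637, 0.0713]
ee_rot: [[1.0, -0.017, 0.0], [-0.017, -1.0, 0.0], [0.0, -0.0, -1.0]]
wrist_force: [-0.4, 0.0, -1.0]
grip_width: 0.0115
```

Call:
servo_tool --deltas "0.4 0 0 0 0 0; 0.6 0 0 0 0 0; 0.6 0 0 0 0 0"

```text
clock: 62.75
tcp_pos: [0.4553, 0.1636, 0.0713]
ee_rot: [[1.0, -0.017, -0.0], [-0.017, -1.0, -0.0], [-0.0, 0.0, -1.0]]
wrist_force: [-1.0, -0.3, -0.2]
grip_width: 0.0112
```

```bash
python3 - <<'E'
from det import *
pose(); c=cam('wrist'); im=optics.read_camera('wrist'); save('w48.png',im,4,(180,140,340,260))
E
```

```text
t 62.75 tcp [455.3 163.6  71.3] yaw -0.97 tilt [-0.03 -0.01] F [-1.  -0.3 -0.2] w 11.2
```

View pics/w48.png

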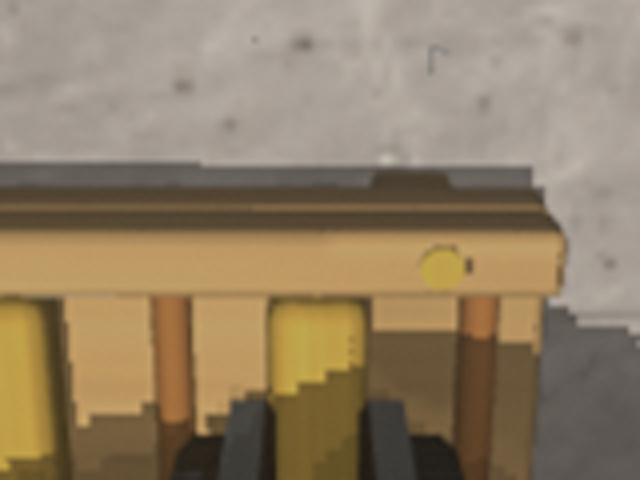

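Contact with the stop again. I'll nudge, release and rise, then go back and press the cover once more so that it is the final act.

Call:
servo_tool --deltas "0.4 0 0 0 0 0; 0.4 0 0 0 0 0; 0.4 0 0 0 0 0"

```text
clock: 63.1
tcp_pos: [0.4554, 0.1635, 0.0713]
ee_rot: [[1.0, -0.017, -0.001], [-0.017, -1.0, -0.0], [-0.001, 0.0, -1.0]]
wrist_force: [-3.8, 2.0, 3.3]
grip_width: 0.0118
```

Call:
servo_tool --deltas "0 0 0 0 0 0; 0 0 0 0 0 0; 0 0 0 0 0 0; 0 0 -20 0 0 0; 0 0 -60 0 0 0" --jaw 0.55

```text
clock: 63.6
tcp_pos: [0.4546, 0.1624, 0.1295]
ee_rot: [[1.0, -0.017, -0.006], [-0.017, -1.0, -0.004], [-0.006, 0.004, -1.0]]
wrist_force: [1.3, 0.6, 0.4]
grip_width: 0.0192
```

Call:
servo_tool --deltas "0 0 -30 0 0 0; 0 20 -70 0 0 0; 0 20 -80 0 0 0; 0 20 -80 0 0 0"

```text
clock: 64.0
tcp_pos: [0.4567, 0.1439, 0.2133]
ee_rot: [[1.0, -0.017, 0.005], [-0.017, -1.0, 0.003], [0.005, -0.003, -1.0]]
wrist_force: [-0.3, -0.9, -0.6]
grip_width: 0.019
```

```bash
python3 - <<'E'
from det import *
pose(); c=cam('wrist'); im=optics.read_camera('wrist'); np.save('w49.npy',im); np.savez('w49c.npz',*c); save('w49.png',im,4,(60,120,230,220))
go(470,-278.5,200,0)
E
```

```text
t 64.0 tcp [456.7 143.9 213.3] yaw -1.0 tilt [0.26 0.18] F [-0.3 -0.9 -0.6] w 19.0
GO (470, -278.5, 200, 0) -> [ 21.6 421.8  11. ] [-0.07 -0.06 -1.  ] dist 423.0
```

View pics/w49.png

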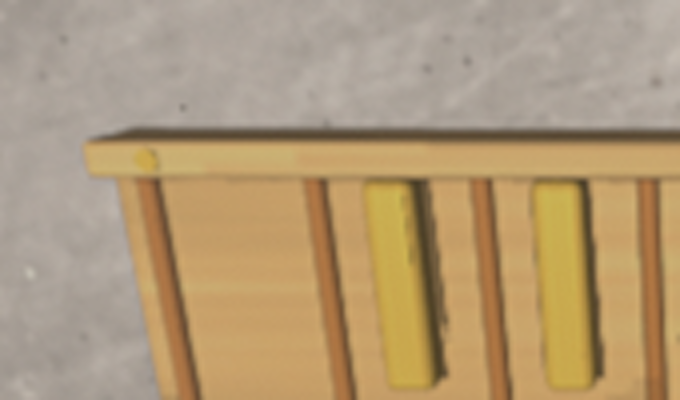

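Call:
servo_tool --deltas "3 46 0 0 0 0; 6 92 0 0 0 0; 9 138 0 0 0 0; 11 185 0 0 0 -0.5; 12 230 0 0 0 -1" --jaw 1 --grip_force 30

```text
clock: 64.55
tcp_pos: [0.4629, -0.0881, 0.2093]
ee_rot: [[1.0, 0.002, -0.004], [0.002, -1.0, -0.0], [-0.004, 0.0, -1.0]]
wrist_force: [0.7, 0.1, 0.1]
grip_width: -0.0002
```

Call:
servo_tool --deltas "2 46 5 0 0 0; 4 92 10 0 0 0; 6 140 20 0 0 0; 6 180 30 0 0 0; 6 190 40 0 0 0"

```text
clock: 65.05
tcp_pos: [0.4689, -0.2793, 0.1682]
ee_rot: [[1.0, -0.003, -0.004], [-0.003, -1.0, 0.001], [-0.004, -0.001, -1.0]]
wrist_force: [-0.7, 0.7, -0.4]
grip_width: -0.0001
```

Call:
servo_tool --deltas "0 0 20 0 0 0; 0 0 40 0 0 0; 0 0 45 0 0 0; 0 0 45 0 0 0"

```text
clock: 65.45
tcp_pos: [0.4692, -0.2757, 0.1245]
ee_rot: [[1.0, 0.002, -0.004], [0.002, -1.0, 0.001], [-0.004, -0.001, -1.0]]
wrist_force: [-0.2, 0.8, 0.1]
grip_width: -0.0001
```

```bash
python3 - <<'E'
from det import *
pose(); go(469.4,-278.6,100,0)
im=optics.read_camera('wrist'); save('w50.png',im,1)
t=optics.read_camera('top'); save('t50r.png',t,6,(100,210,205,275))
E
```

```text
t 65.45 tcp [ 469.2 -275.7  124.5] yaw 0.09 tilt [-0.23  0.06] F [-0.2  0.8  0.1] w -0.1
GO (469.4, -278.6, 100, 0) -> [ 0.3  2.9 24.5] [-0.06  0.23  0.09] dist 25.0
```

View pics/w50.png

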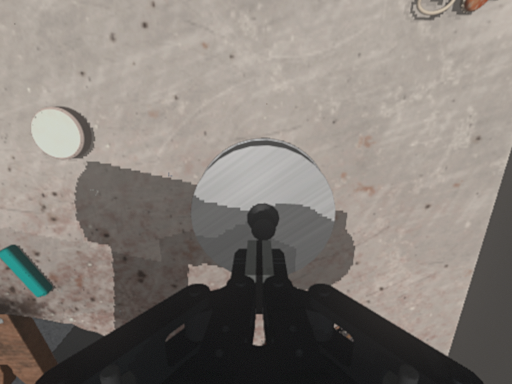

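View pics/t50r.png

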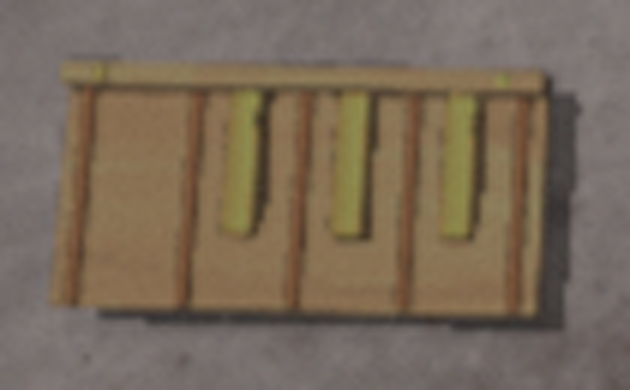

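Rack shows three bars at the stop. Now the gentle second press on the knob.

Call:
servo_tool --deltas "0 2.5 10 0 0 0; 0 2.5 20 0 0 0; 0 2.5 26 0 0 0; 0 2.5 28 0 0 0; 0 2.5 28 0 0 0"

```text
clock: 66.05
tcp_pos: [0.4697, -0.279, 0.0978]
ee_rot: [[1.0, 0.001, -0.001], [0.001, -1.0, 0.0], [-0.001, -0.0, -1.0]]
wrist_force: [-0.6, -0.9, 0.4]
grip_width: 0.0003
```

Call:
servo_tool --deltas "0 0 1 0 0 0; 0 0 2 0 0 0; 0 0 3 0 0 0; 0 0 3.5 0 0 0"

```text
clock: 66.45
tcp_pos: [0.47, -0.2791, 0.0949]
ee_rot: [[1.0, 0.001, 0.0], [0.001, -1.0, -0.0], [0.0, 0.0, -1.0]]
wrist_force: [-0.1, -0.1, 0.5]
grip_width: -0.0004
```

Call:
servo_tool --deltas "0 0 0.5 0 0 0; 0 0 1 0 0 0; 0 0 1 0 0 0"

```text
clock: 66.75
tcp_pos: [0.4699, -0.279, 0.0938]
ee_rot: [[1.0, 0.001, -0.0], [0.001, -1.0, 0.0], [-0.0, -0.0, -1.0]]
wrist_force: [0.1, -0.5, 0.3]
grip_width: -0.0
```

Call:
servo_tool --deltas "0 0 0.5 0 0 0; 0 0 1 0 0 0; 0 0 1.5 0 0 0; 0 0 1.5 0 0 0"

```text
clock: 67.15
tcp_pos: [0.4699, -0.279, 0.0922]
ee_rot: [[1.0, 0.001, -0.0], [0.001, -1.0, 0.0], [-0.0, -0.0, -1.0]]
wrist_force: [0.5, -0.7, -0.9]
grip_width: -0.0003
```

Call:
servo_tool --deltas "0 0 0.5 0 0 0; 0 0 1 0 0 0; 0 0 1 0 0 0"

```text
clock: 67.45
tcp_pos: [0.4699, -0.279, 0.0912]
ee_rot: [[1.0, 0.001, -0.0], [0.001, -1.0, 0.0], [-0.0, -0.0, -1.0]]
wrist_force: [1.7, -0.7, -0.1]
grip_width: -0.0
```

Call:
servo_tool --deltas "0 0 0.5 0 0 0; 0 0 0.5 0 0 0; 0 0 0.5 0 0 0"

```text
clock: 67.75
tcp_pos: [0.4699, -0.279, 0.0908]
ee_rot: [[1.0, 0.001, -0.0], [0.001, -1.0, -0.0], [-0.0, 0.0, -1.0]]
wrist_force: [-0.9, 0.9, -0.3]
grip_width: -0.0001
```

Call:
servo_tool --deltas "0 0 0.5 0 0 0; 0 0 1 0 0 0; 0 0 1 0 0 0"

```text
clock: 68.05
tcp_pos: [0.47, -0.2791, 0.0901]
ee_rot: [[1.0, 0.001, 0.0], [0.001, -1.0, -0.0], [0.0, 0.0, -1.0]]
wrist_force: [-0.5, 0.3, 2.5]
grip_width: 0.0
```

Call:
servo_tool --deltas "0 0 0.5 0 0 0; 0 0 1 0 0 0; 0 0 1 0 0 0"

```text
clock: 68.35
tcp_pos: [0.47, -0.2791, 0.0901]
ee_rot: [[1.0, 0.001, 0.0], [0.001, -1.0, -0.0], [0.0, 0.0, -1.0]]
wrist_force: [-2.4, 2.6, 9.4]
grip_width: 0.0
```

Call:
servo_tool --deltas "0 0 -10 0 0 0; 0 0 -40 0 0 0; 0 0 -80 0 0 0; 0 0 -120 0 0 0; 0 0 -140 0 0 0"

```text
clock: 68.85
tcp_pos: [0.4713, -0.2797, 0.2331]
ee_rot: [[1.0, 0.001, 0.006], [0.001, -1.0, -0.003], [0.006, 0.003, -1.0]]
wrist_force: [0.4, -0.3, -0.4]
grip_width: 0.0002
```

Call:
servo_tool --deltas "0 -30 -10 0 0 0; 30 -70 -20 0 0 0; 60 -110 -20 0 0 0; 60 -110 -20 0 0 0"

```text
clock: 69.25
tcp_pos: [0.5328, -0.1655, 0.2494]
ee_rot: [[1.0, 0.006, 0.003], [0.006, -1.0, 0.0], [0.003, -0.0, -1.0]]
wrist_force: [-0.5, -0.0, -0.3]
grip_width: 0.0002
```

```bash
python3 - <<'E'
from det import *
pose(); 
im=optics.read_camera('wrist'); save('w51.png',im,1.5)
t=optics.read_camera('top'); save('t51.png',t,1.5)
s=optics.read_camera('scene'); save('s51.png',s,8,(310,180,375,250))
E
```

```text
t 69.25 tcp [ 532.8 -165.5  249.4] yaw 0.33 tilt [0.17 0.01] F [-0.5 -0.  -0.3] w 0.2
```

View pics/t51.png

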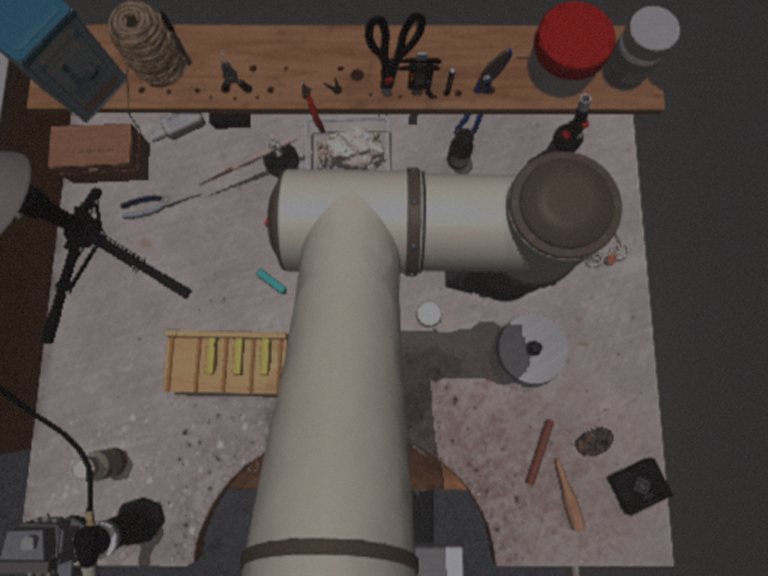

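View pics/s51.png

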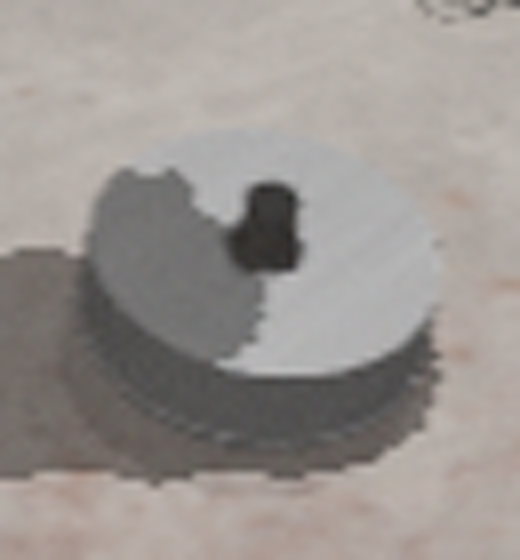

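View pics/w51.png

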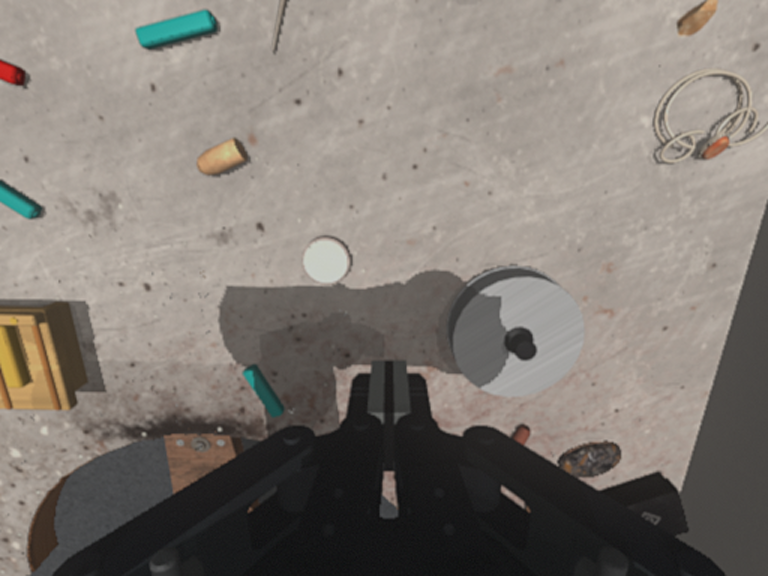

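The pictures show three bars lying at the stop in the rack. The cover is home and level on the tin, and no loose brass bars are left on the bench. Handing in.

```bash
python3 - <<'E'
from h import *
print(workorder.hand_in()); pose()
E
```

```text
the job is handed in; nothing more can be done
None
the job is handed in; nothing more can be done
```

The bars are sorted and the job is handed in at about 69 s of robot time; hand-in reported no verdict. The red and turquoise look-alikes were left alone.

- **Cover off:** I lifted it straight up off the tin. The wrist force stayed below the cover and tin weight together, so the tin did not come with it. I stood the cover 0.16 m beyond the tin.
- **Faulty bars:** the notched, short and kinked bars are all in the tin. A picture from above, before I closed the tin, showed all three below the rim.
- **Sound bars:** there were three this time. Each lies in its own lane and was pushed against the back stop with a contact force of about 2 to 4 N.
- **Cover on:** I pressed it home with 11.6 N. The tool height matched the expected home height within about 0.1 mm, and the tin was upright in the last pictures.

What went wrong or disagreed:

- **Missed grasp:** my first grasp of one sound bar slipped off because I gripped it too high. I redid it lower.
- **Knocked bar:** the sound bar nearest the loose bars was knocked about 35 mm back while I was closing the tin. I put it back against the stop, then pressed the cover again with about 9 N, so that pressing the cover was still the last step.
- **Tin position:** the tin's measured centre came out 1 to 2 mm different from the cover's in x. That is within the calibration error and the 3 mm clearance around the tin.

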